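# Load and set up the imaging turntable

### The arm

A 6-joint arm with a two-finger parallel gripper is mounted at the origin on the work surface. World frame = base frame: x ahead of the robot, y to its left, z up, the work surface at z = 0. Lengths are in mm, angles in rad, forces in N, time in s.
With the tool pointing down it reaches from about 275 to 750 mm from the base axis. Payload 10.2 kg.
Tool frame: the origin (TCP) lies at the very end of the fingers, on their centre line; the grasp point (between the pads) lies 19 mm behind it; x points along the fingers, z is the direction in which the jaws open and shut, and the axes are right-handed (so a half turn about x gives the same grasp; the last joint's range is limited). The gripper opens to 85 mm and grips with 20 to 120 N. Pads are 22 mm wide; open, the fingers measure 114 mm over their backs; the gripper's body (76 mm by 85 mm) begins 54 mm behind the grasp point. The pads swing forward as they close: fully open they stand 13 mm farther back than shut.
Start: joints at [0.998, 0.313, 1.498, -0, 1.331, -0.223], TCP at [179.936, 493.208, 231.294] pointing down, gripper open.
Joint ranges: [-2.94, 2.94], [-0.97, 2.17], [0.19, 2.56], [-1.23, 4.37], [0.02, 3.11], [-2.88, 2.88]. Speed limits (rad/s): [2.39, 2.39, 3.01, 3.14, 3.14, 3.14].

### API

Orientations are given as a unit quaternion [w, x, y, z].
In Python, from rig import sense, vision, job gives the robot as it stands. The module is installed in compiled form; this text tells all that it offers.
- The arm moves only by the shell command python3 -m pendant 'ROWS' [FORCE]. ROWS is JSON, a list of rows, each a list of 7 numbers: the turn, a rotation vector about the tool's x, y, z in rad, then the shift along the tool's x, y, z in cm, then the opening, from 0 (shut) to 1 (fully open). A call has exactly 5 rows; each row is the pose to reach, as a shift and turn from the pose commanded when the call began, along the tool's axes at that moment; what a row does not reach only later rows make up. A row lasts 1/8 s, in which the tool goes at most 62.5 mm and 10.7 degrees, less where a joint would pass 70% of its speed; a pose out of reach is approached as far as the arm can. A call with a gripper value outside its range is refused whole. The fingers move at their own pace and stop on an object; FORCE is the grip in N (left out, the last holds). Time passes only in rows, so rows that repeat a pose let the fingers close, or fill a call up. It gives the time, the measured TCP pose, the force and the opening at its end, in the units of the state.
- sense(): the state, without advancing time (a new reading comes with each control period).
- vision.capture(name): name is "scene" or "top"; returns the picture (400x640x3 uint8, red, green, blue); there is no depth.
- vision.calibration(name): a dict with "K" (3x3 intrinsics, pixels), "k1" (the pictures are not rectified: a ray, as slopes to the right and down, at radius r is drawn at 1 + k1 r^2 times it, then the intrinsics apply), "extrinsics" (4x4, takes a point from camera to world coordinates). Camera axes: x right, y up, looking along -z (the intrinsics and any distortion apply to the point x, -y, -z); pixel columns grow to the right and rows downward; lengths in mm; the calibration is good to about 2 mm. A picture is of the moment at which its call begins. calibration takes no time and is no camera call.
- job.finish_job(): hands the job in, once; it reports no verdict.
The state is a dict: "time_s": time; "joints": joint angles; "dq": joint speeds; "tau": joint torques, N m; "eef_pos": TCP position; "ee_rot": TCP orientation; "force": force on the tool from outside, world axes, zero at the start; "wrist_torque": the same for the moment, N m; "grip_width": opening from 0.0 (shut) to 1.0 (fully open).
Only numpy, scipy, OpenCV 4.12 (cv2) and the standard library are available. Lean on these libraries where they do the work, as an engineer would, in place of code of your own. Each camera call takes 0.05 s, during which the arm holds its last target.

### The job

Set up the imaging turntable for its next run: turn the platter gently by its finger post until the zero line lies at the pointer, then stand every specimen holder on a station mark of its own, upright, centred on the cross, its length along the radial line and its thumbscrew pointing outward, without letting the free platter swing away, so that it is still at zero at the end. Once all the holders are loaded, throw the gear lever from neutral into the one-dot notch. At any time, take the white panel from its rack and stand it on the bench on its short edge, leaning back about 15 degrees against the middle of the angle plate's face; do not let it fall flat, and leave the other things on the bench alone.

Things in the scene. Friction and masses are not known exactly. Their poses are not given: they have to be found in the camera images.
- platter (a joint): angle of the round aluminium platter (270 mm across, 12 mm thick, its top 50 mm above the bench) on its free bearing, rad, counter-clockwise from above; 0 when its zero line lies at the fixed pointer (a small steel bracket with a dark tip reaching over the platter's rim on the robot's side). It turns at the lightest touch (about 0.02 N m) and coasts a little; it stays free whatever the gear lever's position. Starts 0.35 to 0.75 off zero
- platter_center (a point): centre of the platter's top surface; its axes turn with the platter: -x runs along the zero line towards the finger post
- finger_post (a point): centre of the top of the finger post, an upright steel pin (diameter 14 mm, 40 mm tall, at 112 mm from the platter's centre) fixed on the zero line of the platter, by which the platter is turned
- station1 (a point): station mark: where an engraved radial line on the platter is crossed by a short tick, 82 mm from the centre, on the platter's top surface; turns with the platter. Its x axis points radially outward along the line. The five stations follow one another at 60 degrees counter-clockwise from the zero line (station 1 nearest); the zero line itself has no tick and takes no holder
- station2 (a point): station mark, as station1, 120 degrees counter-clockwise from the zero line
- station3 (a point): station mark, as station1, 180 degrees counter-clockwise from the zero line
- station4 (a point): station mark, as station1, 240 degrees counter-clockwise from the zero line
- station5 (a point): station mark, as station1, 300 degrees counter-clockwise from the zero line
- gear_lever (a joint): gear lever on the aluminium turret beside the platter, rad: 0 upright in the neutral notch (mark: a bar), +0.45 tipped towards +x of the base in the slow notch (mark on the turret: one dot), -0.45 in the fast notch (two dots). A spring plunger clicks it into the nearest notch; about 4 N at the knob carries it over from one notch to the next. Stops at +-0.6
- gear_lever_knob (a point): centre of the lever's black ball knob (diameter 26 mm), 85 mm from the pivot along the lever; the lever's rod below it is 10 mm thick
- gear_lever_pivot (a point): pivot of the lever, 75 mm above the bench (the turret's top is at 85 mm); fixed axes of the turntable's base: the lever swings about its y axis, and x points to the one-dot side
- panel: white reflector panel, 100 mm wide (its x), 8 mm thick (its y), 130 mm tall (its z), about 120 g. Origin: centre of its lower edge face. Starts upright in the slot of the panel rack
- panel_rack: fixed rack for the panel: base 10 mm thick, on which the panel's lower edge stands, with two rails along its x, 46 mm high and 11 mm apart, either side of the slot. Origin: centre of its underside
- angle_plate: fixed aluminium angle plate on the bench: upright wall 110 mm wide (its x), 10 mm thick (its y), 75 mm tall. Origin: centre of the wall's underside. The working face, towards the turntable, is the +y side, at y = +5 mm; its foot lies behind, on -y
- holder1: specimen holder: plain aluminium block 42 (its x) x 30 (its y) x 36 mm high, with a short round steel tube (diameter 16 mm, 19 mm long) standing on the middle of its top, so 57 mm high in all; a knurled thumbscrew (diameter 15 mm) sticks out 12 mm from the middle of its +x end. About 130 g. Origin: centre of its underside. Starts on the rubber mat, upright, its thumbscrew roughly away from the robot. May be absent (None from the start)
- holder2: specimen holder, as holder1; may be absent
- holder3: specimen holder, as holder1; may be absent
- holder4: specimen holder, as holder1; may be absent
- holder5: specimen holder, as holder1; may be absent
- jar: bystander: amber glass jar with a black lid, 48 mm across, 65 mm tall; origin under its centre. Leave alone
- screwdriver: bystander: small screwdriver lying on the bench, 150 mm long. Leave alone
- dish: bystander: shallow glass dish, 64 mm across, 22 mm tall. Leave alone
- post_clamp: bystander: aluminium block 45 x 45 x 40 mm with a thin steel post, 95 mm tall in all. Leave alone
Not all that is in view belongs to the job. What is meant by the panel is not blue, and is the larger of those in its own colour.

How it is judged:
By the outcome, as a careful person would: the job done as asked, in the order asked, and still so for the second after the job is handed in, with the robot touching nothing.
Of holder1, holder2, holder3, holder4, holder5 only 3 to 5 are there at a start; the rules pass over those that are not, and their reading is None.
At some moment in a run one of holder1, holder2, holder3, holder4, holder5 may be knocked a few centimetres aside while the robot is not near it.
It also fails if it takes over 210 s, if anything falls off the work surface, if the arm or the gripper's body presses on something with over 40 N, if the wrist force passes 120 N, or if a joint passes its speed limit or range.

## Working session

There is one attempt and no reset: what is moved stays moved. The work goes in short steps, Python scripts to look and compute and a shell command to move; the robot and the scene stay as the last step left them, time stands still between calls to the robot, and variables do not carry over. Pictures are saved under pics/ and viewed, and the job is handed in when it is done.

```bash
ls; mkdir -p pics; python3 - <<'E'
from rig import sense, vision, job
import cv2
s=sense();print(s)
for n in("scene","top"):
    c=vision.calibration(n);print(n,c)
    cv2.imwrite(f"pics/{n}0.png",vision.capture(n)[:,:,::-1])
E
```

```text
pics
{'time_s': 0.0, 'joints': array([ 9.97590155e-01,  3.13433494e-01,  1.49846251e+00,  1.44686032e-05,
        1.33099252e+00, -2.23384467e-01]), 'dq': array([ 0.000999  ,  0.00088241, -0.00175485,  0.00118297,  0.00018232,
        0.000732  ]), 'tau': array([ 4.25848948e-04, -4.12267292e+01, -2.59739506e+01, -1.88817007e-04,
        4.20988115e-03,  5.07096820e-05]), 'eef_pos': array([179.78667407, 492.97483735, 230.73395194]), 'ee_rot': array([ 0.57895565, -0.40552813,  0.57980791,  0.40519141]), 'force': array([ 0.02848679,  0.13516198, -0.06195108]), 'wrist_torque': array([ 0.01915761,  0.06505298, -0.03544083]), 'grip_width': 0.9999746442083106}
scene {'K': array([[362.40124999,   0.        , 320.62297292],
       [  0.        , 362.40124999, 203.09108024],
       [  0.        ,   0.        ,   1.        ]]), 'k1': 0.024515232799680674, 'extrinsics': array([[-8.62709480e-01, -3.10009945e-01,  3.99532460e-01,
         9.64254884e+02],
       [ 5.05699345e-01, -5.30000245e-01,  6.80711329e-01,
         7.29415054e+02],
       [ 7.25019753e-04,  7.89299420e-01,  6.14008062e-01,
         7.24968809e+02],
       [ 0.00000000e+00,  0.00000000e+00,  0.00000000e+00,
         1.00000000e+00]])}
top {'K': array([[520.580841  ,   0.        , 312.44409743],
       [  0.        , 520.580841  , 201.3775346 ],
       [  0.        ,   0.        ,   1.        ]]), 'k1': -0.06650649949383544, 'extrinsics': array([[-1.39560610e-02,  9.90163245e-01, -1.39219167e-01,
         3.45048475e+02],
       [-9.99690008e-01, -1.66882119e-02, -1.84767616e-02,
         4.04351931e+01],
       [-2.06183292e-02,  1.38918147e-01,  9.90089204e-01,
         1.57207072e+03],
       [ 0.00000000e+00,  0.00000000e+00,  0.00000000e+00,
         1.00000000e+00]])}
```

View pics/scene0.png

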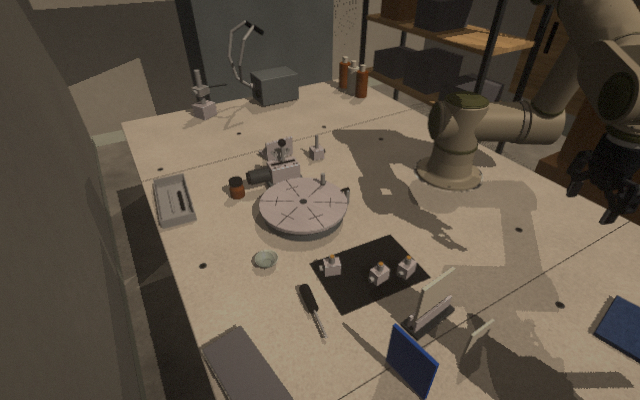

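View pics/top0.png

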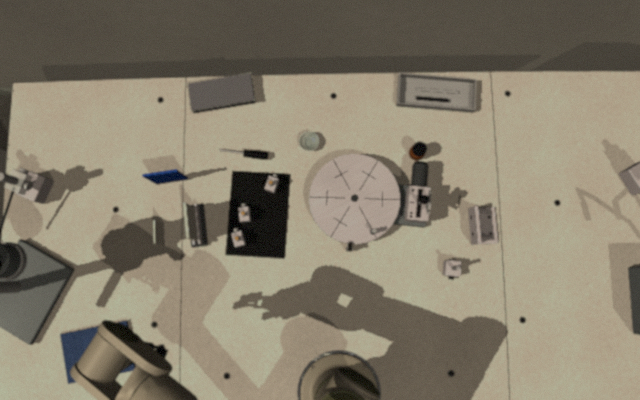

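```bash
cat > h.py <<'E'
import numpy as np, cv2
from rig import sense, vision, job
from scipy.spatial.transform import Rotation as R
def cam(n):
    c=vision.calibration(n); return c["K"],c["k1"],c["extrinsics"]
def ray(n,u,v):
    K,k1,E=cam(n); xd=(u-K[0,2])/K[0,0]; yd=(v-K[1,2])/K[1,1]
    rd=np.hypot(xd,yd); r=rd
    for _ in range(30): r=rd/(1+k1*r*r)
    s=r/rd if rd>0 else 1
    d=E[:3,:3]@np.array([xd*s,-yd*s,-1]); return E[:3,3],d
def atz(n,u,v,z):
    o,d=ray(n,u,v); t=(z-o[2])/d[2]; return (o+t*d)
def proj(n,P):
    K,k1,E=cam(n); P=np.atleast_2d(np.asarray(P,float))
    p=(P-E[:3,3])@E[:3,:3]; x=p[:,0]/-p[:,2]; y=-p[:,1]/-p[:,2]
    f=1+k1*(x*x+y*y); return np.c_[K[0,0]*x*f+K[0,2],K[1,1]*y*f+K[1,2]]
def tri(u1,u2):
    # u1 scene, u2 top
    o1,d1=ray("scene",*u1);o2,d2=ray("top",*u2)
    d1=d1/np.linalg.norm(d1);d2=d2/np.linalg.norm(d2)
    A=np.c_[d1,-d2];t=np.linalg.lstsq(A,o2-o1,rcond=None)[0]
    a=o1+t[0]*d1;b=o2+t[1]*d2;return (a+b)/2,np.linalg.norm(a-b)
def snap(n,name,box=None,k=1,gain=1.0):
    im=vision.capture(n); cv2.imwrite(f"pics/raw_{name}.png",im[:,:,::-1])
    crop(im,name,box,k,gain); return im
def crop(im,name,box=None,k=1,gain=1.0):
    if box: im=im[box[1]:box[3],box[0]:box[2]]
    im=cv2.resize(im,None,fx=k,fy=k,interpolation=cv2.INTER_CUBIC)
    im=np.clip(im.astype(float)*gain,0,255).astype(np.uint8)
    cv2.imwrite(f"pics/{name}.png",im[:,:,::-1])
def raw(name): return cv2.imread(f"pics/{name}.png")[:,:,::-1]
E
python3 - <<'E'
from h import *
t=raw("top0");s=raw("scene0")
crop(t,"a1",(295,140,445,260),5,1.3)
crop(t,"a2",(130,140,300,265),4.6,1.3)
crop(s,"a3",(225,120,385,240),5,1.5)
crop(s,"a4",(300,230,510,390),3.8,1.5)
crop(t,"a5",(420,180,520,290),5,1.3)
E
```

```text
(no output)
```

View pics/a1.png

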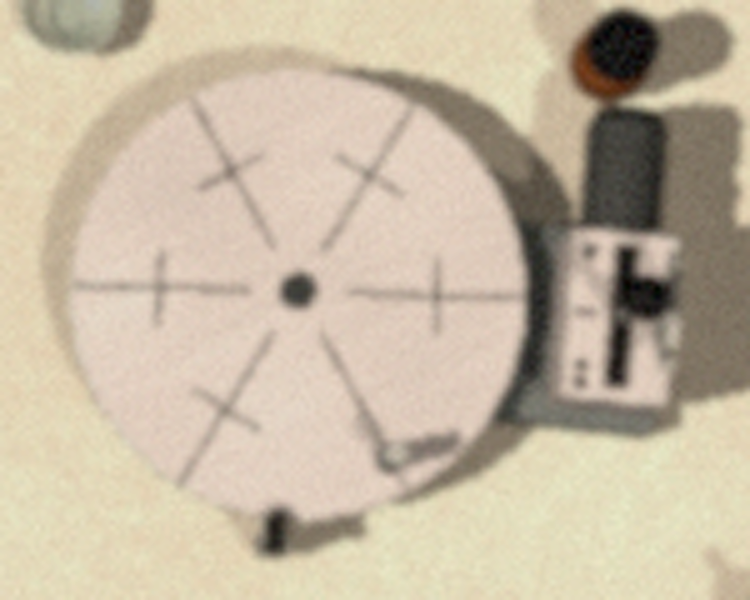

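View pics/a2.png

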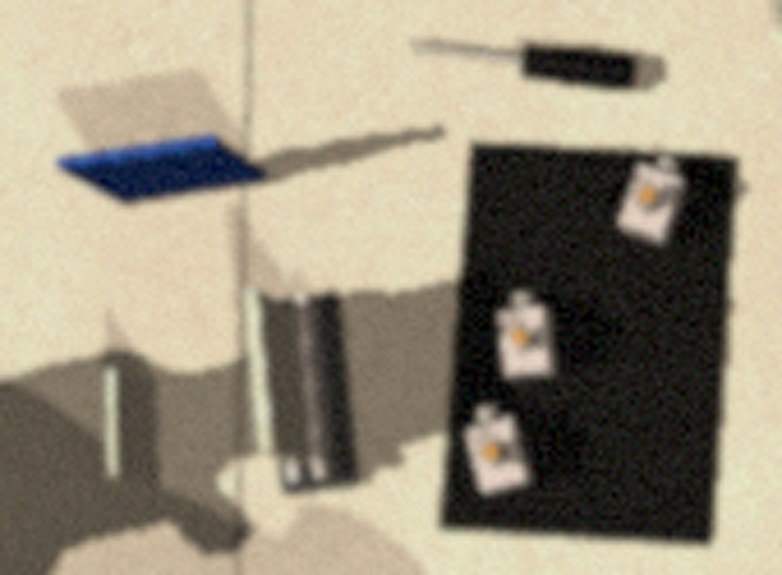

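View pics/a3.png

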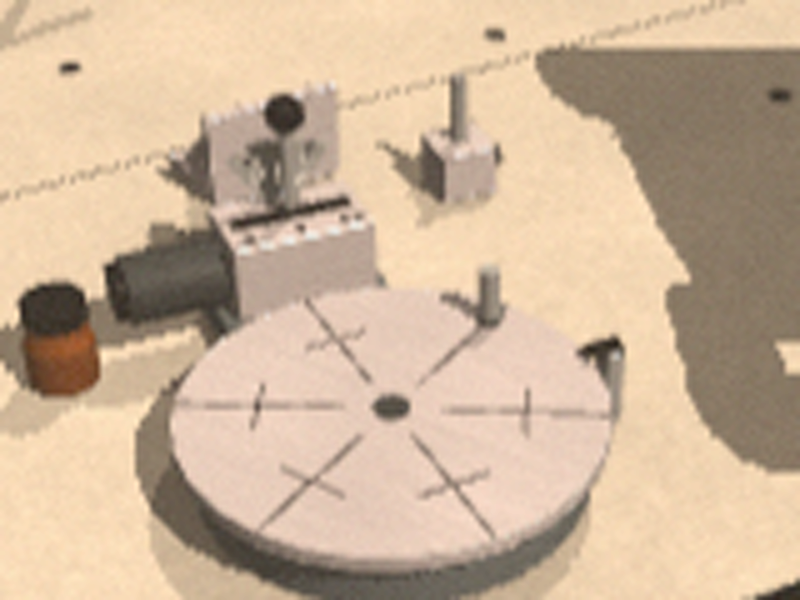

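View pics/a4.png

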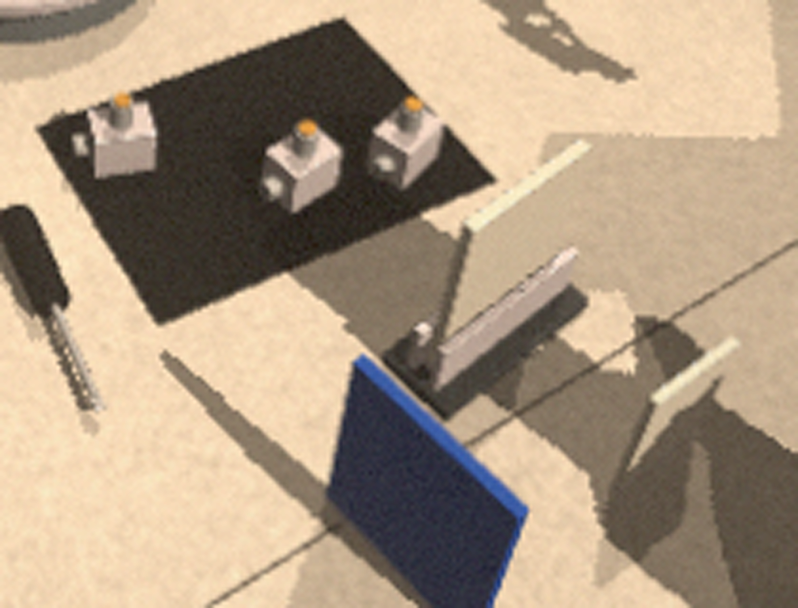

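View pics/a5.png

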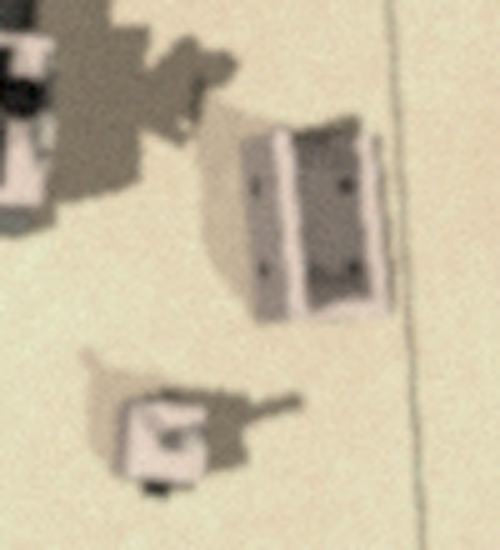

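```bash
python3 - <<'E'
from h import *
np.set_printoptions(precision=1,suppress=True)
T=lambda c,x,y:({'a1':(295+x/5,140+y/5),'a2':(130+x/4.6,140+y/4.6),'a5':(420+x/5,180+y/5)}[c])
S=lambda c,x,y:({'a3':(225+x/5,120+y/5),'a4':(300+x/3.8,230+y/3.8)}[c])
c=atz("top",*T('a1',297,290),50);print("ctr",c, atz("scene",*S('a3',391,407),50))
for n,p in dict(s1=(437,296),s2=(370,176),s3=(231,171),s4=(160,287),s5=(226,409)).items():
    q=atz("top",*T('a1',*p),50);d=q-c;print(n,q,np.hypot(*d[:2]),np.arctan2(d[1],d[0]))
print("post",tri(S('a3',488,270),T('a1',397,452)),atz("top",*T('a1',395,456),90))
print("pointer",atz("top",*T('a1',280,514),55),atz("scene",*S('a3',590,350),55))
print("knob",tri(S('a3',285,113),T('a1',648,295)))
for a,b in (((122,98),(648,194)),((307,128),(519,337)),((412,104),(491,453))):
    print("tube",tri(S('a4',*a),T('a2',*b)), atz("top",*T('a2',*b),57))
print("panel top L,R",tri(S('a4',585,147),T('a2',265,447)),tri(S('a4',466,228),T('a2',251,290)))
print("small", tri(S('a4',735,343),T('a2',112,475)),tri(S('a4',655,402),T('a2',112,368)))
for p in ((275,130),(291,130),(290,320),(305,318)):print("AP75",atz("top",*T('a5',*p),75))
for p in ((245,140),(258,320),(375,135),(385,312)):print("AP0",atz("top",*T('a5',*p),0))
for p in ((205,118),(335,88)):print("AP75s",atz("scene",*S('a3',*p),75))
print("fit tip", proj("top",sense()["eef_pos"]))
for p in ((280,300),(340,295),(285,490),(355,480)):print("rack0",atz("top",*T('a2',*p),10))
E
```

```text
ctr [567.1 -55.2  50. ] [566.7 -53.   50. ]
s1 [ 562.1 -137.6   50. ] 82.62511497815915 -1.631009262926467
s2 [ 634.7 -100.2   50. ] 81.33045124421128 -0.5875023729912289
s3 [639.2 -17.8  50. ] 81.25927307926436 0.47804926429829586
s4 [570.2  25.7  50. ] 80.8919000696192 1.531702393404993
s5 [497.2 -11.8  50. ] 82.24422405228184 2.585767361892274
post (array([ 466.7, -107.3,   85.9]), np.float64(1.410087006436889)) [ 464.7 -106.1   90. ]
pointer [434.8 -41.7  55. ] [433.3 -35.7  55. ]
knob (array([ 543.4, -239.6,  158. ]), np.float64(4.35308529621992))
tube (array([616.2, 191.6,  59. ]), np.float64(2.4112191533694736)) [617.6 191.   57. ]
tube (array([525.7, 274.3,  58. ]), np.float64(1.2001317894644017)) [526.2 274.   57. ]
tube (array([452. , 291.9,  57.2]), np.float64(0.8220852605137915)) [452.3 291.6  57. ]
panel top L,R (array([451.4, 417.2, 136.2]), np.float64(2.3903553450076496)) (array([548.1, 426.9, 136.2]), np.float64(0.4795803882412254))
small (array([439.6, 527.9,  82.5]), np.float64(0.6629885696851439)) (array([506.3, 530.4,  84.1]), np.float64(3.5525106056486186))
AP75 [ 534.1 -403.1   75. ]
AP75 [ 533.9 -412.4   75. ]
AP75 [ 423.9 -405.6   75. ]
AP75 [ 424.9 -414.4   75. ]
AP0 [ 537.7 -406.6    0. ]
AP0 [ 428.2 -408.6    0. ]
AP0 [ 539.4 -486.6    0. ]
AP0 [ 431.6 -486.1    0. ]
AP75s [ 534.5 -402.    75. ]
AP75s [ 430.3 -395.7   75. ]
fit tip [[147.  341.4]]
rack0 [559.1 441.   10. ]
rack0 [561.8 400.8  10. ]
rack0 [433.1 435.5  10. ]
rack0 [439.1 389.1  10. ]
```

```bash
cat >> h.py <<'E'
def over(im,n,name,segs,box,k,gain=1.3):
    """segs: list of (Nx3 polyline,color)"""
    c=cv2.resize(im[box[1]:box[3],box[0]:box[2]],None,fx=k,fy=k,interpolation=cv2.INTER_CUBIC)
    c=np.clip(c.astype(float)*gain,0,255).astype(np.uint8).copy()
    for P,col in segs:
        p=(proj(n,P)-np.array(box[:2])+0.5)*k-0.5
        cv2.polylines(c,[np.round(p*8).astype(np.int32)],False,col,1,cv2.LINE_AA,3)
    cv2.imwrite(f"pics/{name}.png",c[:,:,::-1])
def boxsegs(o,yaw,lx,ly,z0,z1,tilt=0,col=(255,0,0)):
    # tilt about own x
    Rm=R.from_euler("z",yaw)*R.from_euler("x",tilt)
    V=np.array([[sx*lx/2,sy*ly/2,z] for z in(z0,z1) for sx,sy in((-1,-1),(1,-1),(1,1),(-1,1))])
    V=Rm.apply(V)+np.array(o)
    return [(V[[0,1,2,3,0]],col),(V[[4,5,6,7,4]],col)]+[(V[[i,i+4]],col) for i in range(4)]
E
python3 - <<'E'
from h import *
segs=boxsegs((500,422,10),0.09,100,8,0,130)+boxsegs((500,422,0),0.09,100,11,10,46,col=(0,160,0))
over(raw("top0"),"top","b1",segs,(160,190,230,260),8)
over(raw("scene0"),"scene","b2",segs,(390,255,470,345),7,1.6)
wall=boxsegs((480,-408,0),0.03,110,10,0,75)
over(raw("top0"),"top","b3",wall,(460,190,520,250),9)
over(raw("scene0"),"scene","b4",wall,(240,120,320,180),9,1.6)
E
```

```text
(no output)
```

View pics/b1.png

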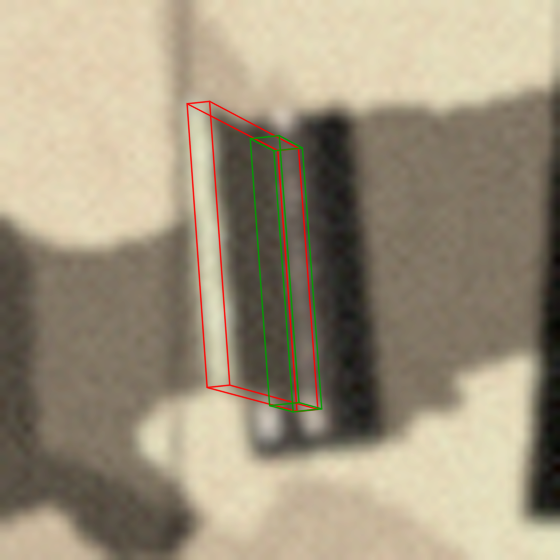

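View pics/b2.png

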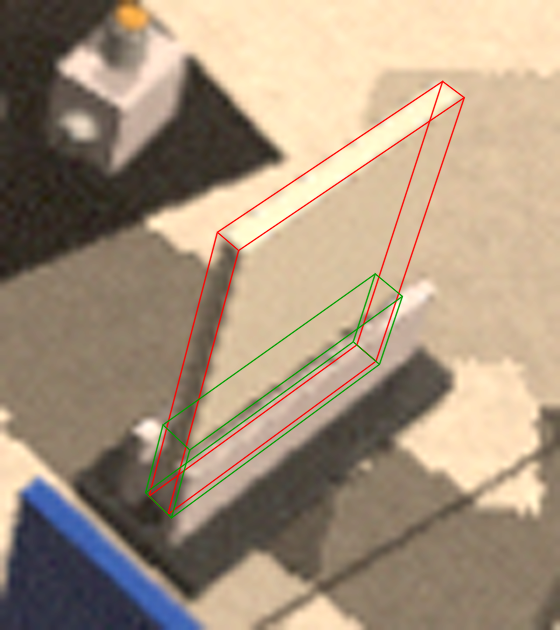

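View pics/b3.png

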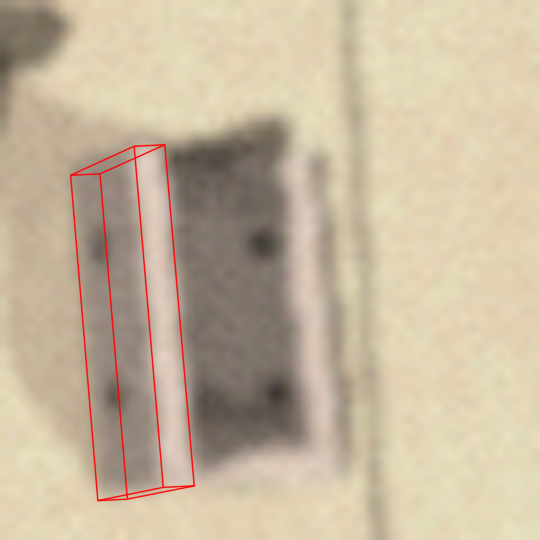

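View pics/b4.png

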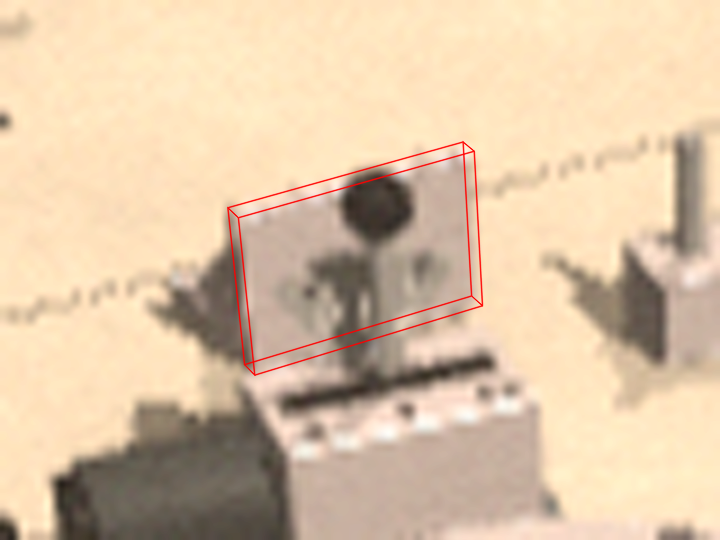

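```bash
cat >> h.py <<'E'
def rot(yaw,tilt=0):
    """tool x down; tool z horizontal at heading yaw (world). tilt: about tool y, rad"""
    x=np.array([0,0,-1.]); z=np.array([np.cos(yaw),np.sin(yaw),0]); y=np.cross(z,x)
    return R.from_matrix(np.c_[x,y,z])*R.from_rotvec([0,tilt,0])
def cur():
    s=sense(); q=s["ee_rot"]; return s,R.from_quat([q[1],q[2],q[3],q[0]])
def go(pos,yaw=None,tilt=0):
    s,C=cur()
    T=C if yaw is None else rot(yaw,tilt)
    if yaw is not None:
        T2=T*R.from_rotvec([np.pi,0,0])   # half-turn alternative
        if tilt==0 and (C.inv()*T2).magnitude()<(C.inv()*T).magnitude(): T=T2
    w=(C.inv()*T).as_rotvec(); d=C.inv().apply(np.array(pos)-s["eef_pos"])/10
    print("turn",np.round(w,3),"shift cm",np.round(d,2),"rows>=",np.ceil(max(np.linalg.norm(d)/6.25,np.degrees(np.linalg.norm(w))/10.7)))
    return w,d
def st():
    s,C=cur(); np.set_printoptions(precision=2,suppress=True)
    M=C.as_matrix()
    print("t",round(s["time_s"],2),"pos",s["eef_pos"],"x",M[:,0],"z",M[:,2],"j",s["joints"],"F",s["force"],"T",s["wrist_torque"],"g",round(s["grip_width"],3))
E
python3 - <<'E'
from h import *
st()
go((500,421.5,180),np.pi/2+0.087)
E
```

```text
t 0.1 pos [179.81 493.   230.82] x [-0. -0. -1.] z [ 0.34  0.94 -0.  ] j [ 1.    0.31  1.5  -0.    1.33 -0.22] F [-0.21 -0.39 -0.19] T [-0.01 -0.03  0.01] g 1.002
turn [-0.44 -0.   -0.  ] shift cm [  5.07 -32.53   4.26] rows>= 6.0
```

```bash
python3 -m pendant '[[-0.09,0,0,0,-6,0.8,0.5],[-0.18,0,0,1,-12,1.6,0.5],[-0.27,0,0,2,-18,2.5,0.5],[-0.36,0,0,2,-24,3.4,0.5],[-0.44,0,0,2,-30,4.2,0.5]]' 60; python3 - <<'E'
from h import *
st();go((500,421.5,180),np.pi/2+0.087);go((500,421.5,102),np.pi/2+0.087)
E
```

```text
time_s: 0.72
eef_pos: [477.9, 429.1, 210.8]
ee_rot: [0.476, -0.523, 0.477, 0.523]
force: [-0.6, 0.4, 0.7]
grip_width: 0.499
t 0.72 pos [477.9  429.12 210.83] x [-0. -0. -1.] z [-0.09  1.   -0.  ] j [ 0.55  0.59  1.13  0.    1.42 -1.11] F [-0.6   0.42  0.71] T [0.01 0.01 0.05] g 0.499
turn [ 0.01 -0.   -0.  ] shift cm [ 3.08 -2.13 -0.96] rows>= 1.0
turn [ 0.01 -0.   -0.  ] shift cm [10.88 -2.14 -0.96] rows>= 2.0
```

```bash
python3 -m pendant '[[0,0,0,1.5,-1.2,-0.5,0.5],[0,0,0,3,-2.3,-0.7,0.5],[0,0,0,3,-2.3,-0.7,0.5],[0,0,0,3,-2.3,-0.7,0.5],[0,0,0,3,-2.3,-0.7,0.5]]' 60; python3 - <<'E'
from h import *
st();go((500,421.5,102),np.pi/2+0.087)
over(snap("top","c0"),"top","c1",boxsegs((500,422,10),0.09,100,8,0,130),(140,170,240,260),7)
E
```

```text
time_s: 1.35
eef_pos: [499.1, 425.6, 182.2]
ee_rot: [-0.477, 0.522, -0.476, -0.522]
force: [0.2, 0.8, -0.5]
grip_width: 0.502
t 1.35 pos [499.12 425.58 182.19] x [ 0.  0. -1.] z [-0.09  1.    0.  ] j [ 0.53  0.64  1.12  0.    1.37 -1.13] F [ 0.25  0.82 -0.52] T [0.01 0.03 0.02] g 0.502
turn [0. 0. 0.] shift cm [ 8.02 -0.04 -0.42] rows>= 2.0
```

View pics/c1.png

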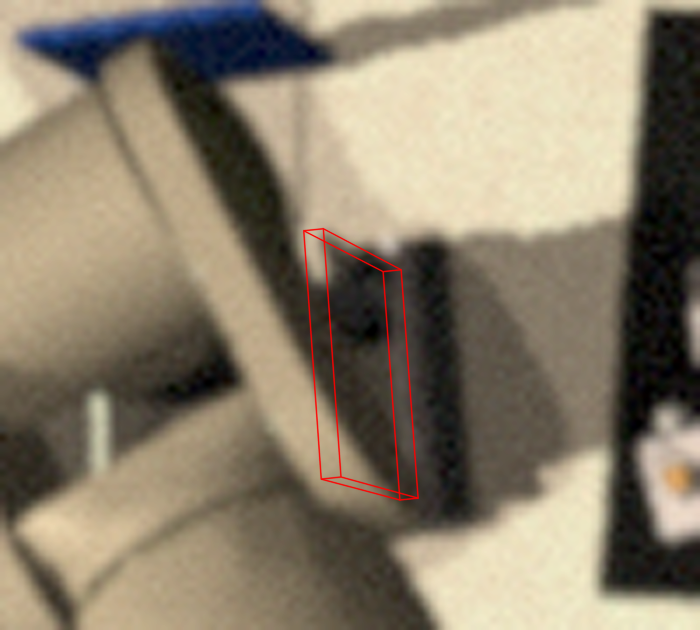

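```bash
python3 -m pendant '[[0,0,0,2.5,0,-0.4,0.5],[0,0,0,5,0,-0.4,0.5],[0,0,0,7,0,-0.4,0.5],[0,0,0,8,0,-0.4,0.5],[0,0,0,8,0,-0.4,0.5]]' 60; python3 -m pendant '[[0,0,0,0,0,0,0],[0,0,0,0,0,0,0],[0,0,0,0,0,0,0],[0,0,0,0,0,0,0],[0,0,0,0,0,0,0]]' 60;python3 - <<'E'
from h import *
st()
E
```

```text
time_s: 2.02
eef_pos: [499.9, 421.0, 101.3]
ee_rot: [0.477, -0.522, 0.477, 0.522]
force: [1.0, -0.4, -0.2]
grip_width: 0.497
time_s: 2.65
eef_pos: [500.5, 421.2, 102.3]
ee_rot: [-0.478, 0.522, -0.476, -0.522]
force: [-0.1, -0.0, 5.7]
grip_width: 0.085
t 2.65 pos [500.46 421.2  102.26] x [ 0.  0. -1.] z [-0.09  1.    0.  ] j [ 0.52  0.71  1.23  0.    1.21 -1.14] F [-0.13 -0.04  5.71] T [ 0.01  0.05 -0.01] g 0.085
```

```bash
python3 -m pendant '[[0,0,0,-2,0,0,0],[0,0,0,-6,0,0,0],[0,0,0,-11,0,0,0],[0,0,0,-16,0,0,0],[0,0,0,-20,0,0,0]]' 60; python3 - <<'E'
from h import *
st()
y0=-408+5+29; go((480-0.03*0,y0,310),np.pi/2+0.025)
snap("scene","d1",(300,50,640,350),2.3,1.4)
E
```

```text
time_s: 3.28
eef_pos: [499.9, 420.9, 303.1]
ee_rot: [-0.477, 0.522, -0.477, -0.522]
force: [0.7, -1.1, -2.1]
grip_width: 0.088
t 3.27 pos [499.9  420.86 303.11] x [ 0.  0. -1.] z [-0.09  1.    0.  ] j [ 0.52  0.59  0.9  -0.    1.65 -1.14] F [ 0.71 -1.05 -2.07] T [0.01 0.   0.01] g 0.088
turn [0.07 0.   0.  ] shift cm [ -0.71   9.14 -78.98] rows>= 13.0
```

View pics/d1.png

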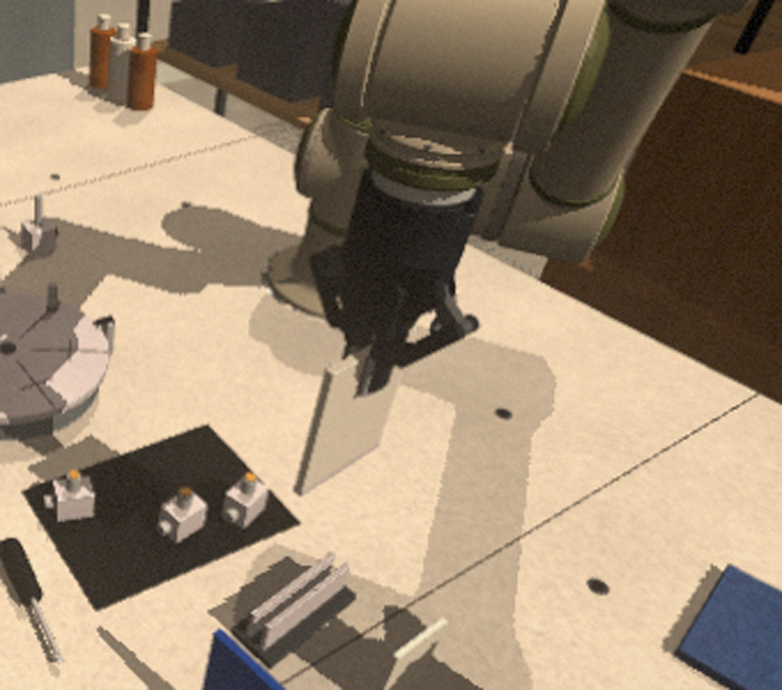

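```bash
python3 -m pendant '[[0,0,0,0,0.5,-3,0],[0,0,0,0,1,-9,0],[0,0,0,0,2,-15,0],[0,0,0,0,2.5,-21,0],[0,0,0,0,3,-27,0]]' 60;python3 -m pendant '[[0,0,0,0,0.6,-6,0],[0,0,0,0,1.2,-12,0],[0,0,0,0,1.8,-18,0],[0,0,0,0,2.4,-24,0],[0,0,0,0,3,-30,0]]';python3 -m pendant '[[0.01,0,0,0,0.6,-5,0],[0.02,0,0,0,1.2,-10,0],[0.03,0,0,0,1.8,-14,0],[0.04,0,0,0,2.4,-17,0],[0.06,0,0,0,2.4,-18.5,0]]'; python3 - <<'E'
from h import *
st()
y0=-408+5+29; go((480-0.03*0,y0,310),np.pi/2+0.025)
snap("scene","d2",(180,30,440,230),3,1.5)
E
```

```text
time_s: 3.95
eef_pos: [493.9, 147.5, 300.8]
ee_rot: [0.477, -0.522, 0.477, 0.522]
force: [1.5, -0.6, -1.9]
grip_width: 0.084
time_s: 4.58
eef_pos: [491.1, -154.0, 300.9]
ee_rot: [0.477, -0.522, 0.477, 0.522]
force: [1.6, 0.4, -2.4]
grip_width: 0.083
time_s: 5.2
eef_pos: [484.0, -339.7, 300.5]
ee_rot: [0.493, -0.506, 0.493, 0.507]
force: [0.4, -0.7, -1.9]
grip_width: 0.087
t 5.2 pos [ 483.96 -339.71  300.46] x [-0.  0. -1.] z [-0.03  1.    0.  ] j [-0.81  0.43  1.15 -0.    1.56 -2.41] F [ 0.37 -0.66 -1.86] T [-0.    0.01  0.01] g 0.087
turn [ 0.  0. -0.] shift cm [-0.96  0.49 -3.42] rows>= 1.0
```

View pics/d2.png

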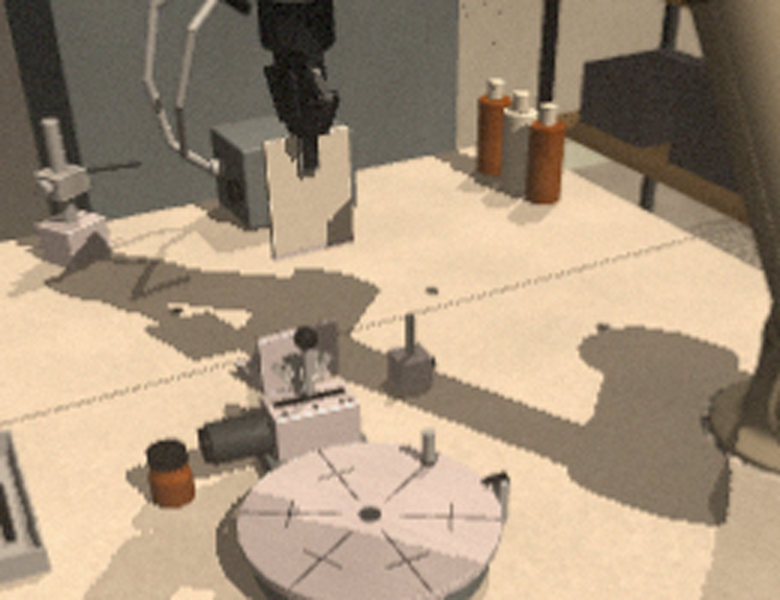

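```bash
python3 - <<'E'
from h import *
go((480,-375,200),np.pi/2+0.025,-0.262);go((480.5,-387,110),np.pi/2+0.025,-0.262)
print(proj("top",[[480,-400,90]]))
E
python3 -m pendant '[[0,-0.06,0,1,0,-0.7,0],[0,-0.12,0,3,0.2,-1.5,0],[0,-0.18,0,6,0.3,-2.3,0],[0,-0.24,0,9,0.4,-3,0],[0,-0.262,0,10,0.5,-3.5,0]]'; python3 - <<'E'
from h import *
st();go((480.5,-387,110),np.pi/2+0.025,-0.262)
E
```

```text
turn [ 0.001 -0.262 -0.001] shift cm [10.04  0.5  -3.44] rows>= 2.0
turn [ 0.001 -0.262 -0.001] shift cm [19.04  0.47 -4.64] rows>= 4.0
[[476.49493463 224.0844536 ]]
time_s: 5.88
eef_pos: [480.4, -372.9, 199.4]
ee_rot: [0.553, -0.435, 0.423, 0.571]
force: [-0.4, 0.2, -0.9]
grip_width: 0.083
t 5.88 pos [ 480.38 -372.92  199.44] x [-0.01  0.26 -0.96] z [-0.03  0.96  0.26] j [-0.92  0.63  1.12  0.15  1.61 -2.53] F [-0.39  0.18 -0.89] T [-0.25 -0.05 -0.02] g 0.083
turn [ 0.01  0.   -0.  ] shift cm [ 8.26  0.01 -3.7 ] rows>= 2.0
```

```bash
python3 -m pendant '[[0,0,0,2,0,-1,0],[0,0,0,4,0,-2,0],[0,0,0,6,0,-2.8,0],[0,0,0,7.5,0,-3.4,0],[0,0,0,8.2,0,-3.7,0]]'; python3 - <<'E'
from h import *
st();go((480.5,-390,92),np.pi/2+0.025,-0.262)
snap("scene","d3",(200,70,380,200),4.4,1.5)
snap("top","d4",(420,170,540,280),5,1.3)
E
```

```text
time_s: 6.5
eef_pos: [481.2, -387.9, 112.3]
ee_rot: [0.552, -0.437, 0.424, 0.57]
force: [-0.8, -0.0, -0.5]
grip_width: 0.081
t 6.5 pos [ 481.17 -387.87  112.32] x [-0.01  0.26 -0.97] z [-0.03  0.97  0.26] j [-0.93  0.73  1.19  0.15  1.45 -2.57] F [-0.79 -0.01 -0.55] T [-0.21 -0.03 -0.03] g 0.081
turn [ 0.01 -0.   -0.  ] shift cm [ 1.91  0.07 -0.73] rows>= 1.0
```

View pics/d3.png

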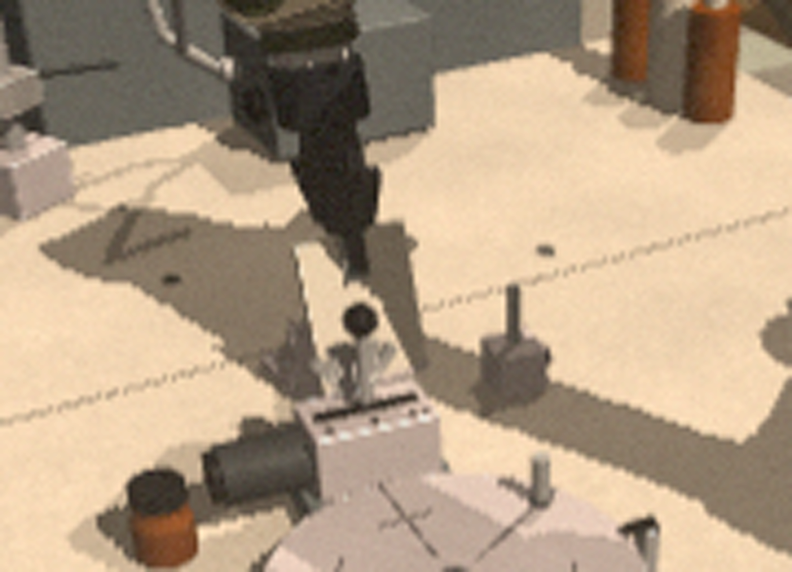

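View pics/d4.png

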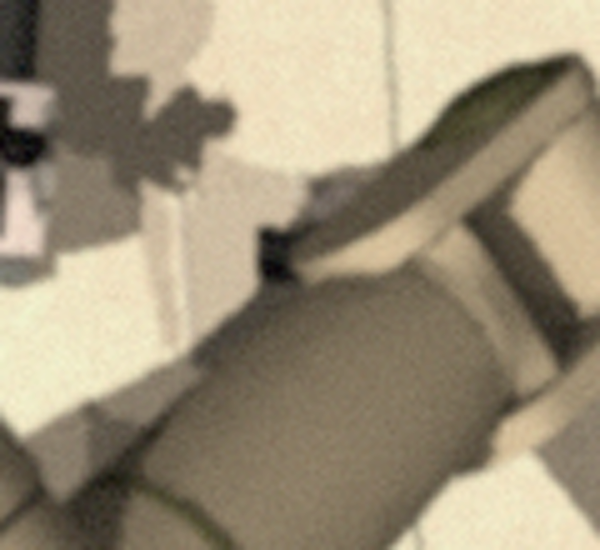

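```bash
python3 -m pendant '[[0,0,0,0.6,0,-0.3,0],[0,0,0,1.2,0,-0.6,0],[0,0,0,1.7,0,-0.7,0],[0,0,0,1.9,0,-0.75,0],[0,0,0,1.9,0,-0.75,0]]'; python3 - <<'E'
from h import *
st();go((480.5,-395,91),np.pi/2+0.025,-0.262)
E
```

```text
time_s: 7.22
eef_pos: [481.0, -390.4, 92.2]
ee_rot: [0.553, -0.437, 0.424, 0.569]
force: [0.2, 0.2, -1.5]
grip_width: 0.085
t 7.22 pos [ 480.99 -390.43   92.16] x [-0.01  0.26 -0.97] z [-0.03  0.97  0.26] j [-0.93  0.75  1.2   0.15  1.41 -2.57] F [ 0.24  0.18 -1.49] T [-0.24  0.03  0.01] g 0.085
turn [ 0.01  0.   -0.  ] shift cm [-0.01  0.06 -0.47] rows>= 1.0
```

```bash
python3 -m pendant '[[0,0,0,-0.05,0,-0.3,0],[0,0,0,-0.1,0,-0.6,0],[0,0,0,-0.15,0,-0.8,0],[0,0,0,-0.18,0,-0.95,0],[0,0,0,-0.18,0,-0.95,0]]'; python3 - <<'E'
from h import *
st()
E
python3 -m pendant '[[0,0,0,-0.02,0,-0.1,0],[0,0,0,-0.04,0,-0.2,0],[0,0,0,-0.06,0,-0.3,0],[0,0,0,-0.06,0,-0.3,0],[0,0,0,-0.06,0,-0.3,0]]'; python3 - <<'E'
from h import *
st()
E
```

```text
time_s: 7.85
eef_pos: [481.3, -400.2, 91.5]
ee_rot: [0.553, -0.437, 0.424, 0.569]
force: [1.3, 0.8, -1.7]
grip_width: 0.086
t 7.85 pos [ 481.26 -400.2    91.46] x [-0.01  0.26 -0.97] z [-0.03  0.97  0.26] j [-0.94  0.77  1.17  0.15  1.42 -2.58] F [ 1.32  0.83 -1.66] T [-0.19 -0.05 -0.  ] g 0.086
time_s: 8.48
eef_pos: [481.4, -403.2, 91.3]
ee_rot: [0.552, -0.437, 0.424, 0.569]
force: [-0.4, 0.5, -1.5]
grip_width: 0.087
t 8.47 pos [ 481.36 -403.16   91.3 ] x [-0.01  0.26 -0.97] z [-0.03  0.97  0.26] j [-0.94  0.77  1.16  0.15  1.43 -2.58] F [-0.38  0.48 -1.52] T [-0.16  0.02 -0.01] g 0.087
```

```bash
python3 -m pendant '[[0,0,0,-0.03,0,-0.1,0],[0,0,0,-0.05,0,-0.2,0],[0,0,0,-0.05,0,-0.2,0],[0,0,0,-0.05,0,-0.2,0],[0,0,0,-0.05,0,-0.2,0]]'; python3 - <<'E'
from h import *
st()
E
python3 -m pendant '[[0,0,0,-0.03,0,-0.1,0],[0,0,0,-0.05,0,-0.2,0],[0,0,0,-0.05,0,-0.2,0],[0,0,0,-0.05,0,-0.2,0],[0,0,0,-0.05,0,-0.2,0]]'; python3 - <<'E'
from h import *
st()
E
```

```text
time_s: 9.1
eef_pos: [481.4, -404.2, 91.2]
ee_rot: [0.553, -0.436, 0.423, 0.57]
force: [0.8, 5.8, 0.4]
grip_width: 0.084
t 9.1 pos [ 481.44 -404.17   91.24] x [-0.01  0.26 -0.97] z [-0.03  0.96  0.26] j [-0.95  0.77  1.16  0.15  1.43 -2.58] F [0.76 5.78 0.4 ] T [0.86 0.01 0.13] g 0.084
time_s: 9.72
eef_pos: [481.5, -404.5, 91.2]
ee_rot: [0.553, -0.435, 0.422, 0.572]
force: [-1.0, 12.6, 2.3]
grip_width: 0.088
t 9.72 pos [ 481.49 -404.49   91.19] x [-0.01  0.27 -0.96] z [-0.03  0.96  0.27] j [-0.95  0.78  1.15  0.15  1.44 -2.59] F [-0.97 12.55  2.25] T [2.37 0.15 0.16] g 0.088
```

```bash
python3 -m pendant '[[0,0,0,0,0,0.2,0],[0,0,0,0,0,0.28,0],[0,0,0,0.05,0,0.28,0],[0,0,0,0.1,0,0.28,0],[0,0,0,0.1,0,0.28,0]]'; python3 - <<'E'
from h import *
st()
E
python3 -m pendant '[[0,0,0,0.05,0,0,0],[0,0,0,0.08,0,0,0],[0,0,0,0.08,0,0,0],[0,0,0,0.08,0,0,0],[0,0,0,0.08,0,0,0]]'; python3 - <<'E'
from h import *
st()
E
```

```text
time_s: 10.35
eef_pos: [481.5, -404.1, 91.4]
ee_rot: [0.553, -0.437, 0.424, 0.57]
force: [-1.5, 4.9, 1.8]
grip_width: 0.089
t 10.35 pos [ 481.48 -404.14   91.38] x [-0.01  0.26 -0.97] z [-0.03  0.97  0.26] j [-0.94  0.77  1.16  0.15  1.43 -2.58] F [-1.45  4.87  1.78] T [0.91 0.06 0.12] g 0.089
time_s: 10.98
eef_pos: [481.6, -404.0, 90.7]
ee_rot: [0.553, -0.437, 0.424, 0.569]
force: [-0.4, 5.4, 3.0]
grip_width: 0.088
t 10.97 pos [ 481.58 -403.96   90.71] x [-0.01  0.26 -0.97] z [-0.03  0.97  0.26] j [-0.94  0.77  1.16  0.15  1.43 -2.58] F [-0.37  5.39  2.97] T [0.95 0.02 0.17] g 0.088
```

```bash
python3 -m pendant '[[0,0,0,0.04,0,0.02,0],[0,0,0,0.08,0,0.05,0],[0,0,0,0.08,0,0.1,0],[0,0,0,0.08,0,0.1,0],[0,0,0,0.08,0,0.1,0]]'; python3 - <<'E'
from h import *
st()
E
```

```text
time_s: 11.6
eef_pos: [481.5, -403.5, 90.0]
ee_rot: [0.552, -0.437, 0.424, 0.569]
force: [1.1, -0.1, 4.3]
grip_width: 0.086
t 11.6 pos [ 481.5  -403.49   90.02] x [-0.01  0.26 -0.97] z [-0.03  0.97  0.26] j [-0.94  0.77  1.16  0.15  1.42 -2.58] F [ 1.11 -0.13  4.26] T [ 0.02 -0.17  0.04] g 0.086
```

```bash
python3 -m pendant '[[0,0,0,0,0,0,0.15],[0,0,0,0,0,0,0.2],[0,0,0,0,0,0,0.25],[0,0,0,0,0,0,0.28],[0,0,0,0,0,0,0.28]]'; python3 - <<'E'
from h import *
st()
E
python3 -m pendant '[[0,0,0,-1,0,0,0.28],[0,0,0,-3,0,0,0.28],[0,0,0,-5,0,0,0.28],[0,0,0,-7,0,0,0.28],[0,0,0,-10,0,0,0.28]]'; python3 - <<'E'
from h import *
st()
snap("scene","d5",(200,70,380,200),4.4,1.5)
E
```

```text
time_s: 12.22
eef_pos: [481.3, -402.9, 89.7]
ee_rot: [0.552, -0.437, 0.424, 0.569]
force: [0.1, -0.3, 0.4]
grip_width: 0.282
t 12.22 pos [ 481.34 -402.94   89.67] x [-0.01  0.26 -0.97] z [-0.03  0.97  0.26] j [-0.94  0.77  1.17  0.15  1.42 -2.58] F [ 0.15 -0.31  0.37] T [-0.14 -0.04 -0.01] g 0.282
time_s: 12.85
eef_pos: [482.0, -428.9, 187.2]
ee_rot: [0.552, -0.437, 0.424, 0.57]
force: [0.4, -0.3, 0.1]
grip_width: 0.285
t 12.85 pos [ 481.99 -428.87  187.23] x [-0.01  0.26 -0.97] z [-0.03  0.97  0.26] j [-0.97  0.73  0.97  0.14  1.65 -2.57] F [ 0.44 -0.33  0.12] T [-0.14 -0.04 -0.06] g 0.285
```

View pics/d5.png

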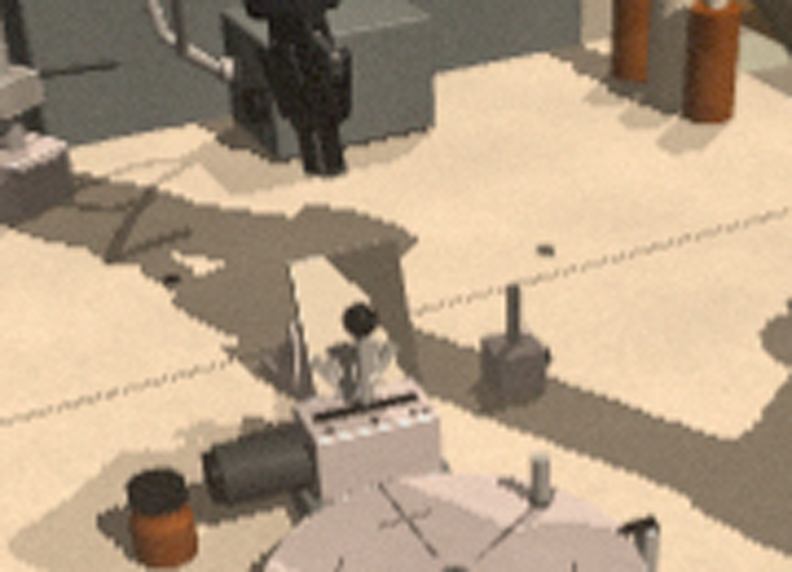

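```bash
python3 -m pendant '[[0,0,0,-1,0,1,0.4],[0,0.06,0,-3,0,3,0.4],[0,0.13,0,-5,0,5,0.4],[0,0.2,0,-7,0,7,0.4],[0,0.262,0,-8,0,9,0.4]]' 20; python3 - <<'E'
from h import *
st()
th=np.linspace(0,2*np.pi,73); C=np.array([567,-54.5,50])
segs=[(np.c_[C[0]+135*np.cos(th),C[1]+135*np.sin(th),0*th+50],(255,0,0))]
for y in (0.06,0.10,0.14):
    d=-np.array([np.cos(-y),np.sin(-y),0]); segs.append((np.array([C+95*d,C+150*d]),(0,0,255)))
over(raw("top0"),"top","e1",segs,(325,220,375,265),14)
over(raw("scene0"),"scene","e2",segs,(310,150,370,210),12,1.5)
# turret
yaw=-0.10
segs2=[]
for yaw,col in ((-0.06,(255,0,0)),(-0.1,(0,0,255)),(-0.14,(0,160,0))):
    d=np.array([np.cos(yaw),np.sin(yaw),0]); o=np.array([543,-223,85.]); segs2.append((np.array([o-40*d,o+40*d]),col))
over(raw("top0"),"top","e3",segs2,(390,170,445,235),11)
E
```

```text
time_s: 13.52
eef_pos: [480.1, -361.5, 288.2]
ee_rot: [-0.492, 0.508, -0.493, -0.507]
force: [0.9, -0.7, -0.3]
grip_width: 0.403
t 13.53 pos [ 480.07 -361.5   288.15] x [ 0. -0. -1.] z [-0.03  1.   -0.  ] j [-0.84  0.46  1.15 -0.    1.54 -2.44] F [ 0.87 -0.69 -0.25] T [ 0.04 -0.01 -0.  ] g 0.403
```

View pics/e1.png

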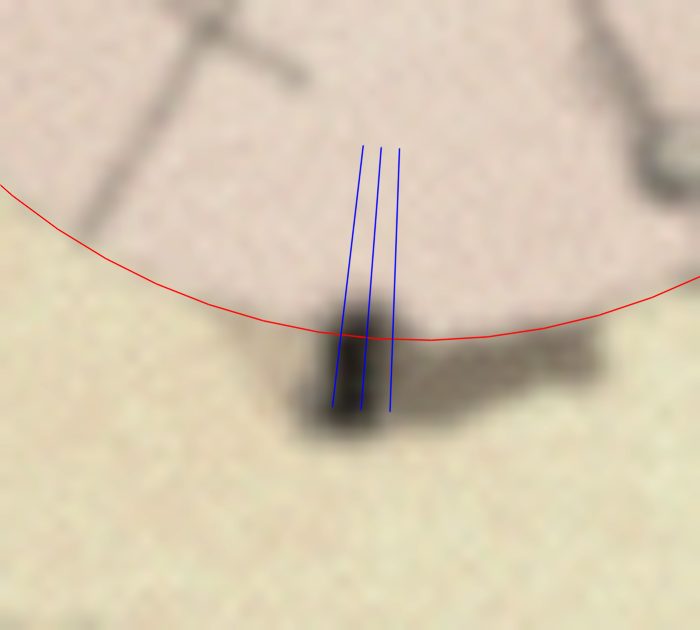

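View pics/e2.png

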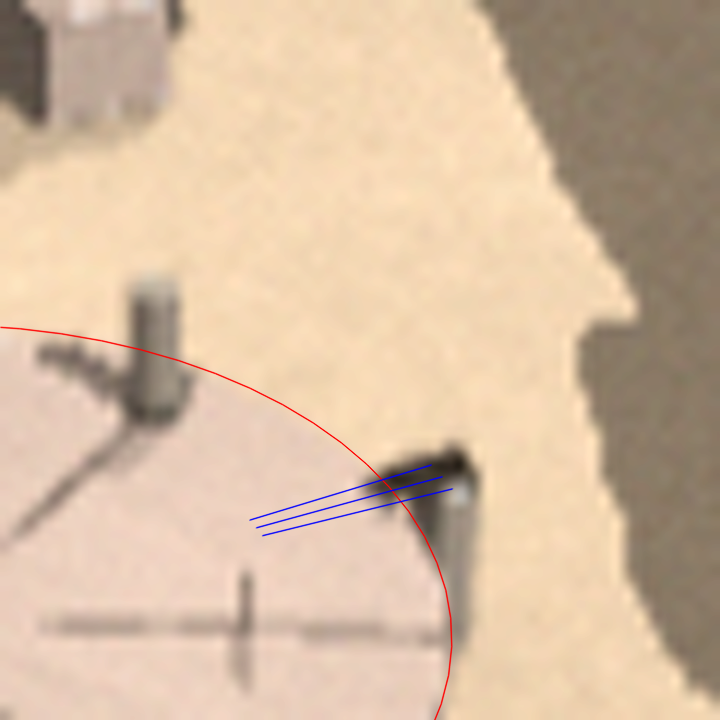

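View pics/e3.png

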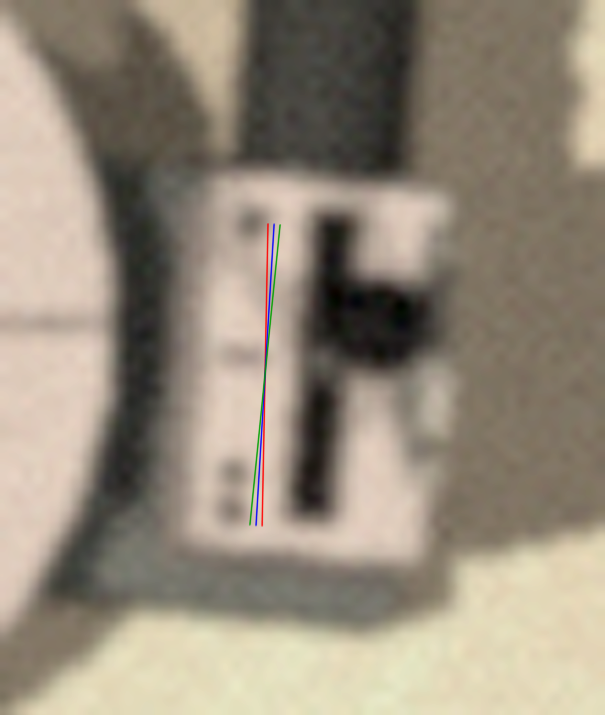

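```bash
python3 - <<'E'
from h import *
go((471,-104,150),2.044)
E
```

```text
turn [-0.443 -0.003  0.   ] shift cm [13.75  0.13 25.8 ] rows>= 5.0
```

```bash
python3 -m pendant '[[-0.08,0,0,0,0,5,0.5],[-0.17,0,0,1,0,10,0.5],[-0.26,0,0,3,0,15,0.5],[-0.35,0,0,6,0,20,0.5],[-0.443,0,0,9,0.1,25.8,0.5]]'; python3 - <<'E'
from h import *
st();go((471,-104,120),2.044)
E
```

```text
time_s: 14.15
eef_pos: [470.6, -105.2, 197.3]
ee_rot: [0.368, -0.604, 0.368, 0.604]
force: [1.1, 0.4, 0.4]
grip_width: 0.502
t 14.15 pos [ 470.59 -105.16  197.3 ] x [-0.  0. -1.] z [-0.46  0.89  0.  ] j [-0.46  0.25  1.67  0.    1.22 -2.51] F [1.12 0.45 0.37] T [-0.   -0.06  0.03] g 0.502
turn [0. 0. 0.] shift cm [ 7.73 -0.09  0.08] rows>= 2.0
```

```bash
python3 -m pendant '[[0,0,0,4,0,0,0.5],[0,0,0,8,0,0,0.5],[0,0,0,11,0,0,0.5],[0,0,0,13,0,0,0.5],[0,0,0,13,0,0,0.5]]' 20; python3 - <<'E'
from h import *
st()
snap("scene","f1",(225,100,385,240),4.5,1.5)
E
```

```text
time_s: 14.78
eef_pos: [470.4, -106.5, 67.3]
ee_rot: [0.369, -0.602, 0.369, 0.604]
force: [0.6, -0.3, 0.3]
grip_width: 0.494
t 14.78 pos [ 470.38 -106.47   67.28] x [-0.  0. -1.] z [-0.46  0.89  0.  ] j [-0.47  0.43  1.82  0.    0.9  -2.51] F [ 0.56 -0.32  0.34] T [ 0.03 -0.01 -0.03] g 0.494
```

View pics/f1.png

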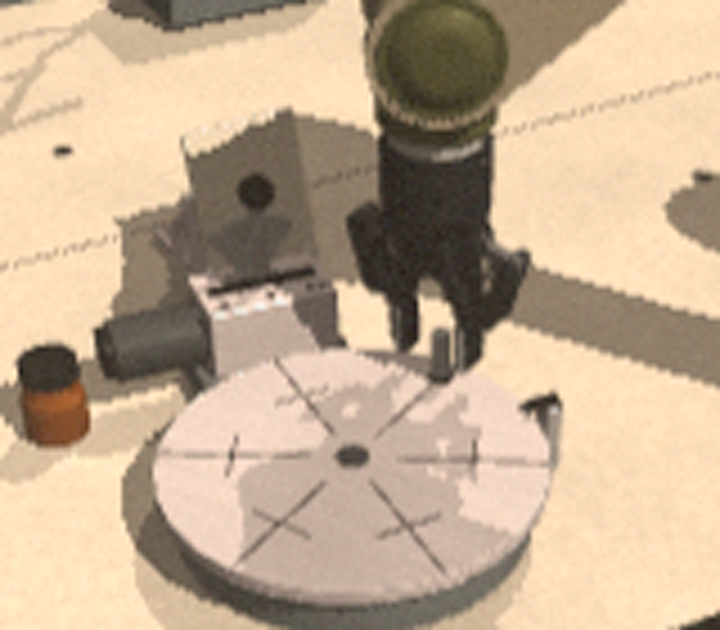

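```bash
python3 -m pendant '[[0,0,0,0,0,0,0.4],[0,0,0,0,0,0,0.33],[0,0,0,0,0,0,0.26],[0,0,0,0,0,0,0.2],[0,0,0,0,0,0,0.1]]' 20; python3 - <<'E'
from h import *
st()
im=snap("top","f2",(295,140,445,260),5,1.3)
E
```

```text
time_s: 15.45
eef_pos: [471.6, -107.4, 68.4]
ee_rot: [-0.369, 0.603, -0.369, -0.603]
force: [-0.6, -0.4, 3.1]
grip_width: 0.152
t 15.45 pos [ 471.62 -107.45   68.43] x [ 0. -0. -1.] z [-0.46  0.89 -0.  ] j [-0.47  0.43  1.81 -0.    0.9  -2.51] F [-0.59 -0.4   3.11] T [-0.05  0.06 -0.03] g 0.152
```

View pics/f2.png

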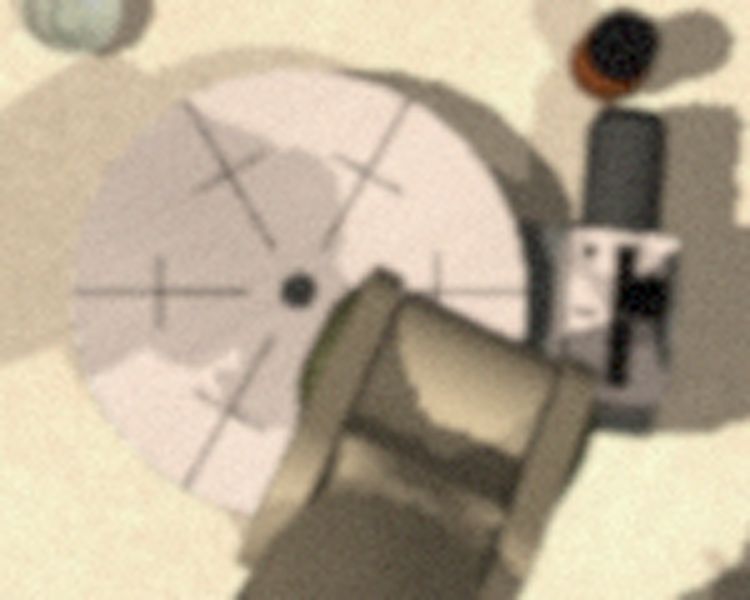

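```bash
python3 - <<'E'
from h import *
s,C=cur()
for k in range(1,11):
    a=3.645-0.0613*k
    p=np.array([567+109*np.cos(a),-54.8+109*np.sin(a),68])
    w,d=go(p,2.05-0.0613*k)
E
```

```text
turn [ 0.055 -0.001  0.   ] shift cm [0.04 0.01 0.68] rows>= 1.0
turn [ 0.117 -0.001  0.   ] shift cm [ 0.04 -0.03  1.35] rows>= 1.0
turn [ 0.178 -0.001  0.   ] shift cm [ 0.04 -0.12  2.01] rows>= 1.0
turn [ 0.239 -0.001  0.   ] shift cm [ 0.04 -0.24  2.67] rows>= 2.0
turn [ 0.301 -0.001  0.   ] shift cm [ 0.04 -0.4   3.32] rows>= 2.0
turn [ 0.362 -0.001  0.   ] shift cm [ 0.04 -0.6   3.95] rows>= 2.0
turn [ 0.423 -0.001  0.   ] shift cm [ 0.04 -0.84  4.58] rows>= 3.0
turn [ 0.484 -0.001  0.   ] shift cm [ 0.04 -1.12  5.18] rows>= 3.0
turn [ 0.546 -0.     0.   ] shift cm [ 0.04 -1.44  5.77] rows>= 3.0
turn [ 0.607 -0.     0.   ] shift cm [ 0.04 -1.79  6.34] rows>= 4.0
```

```bash
python3 -m pendant '[[0.06,0,0,0,0,0.68,0.1],[0.12,0,0,0,-0.03,1.35,0.1],[0.18,0,0,0,-0.12,2.01,0.1],[0.24,0,0,0,-0.24,2.67,0.1],[0.3,0,0,0,-0.4,3.32,0.1]]' 20;  python3 - <<'E'
from h import *
st()
for k in range(6,11):
    a=3.645-0.0613*k
    go(np.array([567+109*np.cos(a),-54.8+109*np.sin(a),68]),2.05-0.0613*k)
E
```

```text
time_s: 16.12
eef_pos: [460.1, -75.9, 68.4]
ee_rot: [-0.456, 0.541, -0.455, -0.541]
force: [0.8, -0.9, 2.1]
grip_width: 0.152
t 16.12 pos [460.08 -75.95  68.43] x [ 0. -0. -1.] z [-0.17  0.99 -0.  ] j [-0.42  0.4   1.86 -0.    0.88 -2.16] F [ 0.82 -0.92  2.12] T [-0.15 -0.18 -0.06] g 0.152
turn [ 0.06 -0.    0.  ] shift cm [ 0.04 -0.    0.65] rows>= 1.0
turn [ 0.12 -0.    0.  ] shift cm [ 0.04 -0.05  1.32] rows>= 1.0
turn [ 0.18 -0.    0.  ] shift cm [ 0.04 -0.13  1.98] rows>= 1.0
turn [ 0.24 -0.    0.  ] shift cm [ 0.04 -0.26  2.64] rows>= 2.0
turn [ 0.3 -0.   0. ] shift cm [ 0.04 -0.42  3.28] rows>= 2.0
```

```bash
python3 -m pendant '[[0.06,0,0,0,0,0.65,0.1],[0.12,0,0,0,-0.05,1.32,0.1],[0.18,0,0,0,-0.13,1.98,0.1],[0.24,0,0,0,-0.26,2.64,0.1],[0.3,0,0,0,-0.42,3.28,0.1]]' 20;  python3 -m pendant '[[0,0,0,0,0,0,0.1],[0,0,0,0,0,0,0.1],[0,0,0,0,0,0,0.1],[0,0,0,0,0,0,0.1],[0,0,0,0,0,0,0.1]]' 20; python3 - <<'E'
from h import *
st()
C=np.array([567,-54.8,50]);segs=[]
for k in range(6):
    a=np.pi-0.11+k*np.pi/3; d=np.array([np.cos(a),np.sin(a),0]); t=np.array([-d[1],d[0],0])
    segs+=[(np.array([C+30*d,C+135*d]),(255,0,0)),(np.array([C+82*d-12*t,C+82*d+12*t]),(255,0,0))]
im=snap("top","f3");over(im,"top","f4",segs,(295,140,445,260),5)
im=snap("scene","f5");over(im,"scene","f6",segs,(225,100,385,240),4.5,1.5)
E
```

```text
time_s: 16.75
eef_pos: [458.7, -42.9, 68.4]
ee_rot: [0.531, -0.467, 0.531, 0.466]
force: [0.6, -0.7, 2.2]
grip_width: 0.15
time_s: 17.38
eef_pos: [458.7, -43.3, 68.4]
ee_rot: [0.531, -0.468, 0.53, 0.467]
force: [0.3, -1.1, 5.3]
grip_width: 0.155
t 17.38 pos [458.67 -43.26  68.44] x [ 0. -0. -1.] z [ 0.13  0.99 -0.  ] j [-0.35  0.39  1.88 -0.    0.88 -1.79] F [ 0.34 -1.14  5.25] T [-0.11 -0.09 -0.12] g 0.155
```

View pics/f4.png

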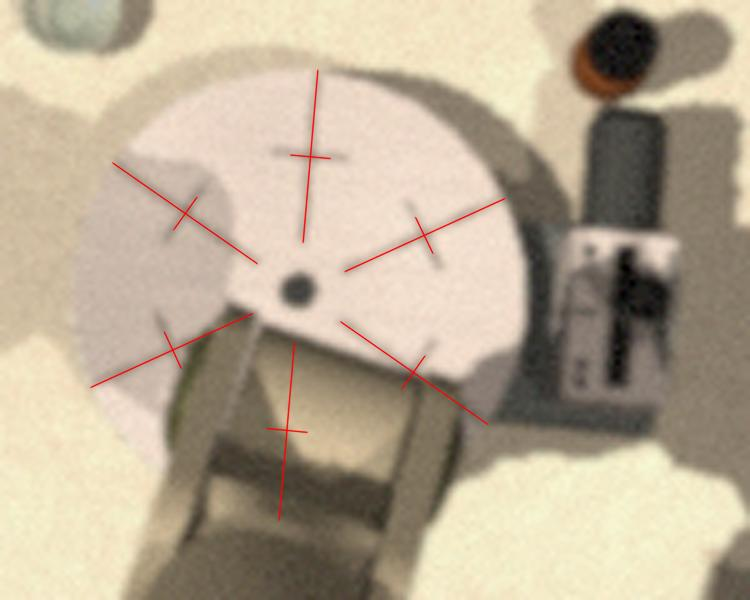

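View pics/f6.png

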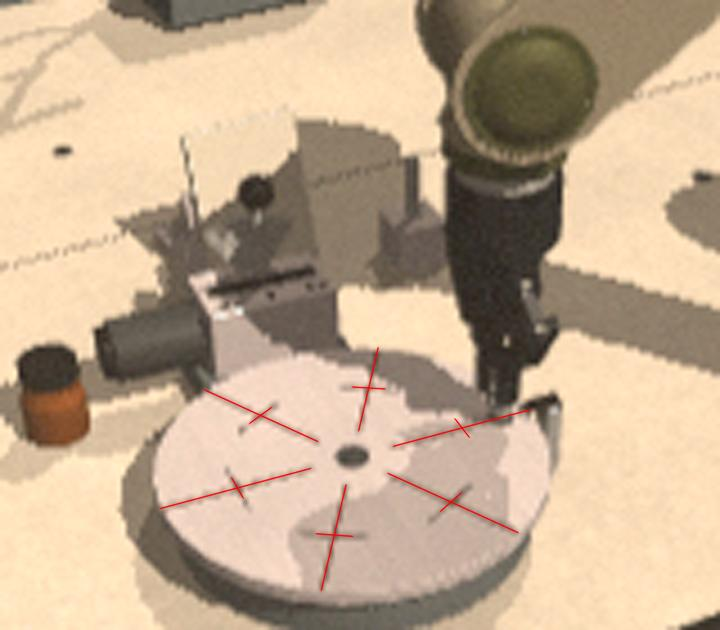

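```bash
python3 -m pendant '[[0,0,0,0,0,0,0.2],[0,0,0,0,0,0,0.25],[0,0,0,0,0,0,0.3],[0,0,0,0,0,0,0.36],[0,0,0,0,0,0,0.4]]' 20;  python3 -m pendant '[[0,0,0,-2,0,0,0.4],[0,0,0,-5,0,0,0.4],[0,0,0,-9,0,0,0.4],[0,0,0,-13,0,4,0.5],[0,0,0,-16,0,10,0.5]]' 20; python3 - <<'E'
from h import *
st()
C=np.array([567,-54.8,50]);segs=[]
for k in range(6):
    a=np.pi-0.11+k*np.pi/3; d=np.array([np.cos(a),np.sin(a),0]); t=np.array([-d[1],d[0],0])
    segs+=[(np.array([C+50*d,C+95*d]),(255,0,0)),(np.array([C+82*d-6*t,C+82*d+6*t]),(255,0,0))]
im=snap("top","f3");over(im,"top","f4",segs,(295,140,445,260),5)
im=snap("scene","f5");over(im,"scene","f6",segs,(225,100,385,240),4.5,1.5)
E
```

```text
time_s: 18.1
eef_pos: [458.3, -42.9, 68.1]
ee_rot: [0.531, -0.467, 0.531, 0.467]
force: [-0.1, -0.0, -0.4]
grip_width: 0.399
time_s: 18.73
eef_pos: [470.9, 52.7, 228.0]
ee_rot: [0.532, -0.467, 0.531, 0.466]
force: [1.3, 0.2, 0.0]
grip_width: 0.501
t 18.73 pos [470.89  52.71 228.01] x [ 0. -0. -1.] z [ 0.13  0.99 -0.  ] j [-0.14  0.2   1.65 -0.    1.29 -1.58] F [1.25 0.18 0.03] T [ 0.03 -0.01 -0.  ] g 0.501
```

View pics/f4.png

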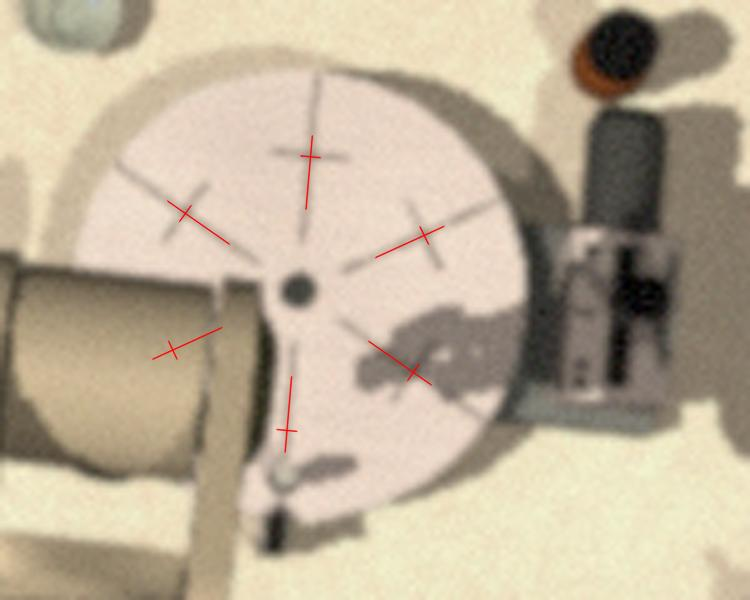

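View pics/f6.png

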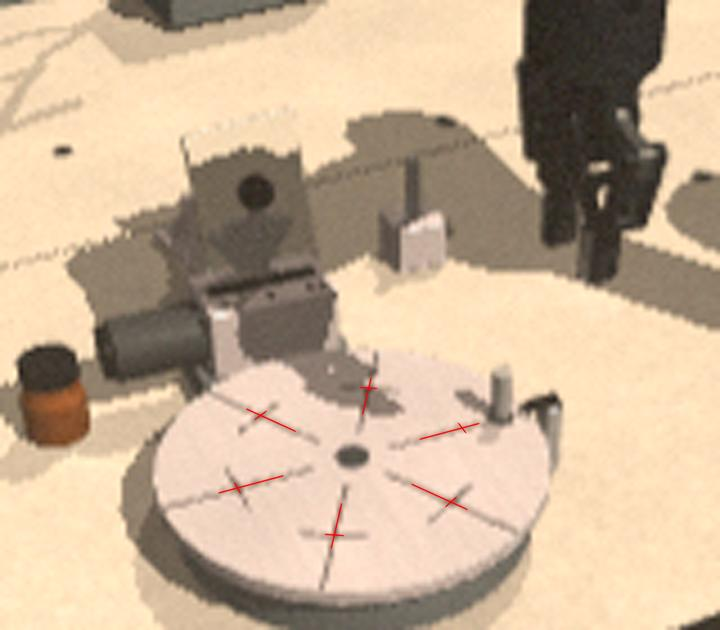

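```bash
cat >> h.py <<'E'
def holder(x,y,yaw,z=2,col=(255,0,0)):
    s=boxsegs((x,y,z),yaw,42,30,0,36,col=col)
    d=np.array([np.cos(yaw),np.sin(yaw),0]); th=np.linspace(0,2*np.pi,25)
    s.append((np.array([x,y,z+18])+np.array([21*d,33*d]),(0,0,255)))
    s.append((np.c_[x+8*np.cos(th),y+8*np.sin(th),0*th+z+55],(0,160,0)))
    return s
E
python3 - <<'E'
from h import *
segs=holder(616.5,191.3,-.22)+holder(526,274.2,.1)+holder(452.2,291.7,.22)
over(raw("raw_f3"),"top","g1",segs,(225,165,295,262),8)
over(raw("raw_f5"),"scene","g2",segs,(310,240,430,300),6.5,1.6)
E
```

```text
(no output)
```

View pics/g1.png

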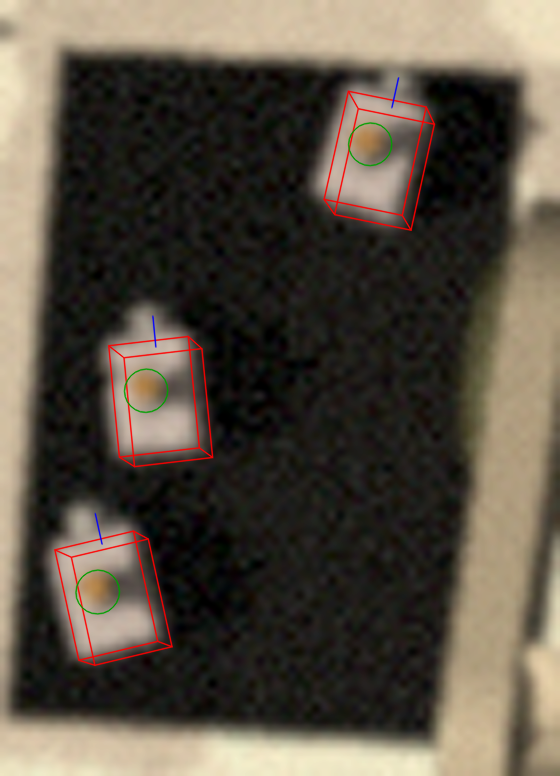

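View pics/g2.png

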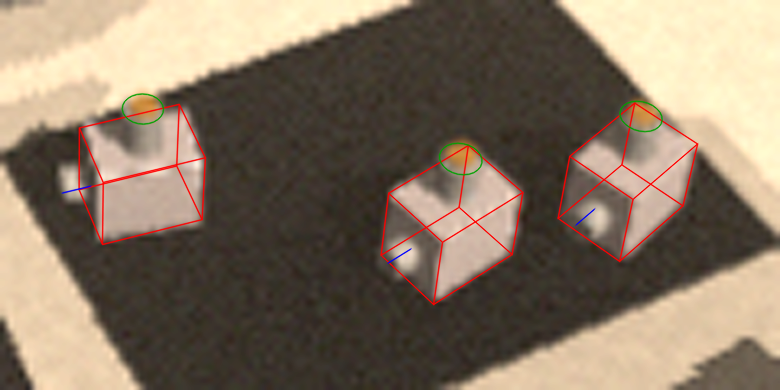

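```bash
python3 - <<'E'
from h import *
go((616.5,192,110),-0.22+np.pi/2)
E
```

```text
turn [0.098 0.001 0.006] shift cm [ 12.   -12.67  15.26] rows>= 4.0
```

```bash
python3 -m pendant '[[0.02,0,0,2,-3,3.5,0.62],[0.04,0,0,4,-6,7,0.62],[0.06,0,0,7,-9,11,0.62],[0.08,0,0,10,-12,14.5,0.62],[0.098,0,0,12,-12.7,15.3,0.62]]' 40; python3 - <<'E'
from h import *
st();go((616.5,192,10),-0.22+np.pi/2)
snap("scene","h1",(300,200,450,320),5,1.6)
E
```

```text
time_s: 19.45
eef_pos: [616.2, 189.0, 103.1]
ee_rot: [0.552, -0.44, 0.554, 0.441]
force: [0.1, -0.6, 0.2]
grip_width: 0.623
t 19.45 pos [616.24 188.98 103.15] x [-0. -0. -1.] z [ 0.22  0.98 -0.  ] j [ 0.12  0.69  1.26  0.    1.2  -1.23] F [ 0.08 -0.56  0.22] T [-0.09 -0.02  0.01] g 0.623
turn [-0. -0. -0.] shift cm [9.31 0.02 0.31] rows>= 2.0
```

View pics/h1.png

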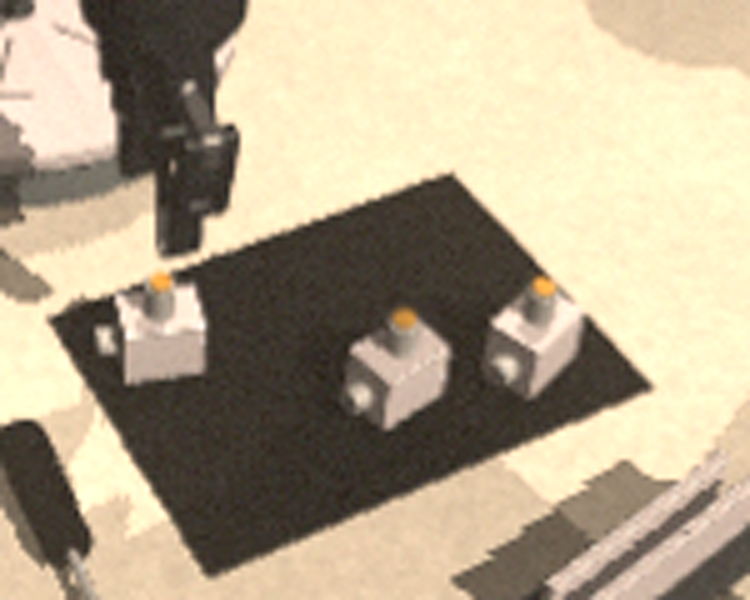

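```bash
python3 -m pendant '[[0,0,0,2,0,0.3,0.62],[0,0,0,5,0,0.3,0.62],[0,0,0,7.5,0,0.3,0.62],[0,0,0,9,0,0.3,0.62],[0,0,0,9.3,0,0.3,0.62]]' 40; python3 - <<'E'
from h import *
st()
snap("scene","h2",(300,200,450,320),5,1.6)
E
```

```text
time_s: 20.12
eef_pos: [616.2, 190.5, 12.7]
ee_rot: [0.553, -0.441, 0.553, 0.441]
force: [0.7, 0.0, -0.4]
grip_width: 0.621
t 20.12 pos [616.21 190.49  12.66] x [-0. -0. -1.] z [ 0.22  0.97 -0.  ] j [ 0.12  0.8   1.32 -0.    1.03 -1.23] F [ 0.72  0.   -0.41] T [-0.04 -0.01 -0.04] g 0.621
```

View pics/h2.png

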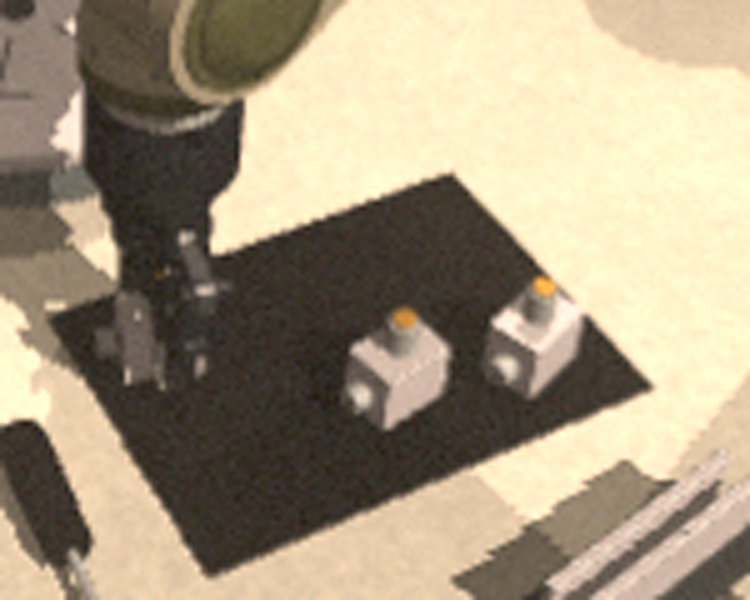

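```bash
python3 -m pendant '[[0,0,0,0.2,0,0,0.5],[0,0,0,0.2,0,0,0.4],[0,0,0,0.2,0,0,0.2],[0,0,0,0.2,0,0,0.2],[0,0,0,0.2,0,0,0.2]]' 40; python3 - <<'E'
from h import *
st()
E
python3 -m pendant '[[0,0,0,-1,0,0,0.2],[0,0,0,-4,0,0,0.2],[0,0,0,-8,0,0,0.2],[0,0,0,-12,0,0,0.2],[0,0,0,-15,0,0,0.2]]' 40; python3 - <<'E'
from h import *
st()
im=snap("scene","h3"); s=sense()["eef_pos"]
for z in (s[2]-8,):
  over(im,"scene","h4",holder(s[0],s[1],-.22,z),(270,150,430,280),5,1.6)
E
```

```text
time_s: 20.8
eef_pos: [617.0, 191.0, 12.0]
ee_rot: [0.553, -0.441, 0.552, 0.441]
force: [-1.6, 0.6, 6.2]
grip_width: 0.354
t 20.8 pos [616.95 191.02  11.99] x [ 0.  0. -1.] z [0.22 0.97 0.  ] j [ 0.12  0.8   1.31  0.    1.02 -1.23] F [-1.57  0.64  6.17] T [0.09 0.19 0.02] g 0.354
time_s: 21.42
eef_pos: [616.5, 190.8, 163.2]
ee_rot: [0.553, -0.441, 0.553, 0.441]
force: [0.2, -0.8, -1.9]
grip_width: 0.356
t 21.43 pos [616.53 190.8  163.21] x [ 0. -0. -1.] z [0.22 0.97 0.  ] j [ 0.12  0.63  1.19 -0.    1.32 -1.23] F [ 0.25 -0.8  -1.94] T [0.   0.   0.02] g 0.356
```

View pics/h4.png

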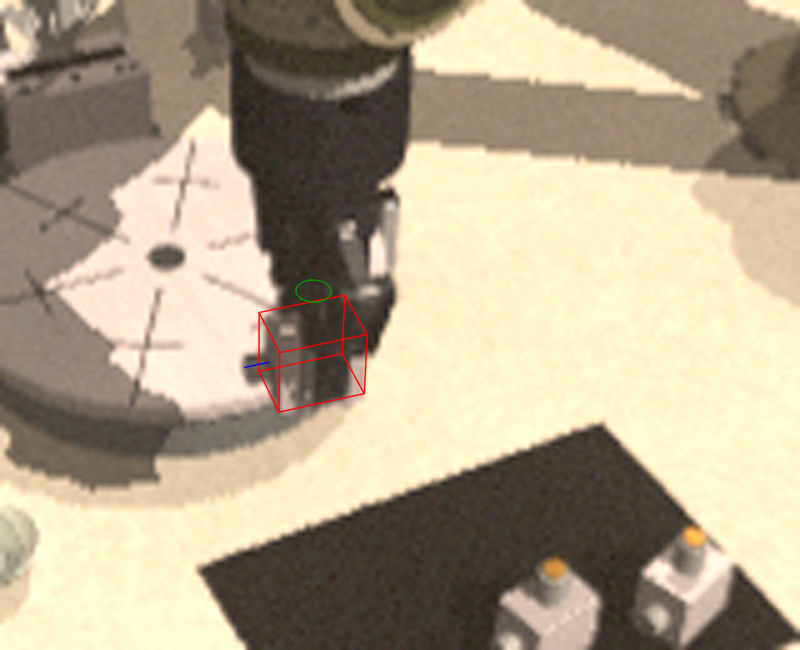

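```bash
python3 - <<'E'
from h import *
go((648.5,-63.8,110),-0.11+np.pi/2)
E
```

```text
turn [-0.115  0.002  0.007] shift cm [  5.73  -8.62 -24.18] rows>= 5.0
```

```bash
python3 -m pendant '[[-0.02,0,0,0,-1.5,-4.5,0.2],[-0.05,0,0,0,-3.5,-10,0.2],[-0.08,0,0,1,-5.5,-15.5,0.2],[-0.1,0,0,3,-7.3,-20.5,0.2],[-0.115,0,0,5,-8.6,-24.2,0.2]]' 40; python3 -m pendant '[[0,0,0,0,0,0,0.2],[0,0,0,0,0,0,0.2],[0,0,0,0,0,0,0.2],[0,0,0,0,0,0,0.2],[0,0,0,0,0,0,0.2]]' 40; python3 - <<'E'
from h import *
st()
go((648.5,-63.8,63),-0.11+np.pi/2)
im=snap("scene","i1"); 
over(im,"scene","i2",[],(225,100,385,240),4.5,1.5)
E
```

```text
time_s: 22.1
eef_pos: [646.1, -66.6, 110.0]
ee_rot: [0.527, -0.471, 0.527, 0.472]
force: [0.4, 0.9, -1.1]
grip_width: 0.355
time_s: 22.72
eef_pos: [646.5, -63.7, 111.4]
ee_rot: [0.527, -0.472, 0.526, 0.472]
force: [-0.2, 0.7, -2.5]
grip_width: 0.358
t 22.73 pos [646.46 -63.68 111.36] x [ 0. -0. -1.] z [ 0.11  0.99 -0.  ] j [-0.28  0.69  1.23 -0.    1.22 -1.74] F [-0.21  0.69 -2.51] T [-0.03 -0.01  0.  ] g 0.358
turn [ 0. -0.  0.] shift cm [ 4.84 -0.2   0.01] rows>= 1.0
```

View pics/i2.png

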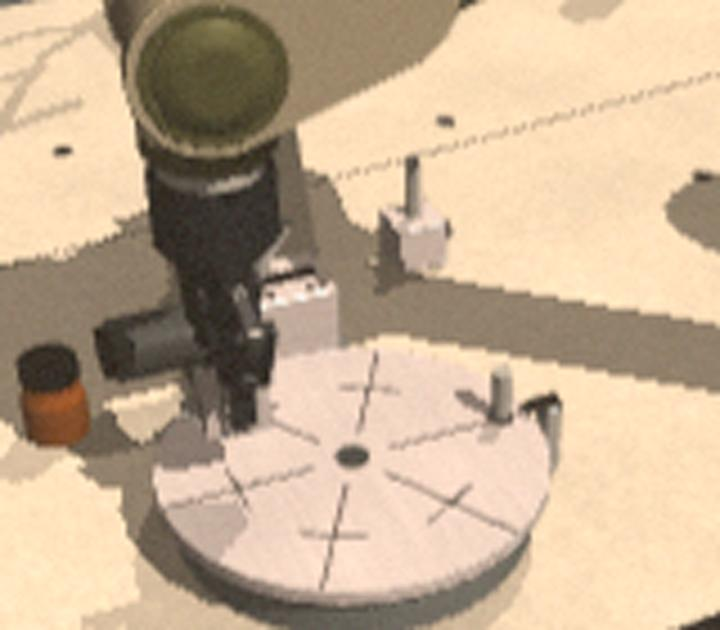

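```bash
python3 -m pendant '[[0,0,0,1.5,-0.2,0,0.2],[0,0,0,3,-0.2,0,0.2],[0,0,0,4,-0.2,0,0.2],[0,0,0,4.6,-0.2,0,0.2],[0,0,0,4.8,-0.2,0,0.2]]' 40; python3 -m pendant '[[0,0,0,0,0,0,0.2],[0,0,0,0,0,0,0.2],[0,0,0,0,0,0,0.2],[0,0,0,0.1,0,0,0.2],[0,0,0,0.1,0,0,0.2]]' 40;python3 -m pendant '[[0,0,0,0.05,0,0,0.2],[0,0,0,0.1,0,0,0.2],[0,0,0,0.1,0,0,0.2],[0,0,0,0.1,0,0,0.2],[0,0,0,0.1,0,0,0.2]]' 40; python3 - <<'E'
from h import *
st()
im=snap("scene","i1"); 
over(im,"scene","i2",holder(648.5,-63.8,-.11,50),(225,100,385,240),4.5,1.5)
E
```

```text
time_s: 23.4
eef_pos: [648.4, -64.4, 62.8]
ee_rot: [0.527, -0.472, 0.527, 0.472]
force: [0.5, -0.4, -0.5]
grip_width: 0.352
time_s: 24.02
eef_pos: [648.3, -64.4, 62.0]
ee_rot: [0.527, -0.472, 0.527, 0.472]
force: [-0.5, -0.9, -1.8]
grip_width: 0.356
time_s: 24.65
eef_pos: [648.4, -64.4, 61.1]
ee_rot: [0.527, -0.472, 0.527, 0.472]
force: [-0.1, -0.8, -2.0]
grip_width: 0.354
t 24.65 pos [648.4  -64.41  61.11] x [ 0.  0. -1.] z [0.11 0.99 0.  ] j [-0.28  0.75  1.27  0.    1.13 -1.74] F [-0.12 -0.81 -2.05] T [0.   0.03 0.01] g 0.354
```

View pics/i2.png

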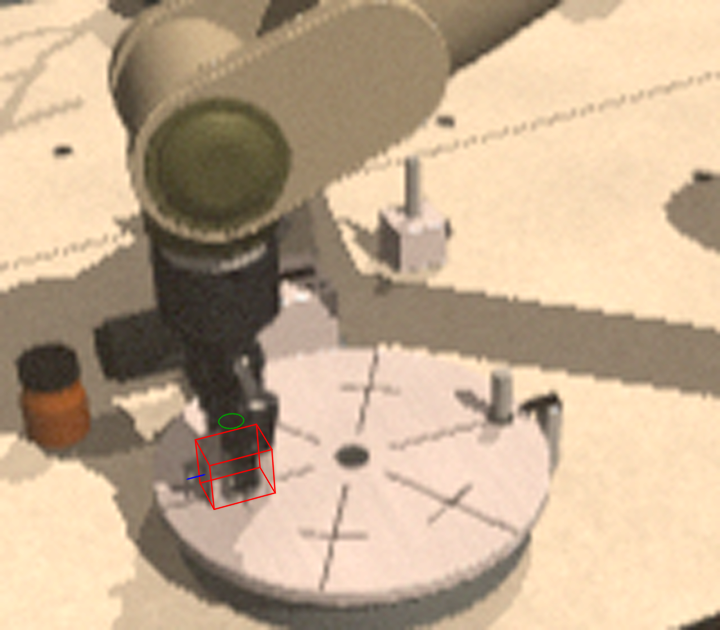

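```bash
python3 -m pendant '[[0,0,0,0.05,0,0.04,0.2],[0,0,0,0.1,0,0.04,0.2],[0,0,0,0.1,0,0.04,0.2],[0,0,0,0.1,0,0.04,0.2],[0,0,0,0.1,0,0.04,0.2]]' 40;python3 -m pendant '[[0,0,0,0.05,0,0,0.2],[0,0,0,0.1,0,0,0.2],[0,0,0,0.1,0,0,0.2],[0,0,0,0.1,0,0,0.2],[0,0,0,0.1,0,0,0.2]]' 40; python3 - <<'E'
from h import *
st()
E
```

```text
time_s: 25.32
eef_pos: [648.5, -64.0, 60.1]
ee_rot: [0.527, -0.472, 0.527, 0.472]
force: [0.2, 0.1, -1.9]
grip_width: 0.358
time_s: 25.95
eef_pos: [648.4, -64.0, 59.1]
ee_rot: [0.527, -0.472, 0.527, 0.472]
force: [-0.1, 0.6, -1.7]
grip_width: 0.357
t 25.95 pos [648.44 -64.02  59.11] x [ 0.  0. -1.] z [0.11 0.99 0.  ] j [-0.28  0.75  1.27  0.    1.12 -1.74] F [-0.09  0.59 -1.73] T [-0.06 -0.01  0.07] g 0.357
```

```bash
python3 -m pendant '[[0,0,0,0.05,0,0,0.2],[0,0,0,0.1,0,0,0.2],[0,0,0,0.1,0,0,0.2],[0,0,0,0.1,0,0,0.2],[0,0,0,0.1,0,0,0.2]]' 40;python3 -m pendant '[[0,0,0,0.05,0,0,0.2],[0,0,0,0.08,0,0,0.2],[0,0,0,0.08,0,0,0.2],[0,0,0,0.08,0,0,0.2],[0,0,0,0.08,0,0,0.2]]' 40; python3 - <<'E'
from h import *
st()
E
```

```text
time_s: 26.58
eef_pos: [648.4, -64.0, 58.1]
ee_rot: [0.527, -0.472, 0.527, 0.472]
force: [0.3, -0.2, -1.8]
grip_width: 0.359
time_s: 27.2
eef_pos: [648.5, -64.0, 58.0]
ee_rot: [0.527, -0.472, 0.527, 0.472]
force: [-3.7, 0.7, 4.7]
grip_width: 0.356
t 27.2 pos [648.46 -64.04  58.  ] x [ 0. -0. -1.] z [ 0.11  0.99 -0.  ] j [-0.28  0.75  1.27 -0.    1.12 -1.74] F [-3.71  0.74  4.71] T [ 0.09  0.52 -0.03] g 0.356
```

```bash
python3 -m pendant '[[0,0,0,-0.05,0,0,0.2],[0,0,0,-0.05,0,0,0.4],[0,0,0,-0.05,0,0,0.45],[0,0,0,-0.05,0,0,0.5],[0,0,0,-0.05,0,0,0.52]]' 40; python3 -m pendant '[[0,0,0,-1,0,0,0.52],[0,0,0,-3,0,0,0.52],[0,0,0,-7,0,0,0.52],[0,0,0,-12,0,4,0.52],[0,0,0,-14,0,10,0.52]]' 40;python3 - <<'E'
from h import *
st()
C=np.array([567,-54.8,50]);segs=[]
for k in range(6):
    a=np.pi-0.11+k*np.pi/3; d=np.array([np.cos(a),np.sin(a),0]); t=np.array([-d[1],d[0],0])
    segs+=[(np.array([C+50*d,C+95*d]),(255,0,0)),(np.array([C+82*d-6*t,C+82*d+6*t]),(255,0,0))]
segs+=holder(648.5,-63.8,-.11,50)
im=snap("top","f3");over(im,"top","f4",segs,(295,140,445,260),5)
im=snap("scene","f5");over(im,"scene","f6",segs,(225,100,385,240),4.5,1.5)
E
```

```text
time_s: 27.82
eef_pos: [648.4, -64.0, 57.7]
ee_rot: [0.527, -0.472, 0.527, 0.472]
force: [0.9, 0.4, -0.2]
grip_width: 0.518
time_s: 28.45
eef_pos: [660.1, 33.3, 201.4]
ee_rot: [0.529, -0.473, 0.526, 0.47]
force: [0.4, 0.9, -0.5]
grip_width: 0.523
t 28.45 pos [660.11  33.28 201.4 ] x [ 0.01 -0.   -1.  ] z [ 0.11  0.99 -0.  ] j [-0.13  0.64  1.08 -0.    1.42 -1.58] F [ 0.38  0.95 -0.54] T [ 0.01 -0.02  0.02] g 0.523
```

View pics/f4.png

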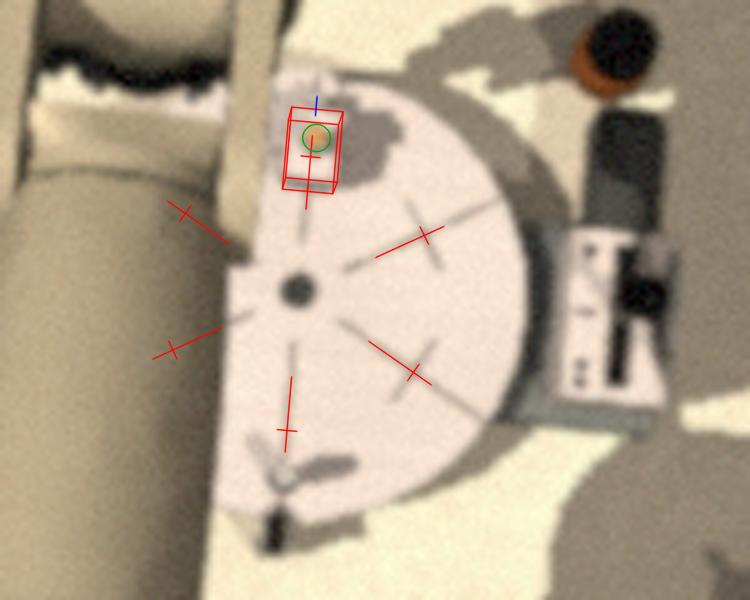

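View pics/f6.png

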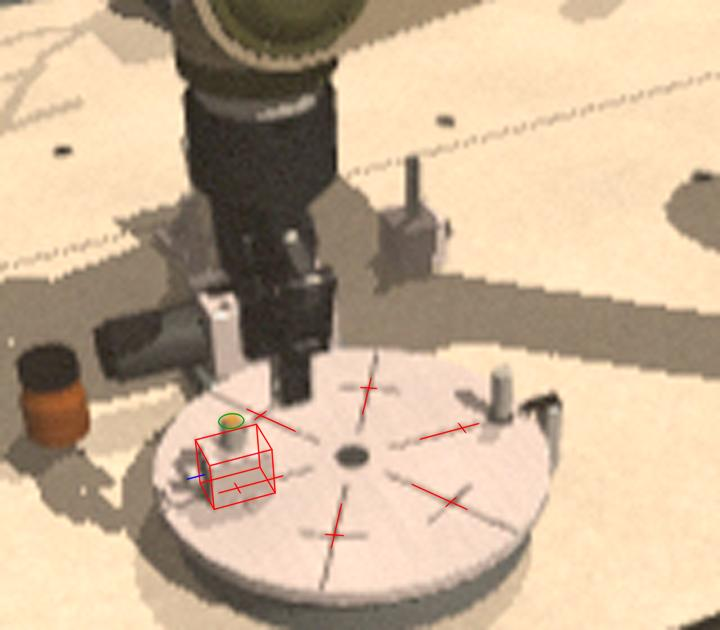

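```bash
python3 -m pendant '[[0.18,0,0,0,3,4,0.62],[0.36,0,0,0,6,9,0.62],[0.54,0,0,0,10,14,0.62],[0.72,0,0,0,13,18.5,0.62],[0.9,0,0,0,15.9,22.4,0.62]]' 40; python3 -m pendant '[[0.18,0,0,0,0,0,0.62],[0.36,0,0,0,0,0,0.62],[0.54,0,0,0,0,0,0.62],[0.72,0,0,0,0,0,0.62],[0.9,0,0,0,0,0,0.62]]' 40; python3 -m pendant '[[0.18,0,0,0,0,0,0.62],[0.36,0,0,0,0,0,0.62],[0.54,0,0,0,0,0,0.62],[0.72,0,0,0,0,0,0.62],[0.9,0,0,0,0,0,0.62]]' 40; python3 - <<'E'
from h import *
st()
im=snap("scene","j1");over(im,"scene","j2",holder(526,274.7,.11,4)+holder(452.2,292,.22,4),(310,225,430,300),6.5,1.6)
im=snap("top","j3");over(im,"top","j4",holder(526,274.7,.11,4)+holder(452.2,292,.22,4),(225,165,325,262),7,1.4)
go((526,275,100),.11-np.pi/2)
E
```

```text
time_s: 29.18
eef_pos: [524.6, 274.9, 197.7]
ee_rot: [0.68, -0.194, 0.68, 0.194]
force: [0.5, 0.2, 0.1]
grip_width: 0.618
time_s: 29.8
eef_pos: [525.8, 273.2, 197.5]
ee_rot: [0.697, 0.121, 0.697, -0.121]
force: [-0.2, -0.2, 0.2]
grip_width: 0.621
time_s: 30.42
eef_pos: [525.8, 273.2, 197.5]
ee_rot: [0.575, 0.412, 0.574, -0.412]
force: [0.1, -0.8, 1.0]
grip_width: 0.618
t 30.43 pos [525.77 273.17 197.54] x [ 0. -0. -1.] z [ 0.32 -0.95  0.  ] j [ 0.28  0.49  1.33 -0.    1.32  1.53] F [ 0.12 -0.83  0.98] T [-0.04 -0.02 -0.01] g 0.618
turn [ 0.22  0.   -0.  ] shift cm [ 9.75  0.08 -0.16] rows>= 2.0
```

View pics/j2.png

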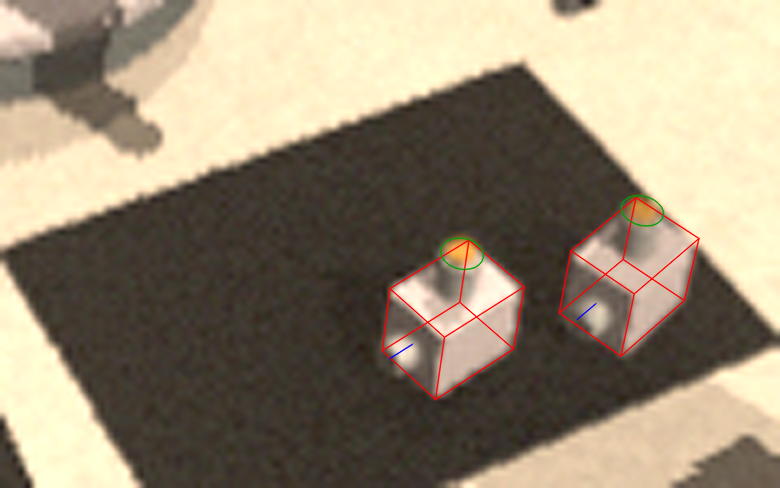

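View pics/j4.png

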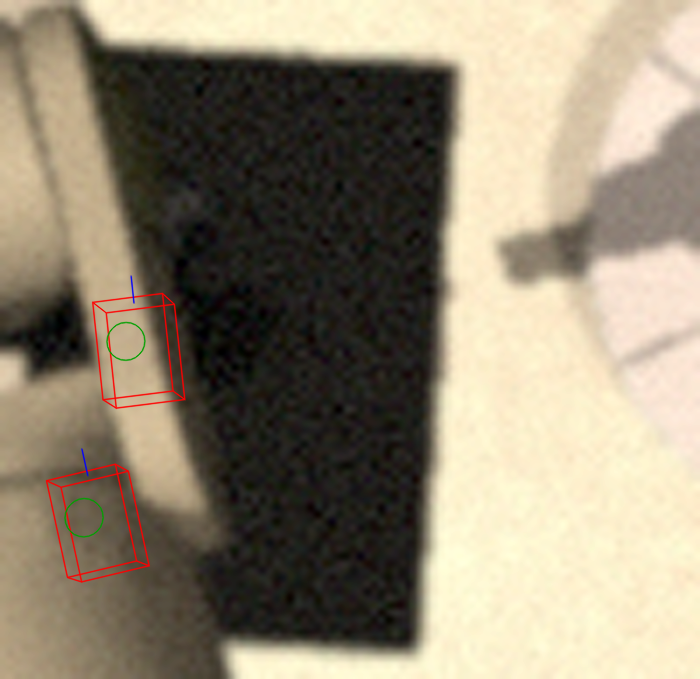

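```bash
python3 -m pendant '[[0.11,0,0,2,0,0,0.62],[0.22,0,0,4.5,0.1,-0.1,0.62],[0.22,0,0,7,0.1,-0.2,0.62],[0.22,0,0,9,0.1,-0.2,0.62],[0.22,0,0,9.7,0.1,-0.2,0.62]]' 40; python3 - <<'E'
from h import *
st();go((526,275,12),.11-np.pi/2)
E
```

```text
time_s: 31.15
eef_pos: [525.6, 275.5, 99.3]
ee_rot: [0.528, 0.47, 0.528, -0.471]
force: [-0.7, -0.1, 0.4]
grip_width: 0.62
t 31.15 pos [525.64 275.46  99.32] x [-0. -0. -1.] z [ 0.11 -0.99  0.  ] j [ 0.29  0.59  1.44 -0.    1.11  1.74] F [-0.73 -0.1   0.43] T [ 0.06 -0.01 -0.01] g 0.62
turn [0.01 0.   0.  ] shift cm [8.73 0.04 0.05] rows>= 2.0
```

```bash
python3 -m pendant '[[0,0,0,2.5,0,0,0.62],[0,0,0,5,0,0,0.62],[0,0,0,7.5,0,0,0.62],[0,0,0,8.5,0,0,0.62],[0,0,0,8.7,0,0,0.62]]' 40; python3 -m pendant '[[0,0,0,0,0,0,0.5],[0,0,0,0,0,0,0.4],[0,0,0,0,0,0,0.2],[0,0,0,0,0,0,0.2],[0,0,0,0,0,0,0.2]]' 40; python3 - <<'E'
from h import *
st()
E
python3 -m pendant '[[0,0,0,-1,0,0,0.2],[0,0,0,-4,0,0,0.2],[0,0,0,-8,0,0,0.2],[0,0,0,-12,0,0,0.2],[0,0,0,-15,0,0,0.2]]' 40; python3 - <<'E'
from h import *
st()
im=snap("scene","k3"); s=sense()["eef_pos"]
over(im,"scene","k4",holder(s[0],s[1],.11,s[2]-8),(330,180,460,300),5.5,1.6)
go((615.6,11.3,115),.937-np.pi/2)
E
```

```text
time_s: 31.78
eef_pos: [526.2, 275.8, 13.5]
ee_rot: [0.527, 0.471, 0.527, -0.471]
force: [-0.0, 0.5, 0.2]
grip_width: 0.622
time_s: 32.4
eef_pos: [526.5, 275.9, 14.0]
ee_rot: [0.527, 0.472, 0.527, -0.471]
force: [-0.9, -0.3, 5.6]
grip_width: 0.346
t 32.4 pos [526.46 275.88  14.04] x [ 0.  0. -1.] z [ 0.11 -0.99 -0.  ] j [ 0.29  0.71  1.5  -0.    0.94  1.74] F [-0.9  -0.33  5.61] T [-0.14  0.09 -0.01] g 0.346
time_s: 33.02
eef_pos: [526.0, 275.8, 165.3]
ee_rot: [0.527, 0.472, 0.527, -0.471]
force: [0.7, -0.6, -2.4]
grip_width: 0.346
t 33.02 pos [525.96 275.8  165.27] x [ 0.  0. -1.] z [ 0.11 -0.99 -0.  ] j [0.29 0.52 1.37 0.   1.25 1.74] F [ 0.73 -0.64 -2.43] T [ 0.08 -0.04 -0.01] g 0.346
turn [-0.82  0.   -0.01] shift cm [ 5.42  5.78 27.33] rows>= 5.0
```

View pics/k4.png

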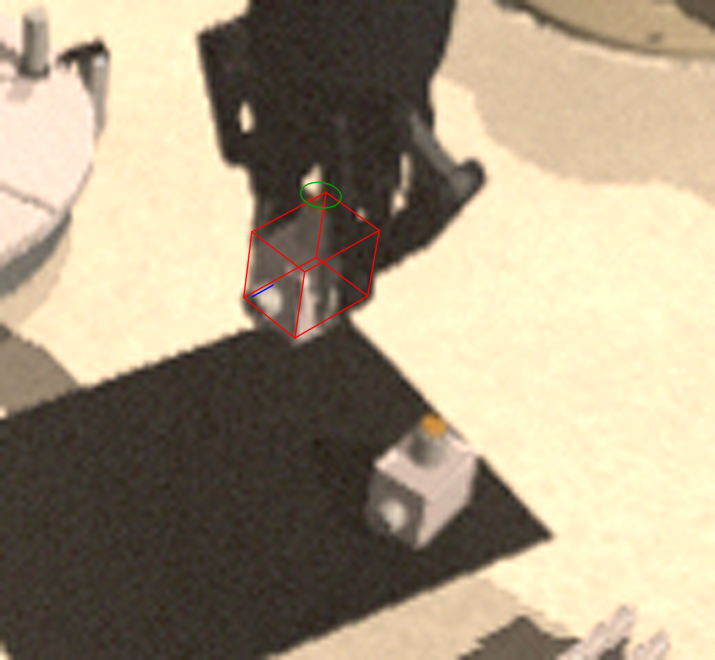

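```bash
python3 -m pendant '[[-0.16,0,0,0,1,5,0.2],[-0.33,0,0,0,2.3,11,0.2],[-0.5,0,0,0,3.6,17,0.2],[-0.66,0,0,0,4.9,22.5,0.2],[-0.82,0,0,2,5.8,27.3,0.2]]' 40; python3 -m pendant '[[0,0,0,0,0,0,0.2],[0,0,0,0,0,0,0.2],[0,0,0,0,0,0,0.2],[0,0,0,0,0,0,0.2],[0,0,0,0,0,0,0.2]]' 40; python3 - <<'E'
from h import *
st()
go((615.6,11.3,63),.937-np.pi/2)
C=np.array([567,-54.8,50]);segs=[]
for k in range(6):
    a=np.pi-0.11+k*np.pi/3; d=np.array([np.cos(a),np.sin(a),0]); t=np.array([-d[1],d[0],0])
    segs+=[(np.array([C+50*d,C+95*d]),(255,0,0)),(np.array([C+82*d-6*t,C+82*d+6*t]),(255,0,0))]
im=snap("scene","l1");over(im,"scene","l2",segs,(225,100,385,240),4.5,1.5)
E
```

```text
time_s: 33.7
eef_pos: [615.0, 8.8, 143.7]
ee_rot: [0.673, 0.221, 0.671, -0.22]
force: [0.2, 0.3, -1.5]
grip_width: 0.342
time_s: 34.33
eef_pos: [614.0, 11.4, 143.4]
ee_rot: [0.671, 0.222, 0.671, -0.222]
force: [-0.8, 0.2, -1.1]
grip_width: 0.342
t 34.33 pos [614.04  11.44 143.36] x [ 0. -0. -1.] z [ 0.8 -0.6  0. ] j [-0.17  0.58  1.33  0.    1.23  0.47] F [-0.77  0.21 -1.08] T [ 0.01 -0.02  0.01] g 0.342
turn [-0.01  0.   -0.  ] shift cm [8.04 0.08 0.13] rows>= 2.0
```

View pics/l2.png

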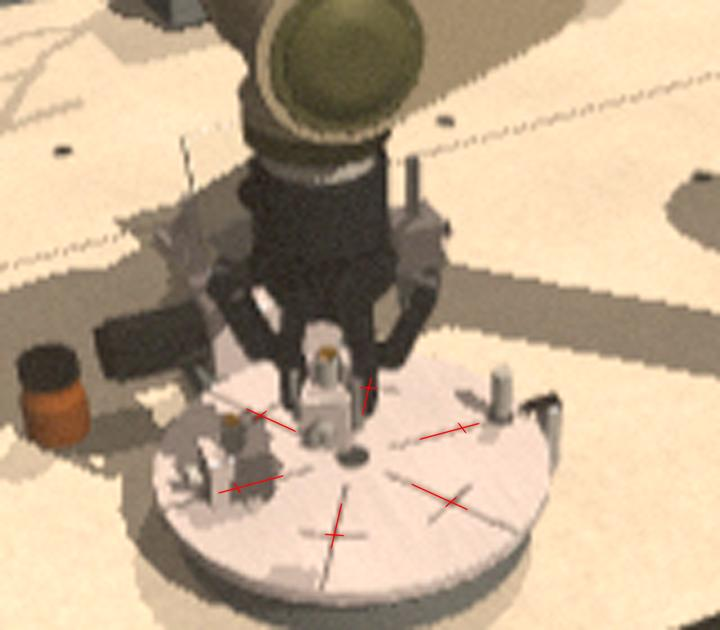

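Everything is clear and the platter is still at zero. Lower to just above contact (about TCP 60).

```bash
python3 -m pendant '[[0,0,0,2.5,0.1,0.1,0.2],[0,0,0,5,0.1,0.1,0.2],[0,0,0,7,0.1,0.1,0.2],[0,0,0,7.9,0.1,0.1,0.2],[0,0,0,8.1,0.1,0.1,0.2]]' 40; python3 - <<'E'
from h import *
st();go((615.6,11.3,60),.937-np.pi/2)
E
```

```text
time_s: 35.0
eef_pos: [615.5, 11.2, 62.1]
ee_rot: [0.671, 0.222, 0.671, -0.222]
force: [0.2, 0.3, -1.7]
grip_width: 0.345
t 35.0 pos [615.52  11.19  62.11] x [-0.  0. -1.] z [ 0.8 -0.6 -0. ] j [-0.17  0.68  1.4  -0.    1.07  0.47] F [ 0.18  0.34 -1.73] T [-0.03  0.02 -0.04] g 0.345
turn [-0.01 -0.    0.  ] shift cm [0.21 0.01 0.  ] rows>= 1.0
```

```bash
python3 -m pendant '[[0,0,0,0.07,0,0,0.2],[0,0,0,0.14,0,0,0.2],[0,0,0,0.14,0,0,0.2],[0,0,0,0.14,0,0,0.2],[0,0,0,0.14,0,0,0.2]]' 40; python3 -m pendant '[[0,0,0,0.05,0,0,0.2],[0,0,0,0.08,0,0,0.2],[0,0,0,0.08,0,0,0.2],[0,0,0,0.08,0,0,0.2],[0,0,0,0.08,0,0,0.2]]' 40; python3 - <<'E'
from h import *
st()
E
```

```text
time_s: 35.62
eef_pos: [615.5, 11.1, 60.8]
ee_rot: [0.671, 0.222, 0.671, -0.222]
force: [-0.4, 0.8, -1.8]
grip_width: 0.342
time_s: 36.25
eef_pos: [615.6, 11.1, 60.1]
ee_rot: [0.671, 0.222, 0.671, -0.222]
force: [-1.2, -0.9, -0.1]
grip_width: 0.343
t 36.25 pos [615.56  11.07  60.09] x [ 0. -0. -1.] z [ 0.8 -0.6  0. ] j [-0.17  0.68  1.4  -0.    1.06  0.47] F [-1.2  -0.86 -0.13] T [-0.02  0.08  0.01] g 0.343
```

```bash
python3 -m pendant '[[0,0,0,0.03,0,0,0.2],[0,0,0,0.03,0,0,0.2],[0,0,0,0.03,0,0,0.4],[0,0,0,0.03,0,0,0.45],[0,0,0,0.03,0,0,0.5]]' 40; python3 -m pendant '[[0,0,0,-1,0,0,0.52],[0,0,0,-3,0,0,0.52],[0,0,0,-7,0,0,0.52],[0,0,0,-12,0,0,0.52],[0,0,0,-14,0,0,0.52]]' 40;python3 - <<'E'
from h import *
st()
go((452.3,292.3,180),.22-np.pi/2)
E
```

```text
time_s: 36.88
eef_pos: [615.4, 11.2, 59.4]
ee_rot: [0.671, 0.222, 0.671, -0.222]
force: [-0.2, -0.3, -0.6]
grip_width: 0.501
time_s: 37.5
eef_pos: [616.3, 11.0, 203.7]
ee_rot: [0.673, 0.222, 0.669, -0.222]
force: [0.4, 0.2, 0.2]
grip_width: 0.523
t 37.5 pos [616.27  11.04 203.7 ] x [ 0.01 -0.   -1.  ] z [ 0.8 -0.6  0. ] j [-0.17  0.53  1.25  0.    1.36  0.47] F [0.35 0.21 0.16] T [-0.01  0.01  0.02] g 0.523
turn [ 0.71  0.   -0.  ] shift cm [  2.26  12.79 -29.95] rows>= 6.0
```

```bash
python3 -m pendant '[[0.14,0,0,0,2,-5,0.62],[0.28,0,0,0,4.5,-10.5,0.62],[0.42,0,0,0,7,-16,0.62],[0.56,0,0,0,9.4,-21.5,0.62],[0.71,0,0,0,11.8,-27,0.62]]' 40; python3 - <<'E'
from h import *
st()
C=np.array([567,-54.8,50]);segs=[]
for k in (0,1,2,5):
    a=np.pi-0.11+k*np.pi/3; d=np.array([np.cos(a),np.sin(a),0]); t=np.array([-d[1],d[0],0])
    segs+=[(np.array([C+50*d,C+95*d]),(255,0,0)),(np.array([C+82*d-6*t,C+82*d+6*t]),(255,0,0))]
segs+=holder(648.5,-63.8,-.11,50)+holder(615.6,11.3,.937,50)
im=snap("top","f3");over(im,"top","f4",segs,(295,140,445,260),5)
im=snap("scene","f5");over(im,"scene","f6",segs,(225,100,385,240),4.5,1.5)
over(im,"scene","f7",holder(452.2,292,.22,4),(310,225,430,300),6.5,1.6)
E
```

```text
time_s: 38.12
eef_pos: [468.0, 268.4, 200.6]
ee_rot: [0.551, 0.443, 0.551, -0.443]
force: [0.4, 0.2, 1.0]
grip_width: 0.621
t 38.12 pos [468.01 268.43 200.56] x [ 0.  0. -1.] z [ 0.22 -0.98 -0.  ] j [0.3  0.37 1.5  0.   1.27 1.66] F [0.4  0.22 0.99] T [ 0.01 -0.01 -0.01] g 0.621
```

View pics/f4.png

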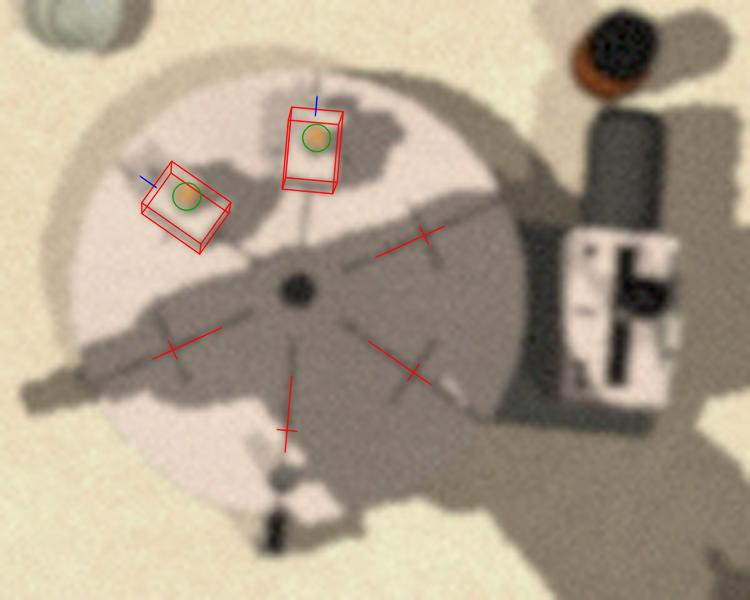

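View pics/f6.png

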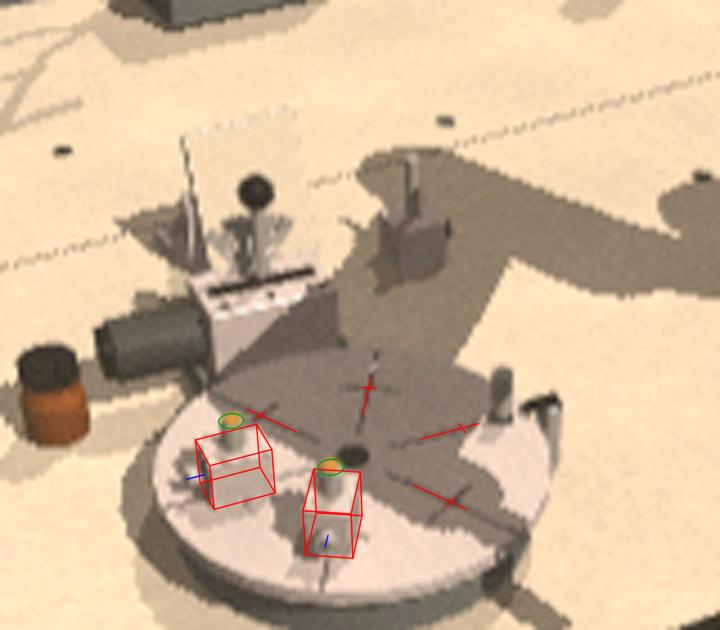

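View pics/f7.png

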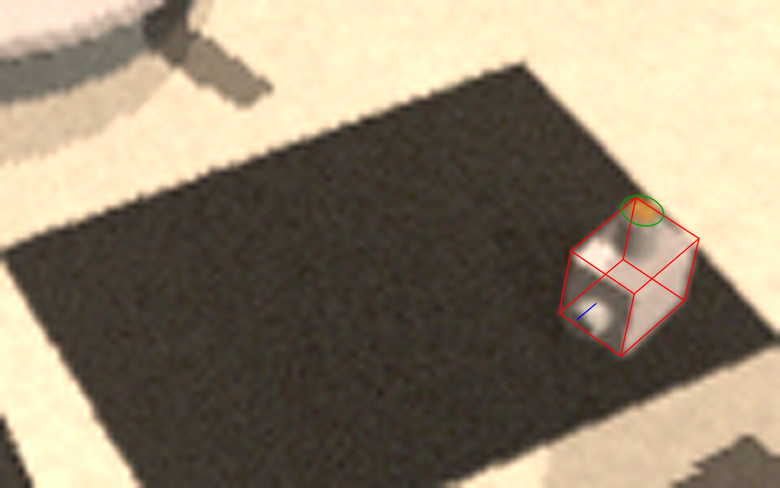

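```bash
python3 - <<'E'
from h import *
go((452.2,292,100),.22-np.pi/2)
E
python3 -m pendant '[[0,0,0,2,0.7,-0.7,0.62],[0,0,0,4,1.1,-1.5,0.62],[0,0,0,7,1.1,-2.6,0.62],[0,0,0,9,1.1,-2.6,0.62],[0,0,0,10,1.1,-2.6,0.62]]' 40
python3 - <<'E'
from h import *
st();go((452.2,292,13.5),.22-np.pi/2)
E
```

```text
turn [ 0.003 -0.001 -0.001] shift cm [10.07 -0.92 -2.36] rows>= 2.0
time_s: 38.85
eef_pos: [474.2, 294.2, 99.2]
ee_rot: [0.552, 0.441, 0.552, -0.442]
force: [-0.0, 0.1, 0.6]
grip_width: 0.621
t 38.85 pos [474.24 294.23  99.15] x [-0. -0. -1.] z [ 0.22 -0.98  0.  ] j [ 0.35  0.52  1.56 -0.    1.06  1.69] F [-0.03  0.14  0.63] T [ 0.02 -0.01 -0.03] g 0.621
turn [0. 0. 0.] shift cm [ 8.57 -2.19 -0.27] rows>= 2.0
```

```bash
python3 -m pendant '[[0,0,0,0,-1,-0.2,0.62],[0,0,0,0.5,-2.2,-0.3,0.62],[0,0,0,1,-2.2,-0.3,0.62],[0,0,0,2,-2.2,-0.3,0.62],[0,0,0,3,-2.2,-0.3,0.62]]' 40
python3 - <<'E'
from h import *
st();go((452.2,292,13.5),.22-np.pi/2)
E
```

```text
time_s: 39.48
eef_pos: [452.3, 292.7, 69.1]
ee_rot: [0.552, 0.442, 0.552, -0.442]
force: [0.2, -0.1, 0.2]
grip_width: 0.621
t 39.48 pos [452.29 292.71  69.09] x [ 0.  0. -1.] z [ 0.22 -0.98 -0.  ] j [ 0.36  0.52  1.65 -0.    0.97  1.71] F [ 0.23 -0.11  0.18] T [0.02 0.01 0.01] g 0.621
turn [ 0. -0. -0.] shift cm [ 5.56 -0.03  0.07] rows>= 1.0
```

```bash
python3 -m pendant '[[0,0,0,2,0,0,0.62],[0,0,0,4,0,0.1,0.62],[0,0,0,5,0,0.1,0.62],[0,0,0,5.5,0,0.1,0.62],[0,0,0,5.5,0,0.1,0.62]]' 40; python3 -m pendant '[[0,0,0,0,0,0,0.5],[0,0,0,0,0,0,0.4],[0,0,0,0,0,0,0.2],[0,0,0,0,0,0,0.2],[0,0,0,0,0,0,0.2]]' 40; python3 - <<'E'
from h import *
st()
E
python3 -m pendant '[[0,0,0,-1,0,0,0.2],[0,0,0,-4,0,0,0.2],[0,0,0,-8,0,0,0.2],[0,0,0,-12,0,0,0.2],[0,0,0,-15,0,0,0.2]]' 40; python3 - <<'E'
from h import *
st()
im=snap("scene","m3"); s=sense()["eef_pos"]
over(im,"scene","m4",holder(s[0],s[1],.22,s[2]-10),(360,160,490,280),5.5,1.6)
a=np.pi-.11+5*np.pi/3-2*np.pi; print(a, 567+82*np.cos(a),-54.8+82*np.sin(a))
go((567+82*np.cos(a),-54.8+82*np.sin(a),150),a-np.pi/2)
E
```

```text
time_s: 40.1
eef_pos: [452.4, 291.8, 14.7]
ee_rot: [0.552, 0.442, 0.552, -0.442]
force: [0.1, -0.0, -0.2]
grip_width: 0.619
time_s: 40.72
eef_pos: [452.6, 291.9, 15.2]
ee_rot: [0.552, 0.442, 0.552, -0.441]
force: [-1.4, -0.3, 5.6]
grip_width: 0.347
t 40.73 pos [452.59 291.94  15.24] x [ 0.  0. -1.] z [ 0.22 -0.98 -0.  ] j [0.36 0.61 1.68 0.   0.85 1.7 ] F [-1.44 -0.29  5.59] T [-0.03  0.1   0.01] g 0.347
time_s: 41.35
eef_pos: [452.2, 291.8, 166.7]
ee_rot: [0.552, 0.442, 0.552, -0.441]
force: [0.6, -0.5, -2.3]
grip_width: 0.343
t 41.35 pos [452.17 291.78 166.67] x [ 0.  0. -1.] z [ 0.22 -0.98 -0.  ] j [0.36 0.4  1.55 0.   1.19 1.7 ] F [ 0.62 -0.48 -2.34] T [ 0.   -0.    0.03] g 0.343
1.9843951023931954 534.0436053631367 20.28579128263435
turn [ 1.38 -0.01 -0.01] shift cm [ 2.01  1.85 28.31] rows>= 8.0
```

View pics/m4.png

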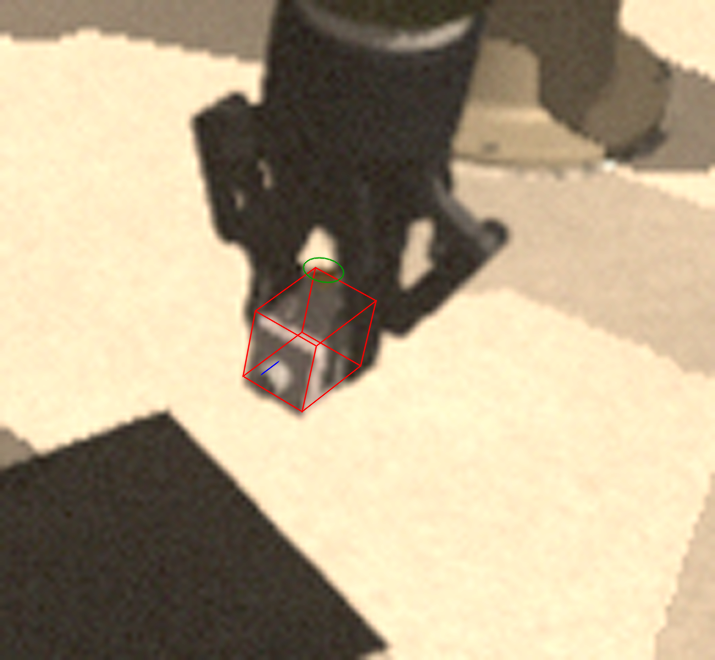

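```bash
python3 -m pendant '[[-0.17,0,0,0,0.2,2.5,0.2],[-0.35,0,0,0,0.5,5.5,0.2],[-0.52,0,0,0,0.8,8.5,0.2],[-0.7,0,0,0,1,11.5,0.2],[-0.88,0,0,0,1.2,14.5,0.2]]' 40;  python3 - <<'E'
from h import *
st()
s,C=cur()
print(C.inv().apply(np.array([534,20.3,145])-s["eef_pos"])/10, (C.inv()*rot(.413)).as_rotvec())
E
```

```text
time_s: 42.02
eef_pos: [495.7, 152.0, 164.2]
ee_rot: [0.688, 0.162, 0.689, -0.162]
force: [0.2, 0.0, -1.5]
grip_width: 0.342
t 42.02 pos [495.69 151.97 164.19] x [-0. -0. -1.] z [ 0.89 -0.45 -0.  ] j [ 0.07  0.36  1.61 -0.    1.17  0.53] F [ 0.19  0.01 -1.45] T [-0.   -0.01 -0.02] g 0.342
[  1.92 -10.07   9.31] [-0.88 -0.    0.  ]
```

```bash
python3 -m pendant '[[-0.17,0,0,0,-2,1.9,0.2],[-0.35,0,0,0,-4.2,3.8,0.2],[-0.52,0,0,0,-6.4,5.8,0.2],[-0.7,0,0,1,-8.6,7.8,0.2],[-0.88,0,0,1.9,-10.1,9.3,0.2]]' 40; python3 -m pendant '[[0,0,0,0,0,0,0.2],[0,0,0,0,0,0,0.2],[0,0,0,0,0,0,0.2],[0,0,0,0,0,0,0.2],[0,0,0,0,0,0,0.2]]' 40; python3 - <<'E'
from h import *
st()
s,C=cur()
print(C.inv().apply(np.array([534,20.3,64])-s["eef_pos"])/10, (C.inv()*rot(.413)).as_rotvec())
im=snap("scene","l1","").astype(int) if 0 else snap("scene","l1");over(im,"scene","l2",[],(225,100,385,240),4.5,1.5)
E
```

```text
time_s: 42.65
eef_pos: [533.0, 19.7, 144.9]
ee_rot: [0.692, -0.146, 0.692, 0.146]
force: [0.2, -0.6, -1.0]
grip_width: 0.345
time_s: 43.28
eef_pos: [533.1, 21.1, 145.8]
ee_rot: [0.692, -0.144, 0.692, 0.144]
force: [0.8, -0.3, -1.4]
grip_width: 0.34
t 43.27 pos [533.11  21.1  145.77] x [ 0. -0. -1.] z [0.92 0.4  0.  ] j [-0.18  0.41  1.59  0.    1.14 -0.59] F [ 0.78 -0.3  -1.39] T [ 0.01 -0.02 -0.04] g 0.34
[ 8.18 -0.11  0.05] [-0.  0.  0.]
```

View pics/l2.png

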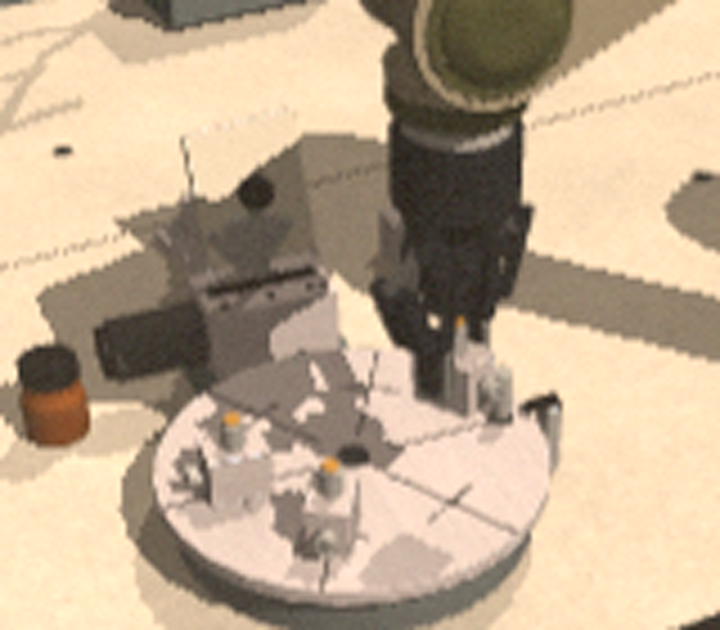

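```bash
python3 -m pendant '[[0,0,0,2.5,-0.1,0,0.2],[0,0,0,5,-0.1,0,0.2],[0,0,0,7,-0.1,0,0.2],[0,0,0,7.9,-0.1,0,0.2],[0,0,0,8.2,-0.1,0,0.2]]' 40; python3 -m pendant '[[0,0,0,0.05,0,0,0.2],[0,0,0,0.1,0,0,0.2],[0,0,0,0.15,0,0,0.2],[0,0,0,0.15,0,0,0.2],[0,0,0,0.15,0,0,0.2]]' 40;  python3 - <<'E'
from h import *
st()
s,C=cur()
print(C.inv().apply(np.array([534,20.3,61])-s["eef_pos"])/10, (C.inv()*rot(.413)).as_rotvec())
E
```

```text
time_s: 43.95
eef_pos: [533.6, 19.9, 63.6]
ee_rot: [0.692, -0.144, 0.692, 0.144]
force: [0.9, 0.5, -1.3]
grip_width: 0.342
time_s: 44.58
eef_pos: [533.6, 19.9, 62.2]
ee_rot: [0.692, -0.144, 0.692, 0.144]
force: [0.5, -0.1, -1.2]
grip_width: 0.346
t 44.58 pos [533.56  19.89  62.22] x [ 0. -0. -1.] z [0.92 0.4  0.  ] j [-0.18  0.53  1.67 -0.    0.95 -0.59] F [ 0.45 -0.06 -1.16] T [0.02 0.   0.06] g 0.346
[0.12 0.02 0.06] [-0.  0.  0.]
```

```bash
python3 -m pendant '[[0,0,0,0.05,0,0.05,0.2],[0,0,0,0.1,0,0.05,0.2],[0,0,0,0.12,0,0.05,0.2],[0,0,0,0.12,0,0.05,0.2],[0,0,0,0.12,0,0.05,0.2]]' 40;  python3 - <<'E'
from h import *
st()
s,C=cur()
E
```

```text
time_s: 45.2
eef_pos: [534.1, 20.1, 61.2]
ee_rot: [0.692, -0.144, 0.692, 0.144]
force: [-0.6, 0.6, 2.8]
grip_width: 0.339
t 45.2 pos [534.13  20.15  61.2 ] x [ 0. -0. -1.] z [0.92 0.4  0.  ] j [-0.18  0.53  1.66  0.    0.95 -0.59] F [-0.62  0.6   2.83] T [ 0.1   0.19 -0.03] g 0.339
```

```bash
python3 -m pendant '[[0,0,0,0,0,0,0.2],[0,0,0,0,0,0,0.38],[0,0,0,0,0,0,0.43],[0,0,0,0,0,0,0.48],[0,0,0,0,0,0,0.52]]' 40; python3 -m pendant '[[0,0,0,-1,0,0,0.52],[0,0,0,-3,0,0,0.52],[0,0,0,-7,0,0,0.52],[0,0,0,-12,0,0,0.52],[0,0,0,-16,2,-4,0.52]]' 40; python3 -m pendant '[[0,0,0,0,0,-5,0.52],[0,0,0,0,0,-10,0.52],[0,0,0,0,0,-15,0.52],[0,0,0,0,0,-20,0.52],[0,0,0,0,0,-22,0.52]]' 40; python3 - <<'E'
from h import *
st()
C=np.array([567,-54.8,50]);segs=[]
for k in (0,1,2):
    a=np.pi-0.11+k*np.pi/3; d=np.array([np.cos(a),np.sin(a),0]); t=np.array([-d[1],d[0],0])
    segs+=[(np.array([C+50*d,C+95*d]),(255,0,0)),(np.array([C+82*d-6*t,C+82*d+6*t]),(255,0,0))]
segs+=holder(648.5,-63.8,-.11,50)+holder(615.6,11.3,.937,50)+holder(534,20.3,1.984,50)
im=snap("top","f3");over(im,"top","f4",segs,(295,140,445,260),5)
im=snap("scene","f5");over(im,"scene","f6",segs,(225,100,385,240),4.5,1.5)
E
```

```text
time_s: 45.82
eef_pos: [534.0, 20.1, 60.9]
ee_rot: [0.692, -0.144, 0.692, 0.144]
force: [-0.2, 0.1, 0.2]
grip_width: 0.519
time_s: 46.45
eef_pos: [490.1, 22.1, 223.4]
ee_rot: [0.693, -0.145, 0.691, 0.144]
force: [-0.2, 0.1, 1.5]
grip_width: 0.523
time_s: 47.08
eef_pos: [286.1, -65.7, 221.5]
ee_rot: [0.693, -0.144, 0.692, 0.143]
force: [-0.1, -0.6, 0.4]
grip_width: 0.515
t 47.08 pos [286.06 -65.73 221.48] x [ 0. -0. -1.] z [0.92 0.4  0.  ] j [-0.63 -0.23  2.09 -0.    1.28 -1.04] F [-0.08 -0.62  0.35] T [ 0.05 -0.04 -0.01] g 0.515
```

View pics/f4.png

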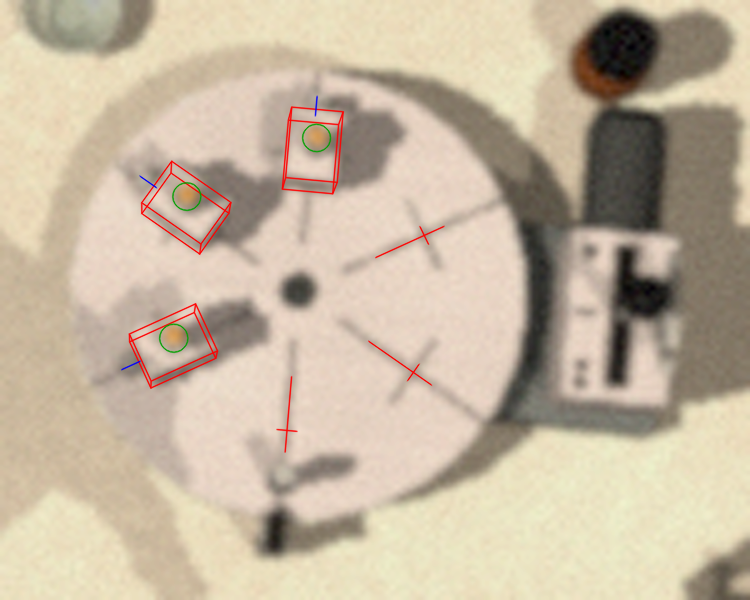

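View pics/f6.png

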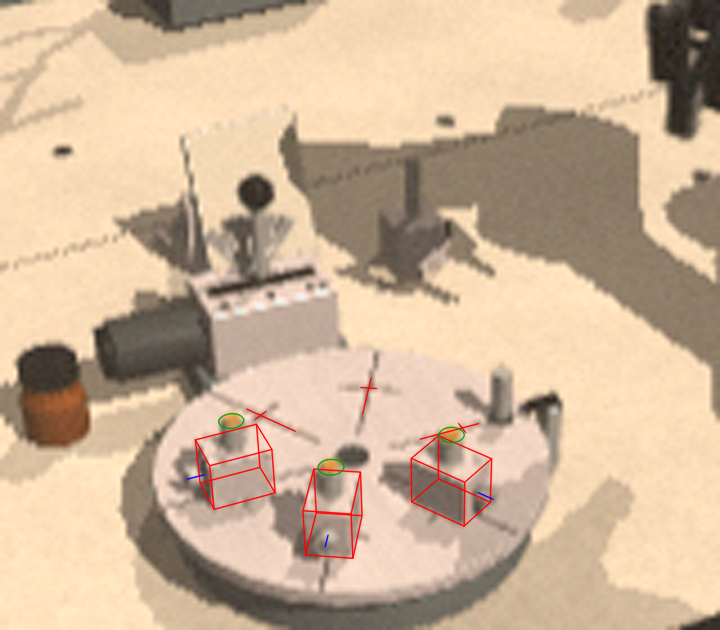

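```bash
python3 - <<'E'
from h import *
s,C=cur()
d=np.array([.994,-.11,0]);k=np.array([543.4,-239.6,160]);p=k-47*d;p[2]=215
print(p,C.inv().apply(p-s["eef_pos"])/10, (C.inv()*rot(1.46)).as_rotvec())
th=np.linspace(0,2*np.pi,33)
pv=k-np.array([0,0,85]); segs=[(np.array([pv,k]),(255,0,0))]
E=vision.calibration("scene")["extrinsics"]
def circ(n,c):
    E=vision.calibration(n)["extrinsics"]; return c+13*(np.outer(np.cos(th),E[:3,0])+np.outer(np.sin(th),E[:3,1]))
over(raw("raw_f3"),"top","n1",[(circ("top",k),(255,0,0))],(395,170,455,240),9)
over(raw("raw_f5"),"scene","n2",segs+[(circ("scene",k),(255,0,0))],(240,120,320,190),9,1.5)
E
```

```text
[ 496.682 -234.43   215.   ] [  0.71503398 -23.80896732  12.57044108] [-1.05143724e+00 -1.85850717e-04  2.10556666e-03]
```

View pics/n1.png

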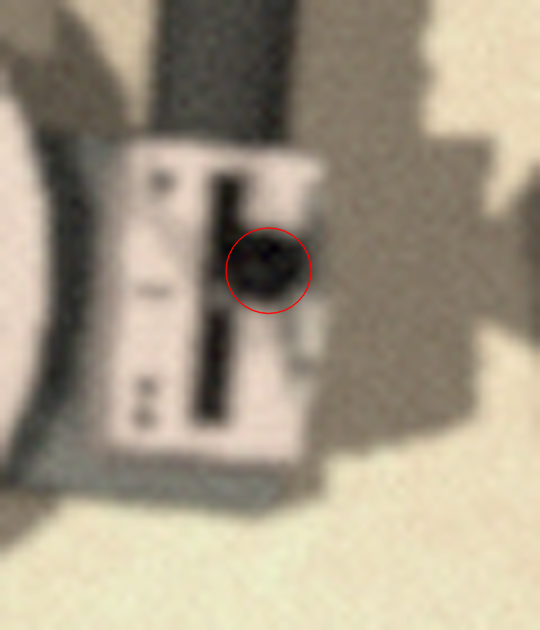

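View pics/n2.png

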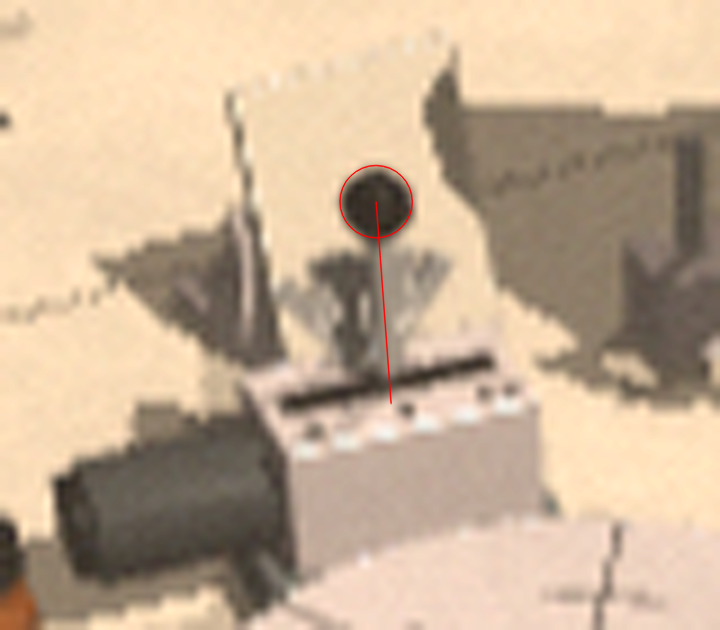

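```bash
python3 -m pendant '[[-0.17,0,0,0,-4,2,0.1],[-0.35,0,0,0,-9,4.5,0],[-0.53,0,0,0,-14,7.5,0],[-0.7,0,0,0,-19,10,0],[-0.87,0,0,0,-22,11.5,0]]' 40; python3 - <<'E'
from h import *
st()
s,C=cur();p=np.array([496.7,-234.4,200])
print(C.inv().apply(p-s["eef_pos"])/10, (C.inv()*rot(1.46)).as_rotvec())
E
```

```text
time_s: 47.8
eef_pos: [483.3, -222.0, 220.4]
ee_rot: [0.566, -0.424, 0.566, 0.424]
force: [0.3, 0.3, -0.0]
grip_width: 0.0
t 47.8 pos [ 483.29 -221.99  220.37] x [-0.  0. -1.] z [0.28 0.96 0.  ] j [-0.65  0.34  1.49  0.    1.31 -1.94] F [ 0.27  0.25 -0.04] T [ 0.01 -0.01  0.04] g 0.0
[ 2.04 -1.64 -0.82] [-0.17  0.   -0.  ]
```

```bash
python3 -m pendant '[[-0.09,0,0,1,-0.8,-0.5,0],[-0.17,0,0,2,-1.6,-0.9,0],[-0.17,0,0,4,-1.6,-0.9,0],[-0.17,0,0,6,-1.6,-0.9,0],[-0.17,0,0,7.5,-1.6,-0.9,0]]' 40; python3 - <<'E'
from h import *
st()
s,C=cur();p=np.array([496.7,-235,145])
print(C.inv().apply(p-s["eef_pos"])/10, (C.inv()*rot(1.46)).as_rotvec(), C.as_matrix())
snap("scene","o1",(225,80,385,220),4.5,1.5)
E
```

```text
time_s: 48.42
eef_pos: [494.3, -233.8, 145.1]
ee_rot: [0.529, -0.469, 0.529, 0.469]
force: [0.7, -0.4, -0.2]
grip_width: -0.003
t 48.42 pos [ 494.35 -233.8   145.06] x [-0.  0. -1.] z [0.12 0.99 0.  ] j [-0.66  0.44  1.55  0.    1.15 -2.11] F [ 0.67 -0.38 -0.24] T [-0.02 -0.03 -0.01] g -0.003
[ 0.01 -0.25 -0.09] [-0.01  0.   -0.  ] [[-0.   -0.99  0.12]
 [ 0.    0.12  0.99]
 [-1.    0.    0.  ]]
```

View pics/o1.png

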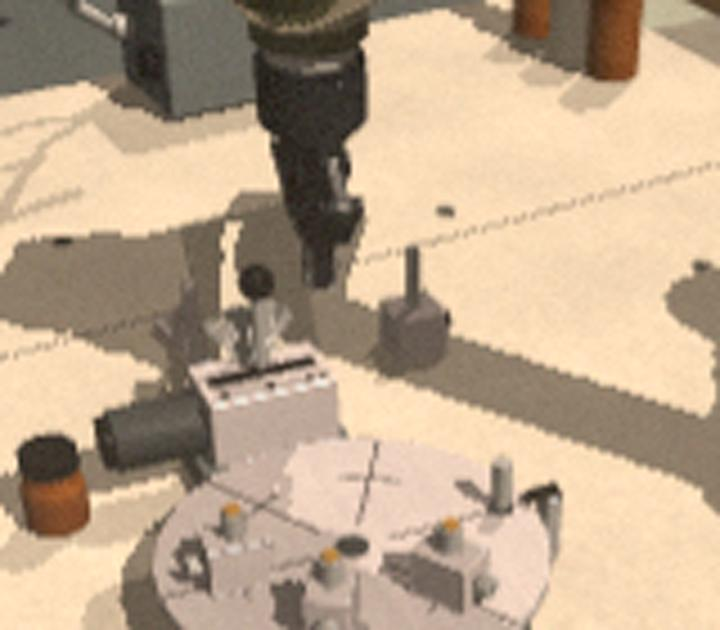

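```bash
python3 -m pendant '[[0,0,0,0,-0.8,-0.1,0],[0,0,0,0,-1.7,-0.2,0],[0,0,0,0,-2.4,-0.3,0],[0,0,0,0,-3,-0.3,0],[0,0,0,0,-3.5,-0.3,0]]' 40; python3 - <<'E'
from h import *
st()
E
python3 -m pendant '[[0,0,0,0,-0.4,0,0],[0,0,0,0,-0.8,0,0],[0,0,0,0,-1.2,0,0],[0,0,0,0,-1.6,0,0],[0,0,0,0,-1.6,0,0]]' 40; python3 - <<'E'
from h import *
st()
snap("scene","o1",(225,80,385,220),4.5,1.5)
E
```

```text
time_s: 49.1
eef_pos: [525.6, -241.4, 146.4]
ee_rot: [0.527, -0.467, 0.531, 0.472]
force: [-28.8, 2.6, 16.9]
grip_width: 0.003
t 49.1 pos [ 525.62 -241.36  146.44] x [-0.01  0.   -1.  ] z [0.12 0.99 0.  ] j [-0.63  0.51  1.44 -0.    1.2  -2.08] F [-28.77   2.57  16.92] T [0.53 4.42 0.13] g 0.003
time_s: 49.72
eef_pos: [544.3, -243.4, 145.8]
ee_rot: [0.529, -0.469, 0.529, 0.469]
force: [0.0, 0.2, -0.6]
grip_width: -0.0
t 49.73 pos [ 544.29 -243.41  145.79] x [ 0.  0. -1.] z [0.12 0.99 0.  ] j [-0.62  0.54  1.39  0.    1.21 -2.07] F [ 0.05  0.24 -0.62] T [-0.04 -0.03  0.02] g -0.0
```

View pics/o1.png

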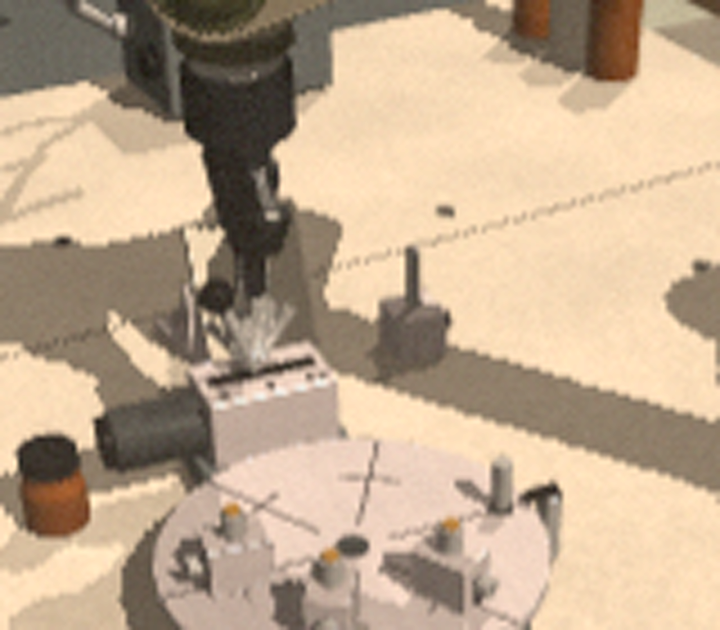

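```bash
python3 -m pendant '[[0,0,0,-1,1,0,0],[0,0,0,-3,3,0,0],[0,0,0,-6,6,0,0],[0,0,0,-9,10,0,0],[0,0,0,-12,15,0,0]]' 40; python3 -m pendant '[[0,0,0,0,3,0,0],[0,0,0,0,6,0,0],[0,0,0,0,8,0,0],[0,0,0,0,8,0,0],[0,0,0,0,8,0,0]]' 40; python3 - <<'E'
from h import *
st()
th=np.linspace(0,2*np.pi,33)
pv=np.array([543.4,-240.6,75]);a=.45;k=pv+85*np.array([np.sin(a)*.994,-np.sin(a)*.11,np.cos(a)])
def circ(n,c):
    E=vision.calibration(n)["extrinsics"]; return c+13*(np.outer(np.cos(th),E[:3,0])+np.outer(np.sin(th),E[:3,1]))
segs=[]
segs+=holder(648.5,-63.8,-.11,50)+holder(615.6,11.3,.937,50)+holder(534,20.3,1.984,50)
C=np.array([567,-54.8,50])
for kk in (0,1,2):
    a=np.pi-0.11+kk*np.pi/3; d=np.array([np.cos(a),np.sin(a),0]); t=np.array([-d[1],d[0],0])
    segs+=[(np.array([C+50*d,C+95*d]),(255,0,0)),(np.array([C+82*d-6*t,C+82*d+6*t]),(255,0,0))]
im=snap("top","p1");over(im,"top","p2",segs+[(circ("top",k),(255,0,0))],(295,140,445,260),5)
im2=snap("scene","p3")
over(im2,"scene","p4",[(circ("scene",k),(255,0,0)),(np.array([pv,k]),(255,0,0))],(230,110,340,190),7,1.5)
f=np.array([480.,-408]); yaw=.025; n=np.array([-np.sin(yaw),np.cos(yaw)]); 
o=np.r_[f+29*n-0*n,1]; o[0]+=1.5;o[1]-=1
over(im,"top","p5",boxsegs(o,yaw,100,8,0,130,tilt=.262)+boxsegs((480,-409,0),yaw,110,10,0,75,col=(0,160,0)),(450,180,520,250),9)
over(im2,"scene","p6",boxsegs(o,yaw,100,8,0,130,tilt=.262)+boxsegs((480,-409,0),yaw,110,10,0,75,col=(0,160,0)),(240,110,320,180),9,1.5)
E
```

```text
time_s: 50.4
eef_pos: [393.4, -225.0, 267.4]
ee_rot: [0.529, -0.47, 0.529, 0.469]
force: [-0.3, -0.9, 0.8]
grip_width: -0.002
time_s: 51.02
eef_pos: [315.9, -216.0, 266.3]
ee_rot: [0.529, -0.469, 0.529, 0.469]
force: [0.2, 0.2, -0.1]
grip_width: 0.003
t 51.02 pos [ 315.93 -215.98  266.29] x [ 0. -0. -1.] z [ 0.12  0.99 -0.  ] j [-0.91 -0.04  1.81  0.    1.37 -2.36] F [ 0.15  0.18 -0.11] T [ 0.03 -0.02  0.02] g 0.003
```

View pics/p2.png

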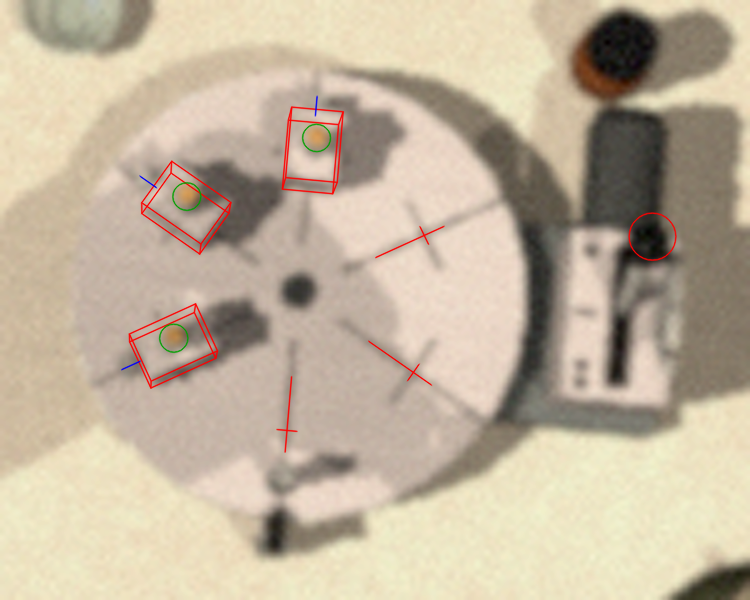

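View pics/p4.png

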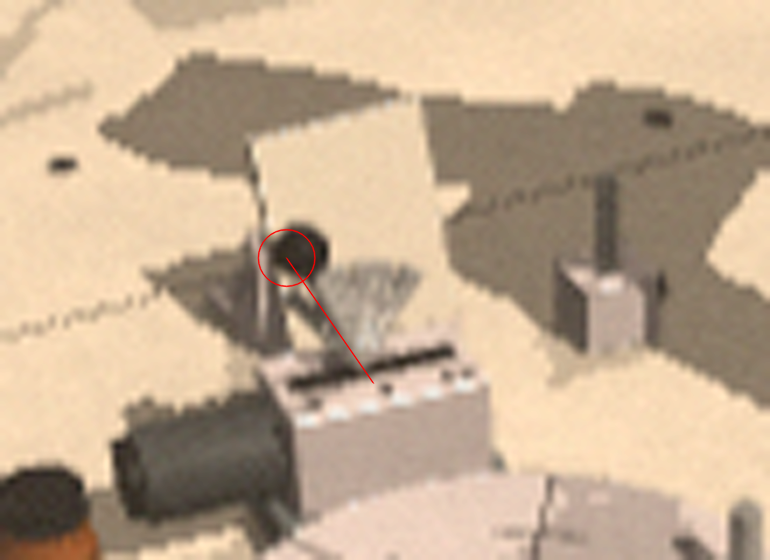

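View pics/p5.png

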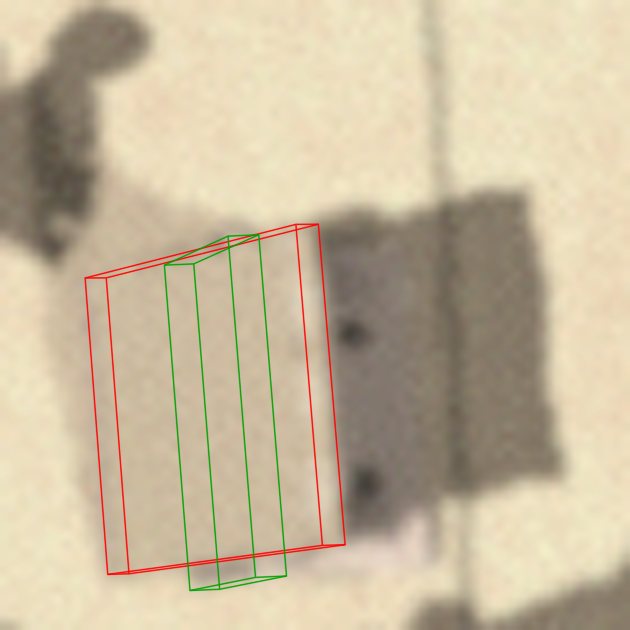

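View pics/p6.png

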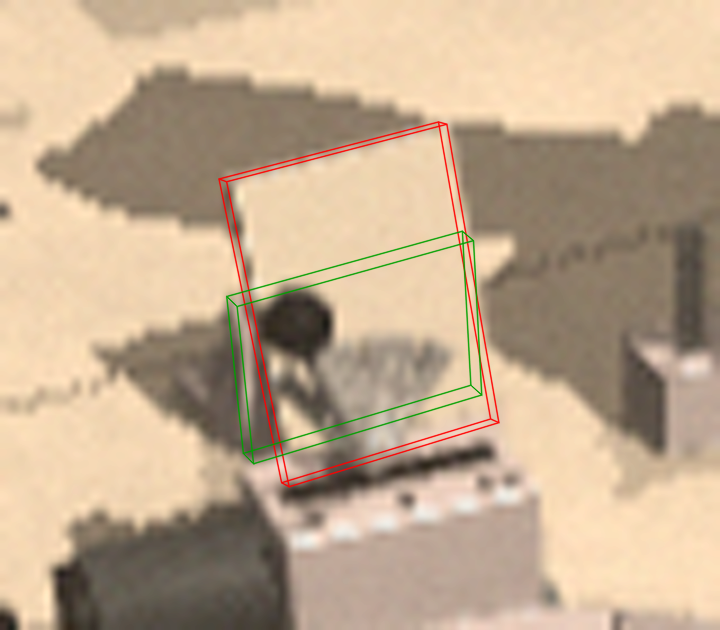

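View pics/p3.png

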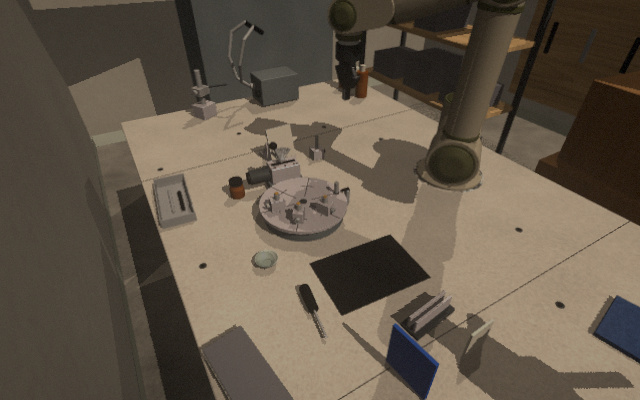

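```bash
python3 - <<'E'
from h import *
def cen(im,box,th):
    g=im[box[1]:box[3],box[0]:box[2]].astype(float).mean(2)
    m=(g<th).astype(np.uint8); n,l,s,c=cv2.connectedComponentsWithStats(m)
    k=1+np.argmax(s[1:,4]); return c[k]+np.array(box[:2]),s[k,4]
for nm in ("raw_f5","raw_p3"):
    print(nm,cen(raw(nm),(262,138,293,160) if nm!="raw_f5" else (268,133,295,150),45))
for nm,b in(("raw_f3",(417,190,435,206)),("raw_p1",(417,180,435,194))): print(nm,cen(raw(nm),b,50))
d=np.array([.994,-.11,0])
for a in(0,.3,.35,.4,.45):
    k=np.array([543.4,-239.6,75])+85*(np.sin(a)*d+np.array([0,0,np.cos(a)])); print(a,proj("scene",k),proj("top",k))
E
```

```text
raw_f5 (array([281.29411765, 142.55882353]), np.int32(34))
raw_p3 (array([272.44736842, 145.63157895]), np.int32(38))
raw_f3 (array([422.55696203, 197.6835443 ]), np.int32(79))
raw_p1 (array([423.48351648, 186.72527473]), np.int32(91))
0 [[281.29031332 141.90834136]] [[424.3456747  199.58319562]]
0.3 [[273.97413    144.48081794]] [[424.68331697 190.78085416]]
0.35 [[272.81317426 145.10204644]] [[424.68449379 189.42193312]]
0.4 [[271.67806108 145.77427142]] [[424.66993292 188.10445553]]
0.45 [[270.57208001 146.4956    ]] [[424.6397541 186.8320337]]
```

```bash
python3 -m pendant '[[0,0,0,0,-3,0,0],[0,0,0,0,-7,0,0],[0,0,0,1,-11,0,0],[0,0,0,3,-14,0,0],[0,0,0,5,-17,0,0]]' 40;python3 -m pendant '[[0,0,0,3,0,0,0],[0,0,0,6,0,0,0],[0,0,0,7,-1,0,0],[0,0,0,7,-2,0,0],[0,0,0,7,-3,0,0]]' 40; python3 - <<'E'
from h import *
st()
s,C=cur()
print(C.inv().apply(np.array([544.3,-243.4,145])-s["eef_pos"])/10)
E
```

```text
time_s: 51.75
eef_pos: [486.0, -236.0, 214.8]
ee_rot: [0.529, -0.469, 0.529, 0.47]
force: [-0.8, -1.0, 0.2]
grip_width: -0.002
time_s: 52.38
eef_pos: [515.6, -240.2, 147.1]
ee_rot: [0.529, -0.47, 0.529, 0.469]
force: [-0.5, 0.5, 0.7]
grip_width: -0.0
t 52.38 pos [ 515.64 -240.21  147.08] x [ 0. -0. -1.] z [ 0.12  0.99 -0.  ] j [-0.64  0.48  1.48  0.    1.18 -2.09] F [-0.52  0.51  0.67] T [0.03 0.04 0.03] g -0.0
[ 0.21 -2.88  0.03]
```

```bash
python3 -m pendant '[[0,0,0,0.2,-0.8,0,0],[0,0,0,0.2,-1.6,0,0],[0,0,0,0.2,-2.4,0,0],[0,0,0,0.2,-2.9,0,0],[0,0,0,0.2,-2.9,0,0]]' 40; python3 -m pendant '[[0,0,0,0,-0.1,0,0],[0,0,0,0,-0.2,0,0],[0,0,0,0,-0.3,0,0],[0,0,0,0,-0.4,0,0],[0,0,0,0,-0.4,0,0]]' 40;  python3 -m pendant '[[0,0,0,0,-0.1,0,0],[0,0,0,0,-0.2,0,0],[0,0,0,0,-0.3,0,0],[0,0,0,0,-0.4,0,0],[0,0,0,0,-0.4,0,0]]' 40
```

```text
time_s: 53.0
eef_pos: [543.2, -243.3, 143.9]
ee_rot: [0.529, -0.469, 0.529, 0.469]
force: [-0.2, 0.6, -0.2]
grip_width: 0.001
time_s: 53.62
eef_pos: [547.0, -243.8, 143.9]
ee_rot: [0.529, -0.469, 0.529, 0.469]
force: [-0.6, 0.5, -0.4]
grip_width: 0.002
time_s: 54.25
eef_pos: [551.0, -244.3, 143.9]
ee_rot: [0.529, -0.469, 0.529, 0.469]
force: [-1.4, -0.1, -0.2]
grip_width: 0.0
```

```bash
python3 -m pendant '[[0,0,0,0,-0.1,0,0],[0,0,0,0,-0.2,0,0],[0,0,0,0,-0.25,0,0],[0,0,0,0,-0.25,0,0],[0,0,0,0,-0.25,0,0]]' 40;  python3 -m pendant '[[0,0,0,0,-0.1,0,0],[0,0,0,0,-0.2,0,0],[0,0,0,0,-0.2,0,0],[0,0,0,0,-0.2,0,0],[0,0,0,0,-0.2,0,0]]' 40
```

```text
time_s: 54.88
eef_pos: [553.4, -244.6, 143.9]
ee_rot: [0.529, -0.469, 0.529, 0.469]
force: [-1.2, -0.6, -0.0]
grip_width: -0.001
time_s: 55.5
eef_pos: [555.4, -244.8, 143.9]
ee_rot: [0.529, -0.469, 0.529, 0.469]
force: [-0.5, 0.4, -0.2]
grip_width: 0.002
```

```bash
python3 - <<'E'
from h import *
im=snap("scene","q1",(240,110,320,180),9,1.5)
im=snap("top","q2",(395,170,455,240),9,1.3)
E
```

```text
(no output)
```

View pics/q1.png

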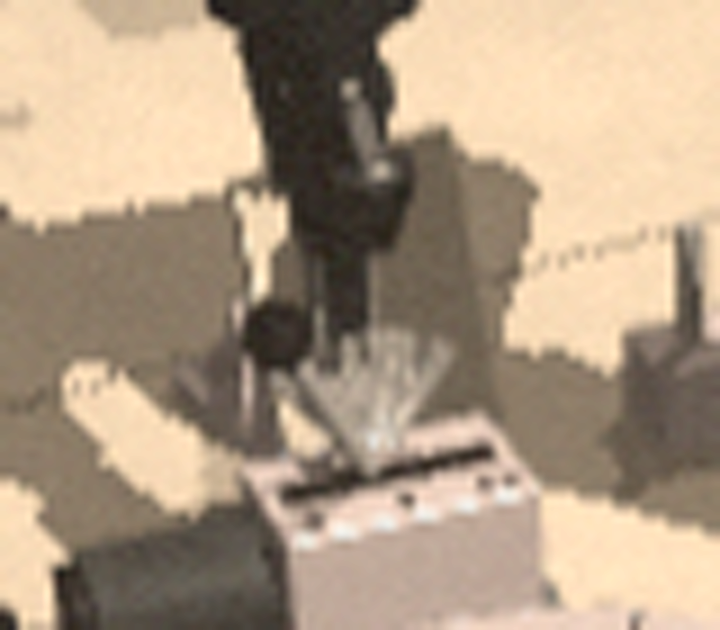

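View pics/q2.png

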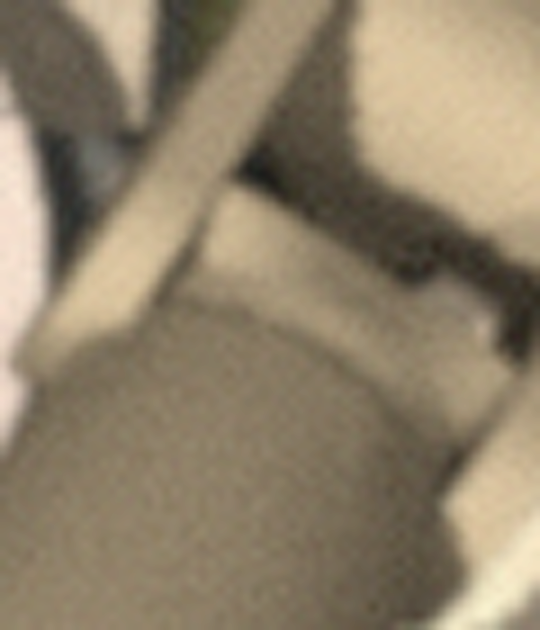

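```bash
python3 -m pendant '[[0,0,0,0,0.5,0,0],[0,0,0,-1,2,0,0],[0,0,0,-4,5,0,0],[0,0,0,-8,9,0,0],[0,0,0,-12,14,0,0]]' 40; python3 -m pendant '[[0,0,0,0,4,0,0],[0,0,0,0,8,0,0],[0,0,0,0,10,0,0],[0,0,0,0,10,0,0],[0,0,0,0,10,0,0]]' 40; python3 - <<'E'
from h import *
st()
im=snap("scene","q3",(240,110,320,180),9,1.5)
im=snap("top","q4",(395,170,455,240),9,1.3)
E
```

```text
time_s: 56.22
eef_pos: [416.2, -227.9, 264.0]
ee_rot: [0.529, -0.469, 0.529, 0.469]
force: [0.2, -0.5, 0.7]
grip_width: -0.001
time_s: 56.85
eef_pos: [318.8, -216.4, 263.1]
ee_rot: [0.529, -0.469, 0.529, 0.469]
force: [0.5, -0.1, 0.3]
grip_width: -0.003
t 56.85 pos [ 318.77 -216.4   263.06] x [ 0. -0. -1.] z [ 0.12  0.99 -0.  ] j [-0.9  -0.03  1.81  0.    1.36 -2.35] F [ 0.53 -0.15  0.31] T [ 0.01 -0.04  0.01] g -0.003
```

View pics/q3.png

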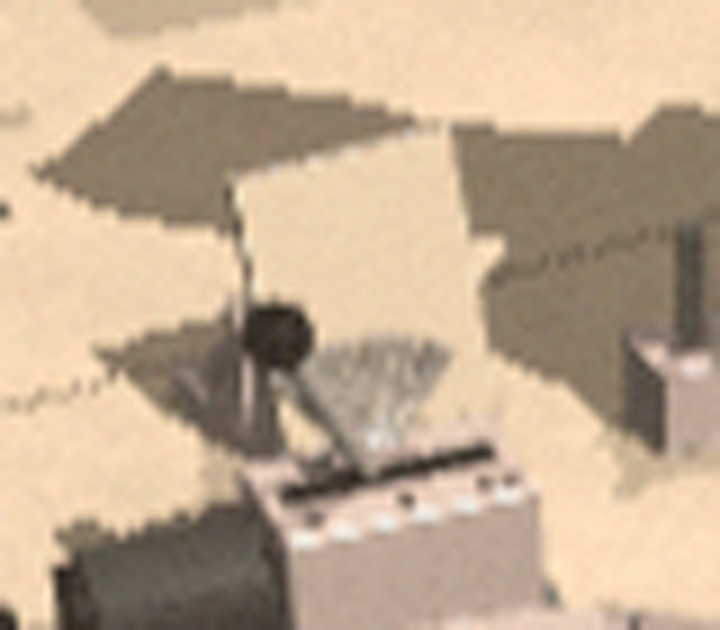

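View pics/q4.png

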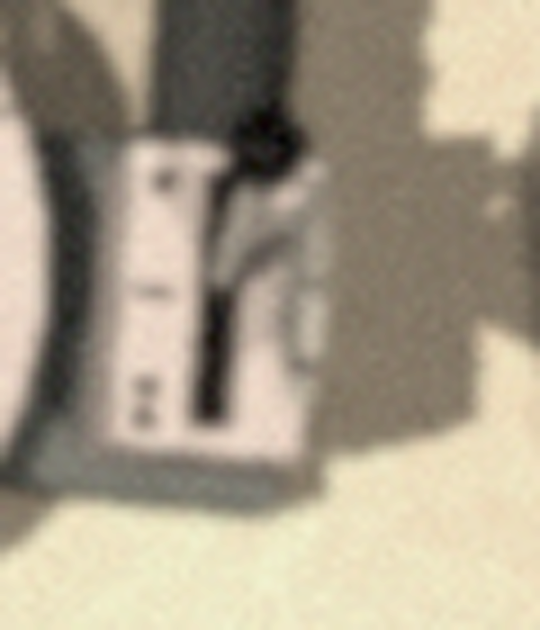

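```bash
python3 - <<'E'
from h import *
crop(raw("raw_q4"),"r1",(295,140,525,270),3.4,1.3)
E
```

```text
(no output)
```

View pics/r1.png

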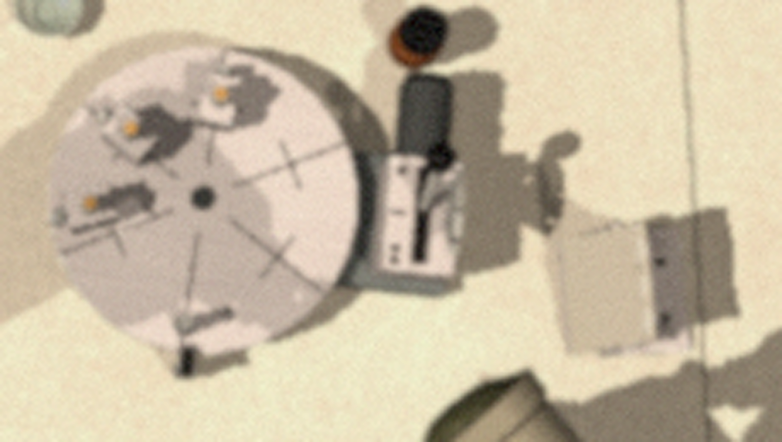

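```bash
python3 - <<'E'
from h import *
a=raw("raw_q1");b=raw("raw_q3")
crop(np.hstack([a[150:245,250:360],b[150:245,250:360]]),"r2",None,3.6,1.6)
E
```

```text
(no output)
```

View pics/r2.png

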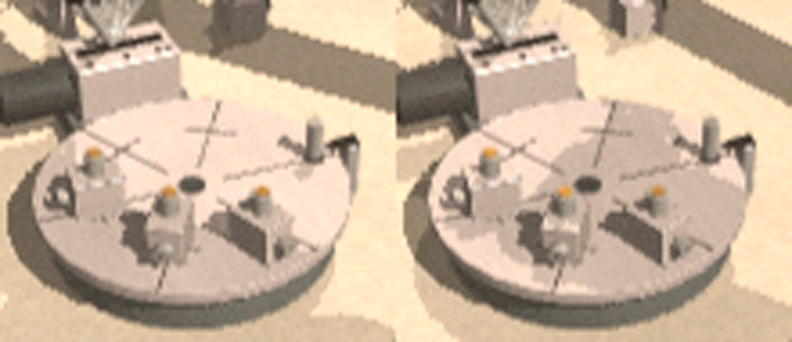

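```bash
python3 - <<'E'
from h import *
segs=holder(551,32.5,1.92,50)+holder(648.5,-63.8,-.11,50)+holder(615.6,11.3,.937,50)
C=np.array([567,-54.8,50])
for kk in (0,1,2):
    a=np.pi-0.11+kk*np.pi/3; d=np.array([np.cos(a),np.sin(a),0]); t=np.array([-d[1],d[0],0])
    segs+=[(np.array([C+50*d,C+95*d]),(255,0,0)),(np.array([C+82*d-6*t,C+82*d+6*t]),(255,0,0))]
def amb(im,box):
    g=im[box[1]:box[3],box[0]:box[2]].astype(int); m=((g[...,0]-g[...,2])>70).astype(np.uint8)
    n,l,s,c=cv2.connectedComponentsWithStats(m); return [(c[i]+np.array(box[:2]),s[i,4]) for i in range(1,n) if s[i,4]>2]
print(amb(raw("raw_q4"),(305,150,375,215)));print(amb(raw("raw_q3"),(255,180,345,225)))
over(raw("raw_q4"),"top","r3",segs,(295,140,405,250),6)
over(raw("raw_q3"),"scene","r4",segs,(250,160,360,245),7,1.5)
E
```

```text
[(array([359.5, 167. ]), np.int32(6)), (array([333.        , 177.28571429]), np.int32(7))]
[(array([275.5       , 191.66666667]), np.int32(6)), (array([296.28571429, 202.57142857]), np.int32(7)), (array([322.5, 202.5]), np.int32(4))]
```

View pics/r3.png

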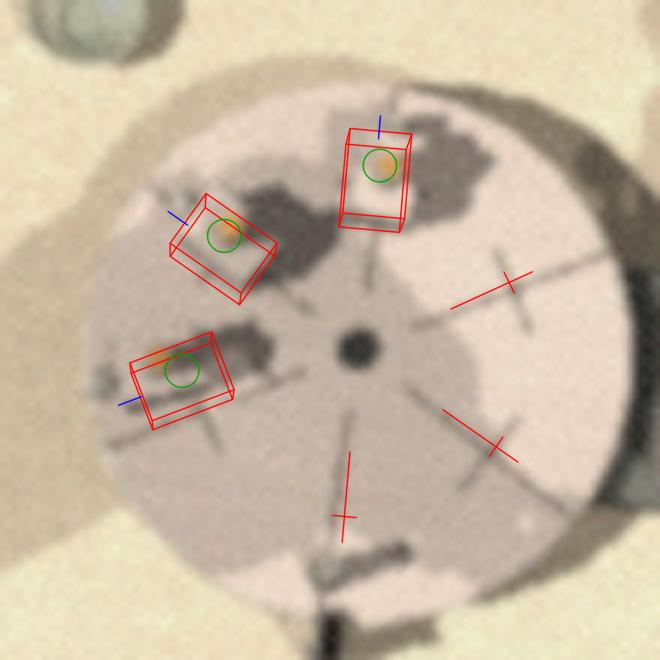

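View pics/r4.png

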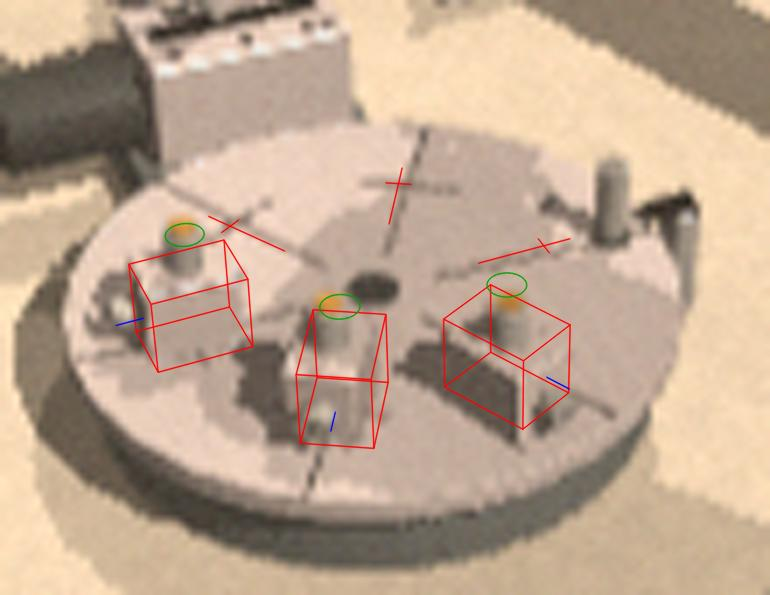

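```bash
cat >> h.py <<'E'
def lineangles(im,n,C=(567,-54.8,50),base=np.pi-0.11):
    g=cv2.GaussianBlur(im.astype(np.float32).mean(2),(0,0),0.6); out=[]
    for k,rs in ((0,(40,95)),(1,(40,128)),(2,(40,128)),(3,(35,55)),(4,(35,55)),(5,(35,55))):
        offs=np.linspace(-.2,.2,161); prof=[]
        for o in offs:
            a=base+k*np.pi/3+o; r=np.linspace(*rs,40)
            P=np.c_[C[0]+r*np.cos(a),C[1]+r*np.sin(a),0*r+C[2]]
            q=proj(n,P).astype(np.float32)
            v=cv2.remap(g,q[:,0].reshape(1,-1),q[:,1].reshape(1,-1),cv2.INTER_LINEAR)
            prof.append(v.mean())
        prof=np.array(prof); bg=cv2.blur(prof.reshape(-1,1).astype(np.float32),(1,41)).ravel()
        d=bg-prof; i=np.argmax(d); out.append((k,round(offs[i],3),round(float(d[i]),1)))
    return out
E
python3 - <<'E'
from h import *
for nm,n in (("raw_p1","top"),("raw_p3","scene"),("raw_q4","top"),("raw_q3","scene")): print(nm,lineangles(raw(nm),n))
E
```

```text
raw_p1 [(0, np.float64(0.0), 3.2), (1, np.float64(0.0), 4.0), (2, np.float64(0.003), 4.9), (3, np.float64(-0.018), 1.7), (4, np.float64(-0.032), 1.3), (5, np.float64(-0.027), 0.9)]
raw_p3 [(0, np.float64(-0.018), 1.0), (1, np.float64(-0.003), 7.7), (2, np.float64(0.003), 3.2), (3, np.float64(0.052), 0.8), (4, np.float64(0.2), 2.4), (5, np.float64(-0.153), 0.5)]
raw_q4 [(0, np.float64(-0.062), 3.2), (1, np.float64(-0.057), 4.6), (2, np.float64(-0.053), 4.9), (3, np.float64(-0.045), 1.6), (4, np.float64(-0.08), 1.0), (5, np.float64(-0.2), 2.4)]Traceback (most recent call last):
  File "<stdin>", line 2, in <module>
  File "h.py", line 79, in lineangles
    q=proj(n,P).astype(np.float32)
      ~~~~^^^^^
  File "h.py", line 15, in proj
    K,k1,E=cam(n); P=np.atleast_2d(np.asarray(P,float))
           ~~~^^^
  File "h.py", line 5, in cam
    c=vision.calibration(n); return c["K"],c["k1"],c["extrinsics"]
ValueError: time passes only in moves, steps and waits
```

```bash
python3 - <<'E'
s=open('h.py').read()
s=s.replace('''def cam(n):
    c=vision.calibration(n); return c["K"],c["k1"],c["extrinsics"]''','''_c={}
def cam(n):
    if n not in _c:
        c=vision.calibration(n); _c[n]=(c["K"],c["k1"],c["extrinsics"])
    return _c[n]''')
open('h.py','w').write(s)
E
python3 - <<'E'
from h import *
print(lineangles(raw("raw_q3"),"scene"))
print(tri((250+512/7-.4,160+302/7-.4),(295+160/6-.4,140+357/6-.4)))
go((459.5,-36.7,160),1.40)
E
```

```text
[(0, np.float64(-0.075), 1.2), (1, np.float64(-0.055), 6.1), (2, np.float64(-0.05), 3.3), (3, np.float64(0.2), 2.5), (4, np.float64(0.152), 2.0), (5, np.float64(-0.2), 2.2)]
(array([556.28209351,  43.38172719, 105.55913289]), np.float64(2.6780171975647606))
turn [ 0.052  0.    -0.   ] shift cm [ 10.29 -11.83  19.5 ] rows>= 5.0
```

```bash
python3 -m pendant '[[0.01,0,0,0,-2.4,4,0.2],[0.02,0,0,2,-4.8,8,0.4],[0.03,0,0,4,-7.2,12,0.4],[0.04,0,0,7,-9.6,16,0.4],[0.052,0,0,10.3,-11.8,19.5,0.4]]' 20; python3 - <<'E'
from h import *
st();go((459.5,-36.7,100),1.40)
E
```

```text
time_s: 57.58
eef_pos: [460.2, -34.9, 158.9]
ee_rot: [0.541, -0.456, 0.541, 0.455]
force: [0.6, -0.3, -0.0]
grip_width: 0.401
t 57.58 pos [460.17 -34.94 158.93] x [ 0. -0. -1.] z [ 0.17  0.99 -0.  ] j [-0.33  0.25  1.78  0.    1.11 -1.73] F [ 0.59 -0.28 -0.  ] T [ 0.    0.04 -0.01] g 0.401
turn [-0. -0.  0.] shift cm [ 5.89  0.04 -0.18] rows>= 1.0
```

```bash
python3 -m pendant '[[0,0,0,2,0,-0.2,0.4],[0,0,0,5,0,-0.2,0.4],[0,0,0,7.5,0,-0.2,0.4],[0,0,0,9,0,-0.2,0.4],[0,0,0,9,0,-0.2,0.4]]' 20; python3 - <<'E'
from h import *
st();snap("scene","s1",(250,140,390,245),5,1.5)
E
```

```text
time_s: 58.2
eef_pos: [458.2, -38.3, 68.9]
ee_rot: [0.54, -0.455, 0.541, 0.456]
force: [-0.9, 0.0, 0.4]
grip_width: 0.397
t 58.2 pos [458.22 -38.27  68.95] x [-0.  0. -1.] z [0.17 0.99 0.  ] j [-0.34  0.38  1.88  0.    0.88 -1.74] F [-0.86  0.04  0.37] T [ 0.03 -0.01  0.02] g 0.397
```

View pics/s1.png

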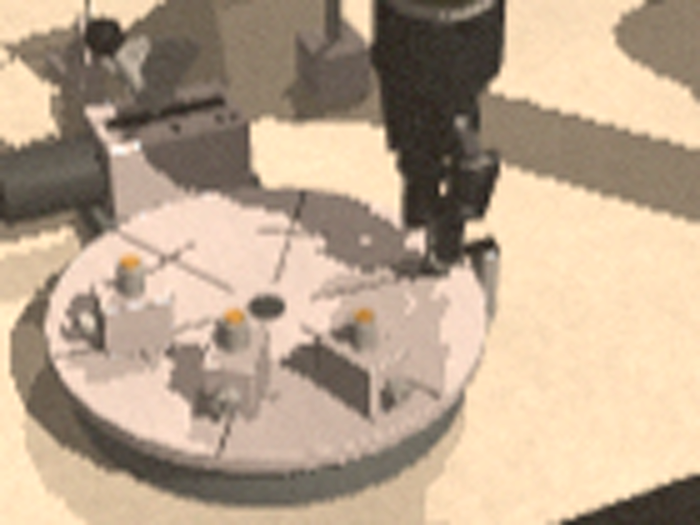

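Close gently, then move to the earlier zero pose (458.7, −43.0).

```bash
python3 -m pendant '[[0,0,0,0,0,0,0.34],[0,0,0,0,0,0,0.29],[0,0,0,0,0,0,0.24],[0,0,0,0,0,0,0.2],[0,0,0,0,0,0,0.1]]' 20; python3 - <<'E'
from h import *
st();go((458.7,-43.1,68.5),1.44)
E
```

```text
time_s: 58.88
eef_pos: [458.5, -38.8, 70.2]
ee_rot: [0.541, -0.455, 0.541, 0.455]
force: [-0.9, 0.1, 2.2]
grip_width: 0.156
t 58.88 pos [458.5  -38.79  70.17] x [ 0. -0. -1.] z [ 0.17  0.99 -0.  ] j [-0.34  0.38  1.88 -0.    0.88 -1.74] F [-0.91  0.14  2.23] T [0.02 0.11 0.04] g 0.156
turn [-0.04 -0.    0.  ] shift cm [ 0.17 -0.09 -0.42] rows>= 1.0
```

```bash
python3 -m pendant '[[-0.01,0,0,0,-0.02,-0.1,0.1],[-0.02,0,0,0,-0.05,-0.2,0.1],[-0.03,0,0,0,-0.07,-0.3,0.1],[-0.04,0,0,0,-0.09,-0.4,0.1],[-0.04,0,0,0,-0.09,-0.42,0.1]]' 20; python3 -m pendant '[[0,0,0,0,0,0,0.1],[0,0,0,0,0,0,0.1],[0,0,0,0,0,0,0.1],[0,0,0,0,0,0,0.1],[0,0,0,0,0,0,0.1]]' 20;python3 - <<'E'
from h import *
st();im=snap("scene","s2");print(lineangles(im,"scene"));im=snap("top","s3");print(lineangles(im,"top"))
E
```

```text
time_s: 59.5
eef_pos: [458.0, -43.0, 70.1]
ee_rot: [0.531, -0.466, 0.532, 0.467]
force: [-5.8, 0.9, 7.3]
grip_width: 0.153
time_s: 60.12
eef_pos: [458.0, -43.0, 70.1]
ee_rot: [0.531, -0.466, 0.532, 0.467]
force: [-4.5, -0.0, 7.6]
grip_width: 0.156
t 60.12 pos [457.97 -42.98  70.14] x [-0.  0. -1.] z [0.13 0.99 0.  ] j [-0.35  0.38  1.88 -0.    0.88 -1.79] F [-4.52 -0.05  7.59] T [ 0.02  0.89 -0.03] g 0.156
[(0, np.float64(-0.015), 1.2), (1, np.float64(-0.003), 7.4), (2, np.float64(0.003), 3.2), (3, np.float64(0.052), 0.8), (4, np.float64(0.2), 2.4), (5, np.float64(0.2), 0.9)]
[(0, np.float64(-0.2), 2.2), (1, np.float64(0.008), 1.6), (2, np.float64(0.005), 5.1), (3, np.float64(-0.018), 1.8), (4, np.float64(-0.03), 1.4), (5, np.float64(-0.105), 0.9)]
```

```bash
python3 -m pendant '[[0,0,0,0,0,0,0.2],[0,0,0,0,0,0,0.25],[0,0,0,0,0,0,0.3],[0,0,0,0,0,0,0.36],[0,0,0,0,0,0,0.4]]' 20;  python3 -m pendant '[[0,0,0,-2,0,0,0.4],[0,0,0,-5,0,0,0.4],[0,0,0,-9,2,0,0.4],[0,0,0,-13,6,0,0.5],[0,0,0,-16,11,0,0.5]]' 20; python3 - <<'E'
from h import *
st();im2=snap("scene","s2");print(lineangles(im2,"scene"));im=snap("top","s3");print(lineangles(im,"top"))
segs=holder(551,45,1.84,50)+holder(648.5,-63.8,-.11,50)+holder(615.6,11.3,.937,50)
over(im,"top","r3",segs,(295,140,405,250),6)
over(im2,"scene","r4",segs,(250,160,360,245),7,1.5)
E
```

```text
time_s: 60.85
eef_pos: [458.6, -43.0, 70.0]
ee_rot: [0.532, -0.466, 0.532, 0.466]
force: [-0.2, -1.3, 0.4]
grip_width: 0.4
time_s: 61.48
eef_pos: [348.7, -28.5, 231.4]
ee_rot: [0.532, -0.467, 0.532, 0.466]
force: [-0.8, -0.9, 1.6]
grip_width: 0.494
t 61.48 pos [348.73 -28.49 231.36] x [ 0. -0. -1.] z [ 0.13  0.99 -0.  ] j [-0.42 -0.09  1.95 -0.    1.28 -1.86] F [-0.78 -0.95  1.59] T [-0.03  0.   -0.03] g 0.494
[(0, np.float64(-0.015), 1.6), (1, np.float64(0.0), 8.7), (2, np.float64(0.003), 3.1), (3, np.float64(0.047), 0.8), (4, np.float64(0.2), 5.0), (5, np.float64(-0.068), 1.3)]
[(0, np.float64(0.003), 3.5), (1, np.float64(0.003), 4.3), (2, np.float64(0.005), 4.8), (3, np.float64(-0.018), 1.8), (4, np.float64(-0.032), 1.4), (5, np.float64(-0.2), 1.3)]
```

View pics/r3.png

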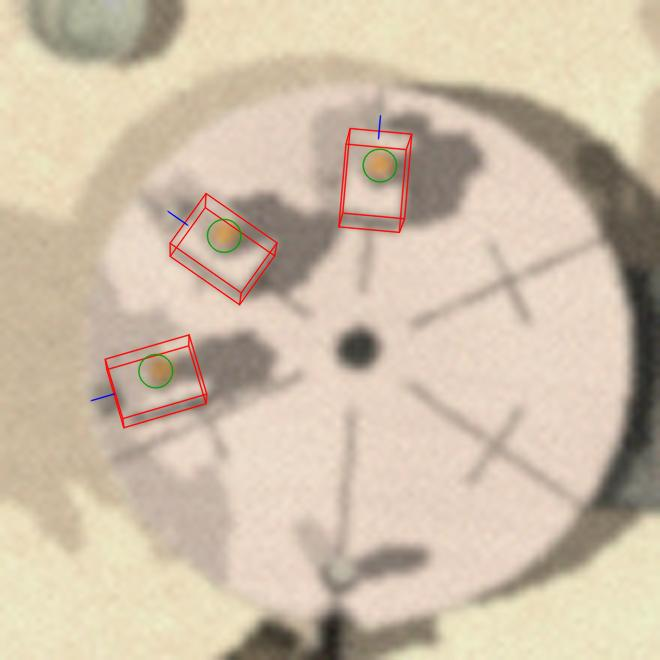

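View pics/r4.png

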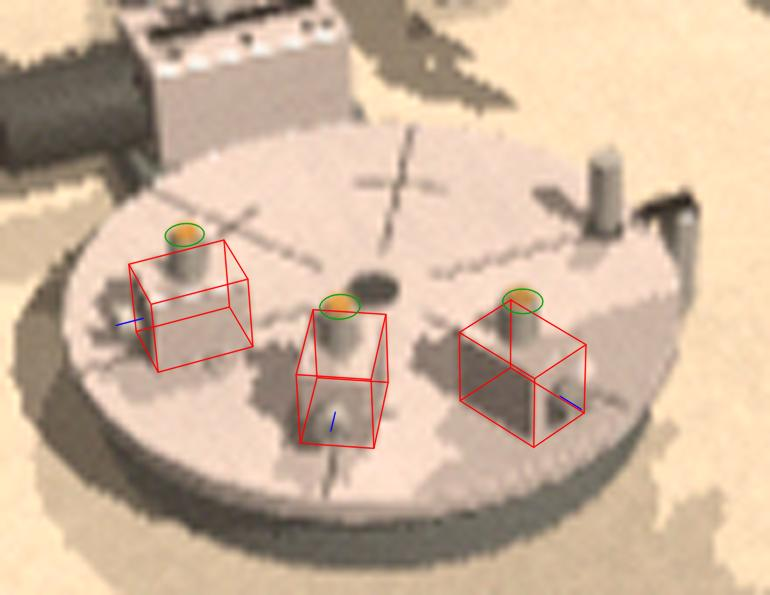

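```bash
python3 - <<'E'
from h import *
s,C=cur()
print(C.inv().apply(np.array([551,43.5,160])-s["eef_pos"])/10, (C.inv()*rot(.23)).as_rotvec())
E
```

```text
[  7.3902086  -19.14978959   9.78793023] [1.2089661 0.0019689 0.0065752]
```

```bash
python3 -m pendant '[[0.17,0,0,0,-4,2,0.52],[0.35,0,0,0,-8,4,0.52],[0.52,0,0,1,-12,6,0.52],[0.7,0,0,3,-16,8,0.52],[0.87,0,0,5,-19.1,9.8,0.52]]' 40; python3 -m pendant '[[0.17,0,0,0,0,0,0.52],[0.34,0,0,0,0,0,0.52],[0.34,0,0,0,0,0,0.52],[0.34,0,0,0,0,0,0.52],[0.34,0,0,0,0,0,0.52]]' 40; python3 - <<'E'
from h import *
st()
s,C=cur()
print(C.inv().apply(np.array([551,43.5,60.5])-s["eef_pos"])/10, (C.inv()*rot(.23)).as_rotvec())
E
```

```text
time_s: 62.2
eef_pos: [553.5, 44.2, 178.1]
ee_rot: [0.679, -0.196, 0.679, 0.197]
force: [-0.9, -0.6, 0.4]
grip_width: 0.521
time_s: 62.82
eef_pos: [551.8, 43.5, 179.9]
ee_rot: [0.702, -0.081, 0.702, 0.081]
force: [0.4, -0.6, 0.2]
grip_width: 0.515
t 62.83 pos [551.83  43.46 179.89] x [-0.  0. -1.] z [ 0.97  0.23 -0.  ] j [-0.13  0.42  1.49  0.    1.24 -0.36] F [ 0.43 -0.65  0.23] T [-0.02  0.04  0.01] g 0.515
[11.94  0.02 -0.08] [ 0. -0. -0.]
```

```bash
python3 -m pendant '[[0,0,0,3,0,-0.1,0.52],[0,0,0,5,0,-0.1,0.52],[0,0,0,6,0,-0.1,0.52],[0,0,0,6,0,-0.1,0.52],[0,0,0,6,0,-0.1,0.52]]' 40;  python3 - <<'E'
from h import *
st();snap("scene","t1",(250,140,390,245),5,1.5)
s,C=cur()
print(C.inv().apply(np.array([551,43.5,60.5])-s["eef_pos"])/10)
E
```

```text
time_s: 63.45
eef_pos: [551.3, 43.2, 120.8]
ee_rot: [0.703, -0.081, 0.702, 0.081]
force: [-0.6, 0.2, 0.0]
grip_width: 0.523
t 63.45 pos [551.29  43.22 120.84] x [ 0. -0. -1.] z [0.97 0.23 0.  ] j [-0.13  0.48  1.56 -0.    1.1  -0.36] F [-0.64  0.2   0.02] T [-0.03  0.01  0.04] g 0.523
[ 6.03  0.04 -0.03]
```

View pics/t1.png

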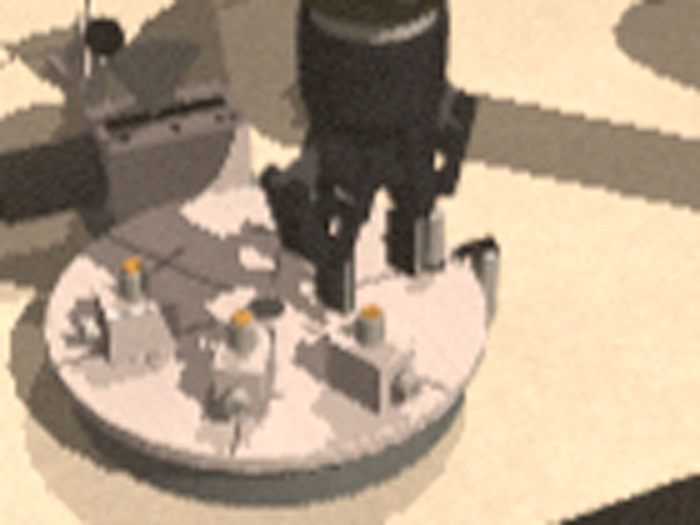

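```bash
python3 -m pendant '[[0,0,0,2,0,0,0.52],[0,0,0,4,0,0,0.52],[0,0,0,5.5,0,0,0.52],[0,0,0,6,0,0,0.52],[0,0,0,6,0,0,0.52]]' 40; python3 -m pendant '[[0,0,0,0,0,0,0.48],[0,0,0,0,0,0,0.45],[0,0,0,0,0,0,0.42],[0,0,0,0,0,0,0.38],[0,0,0,0,0,0,0.2]]' 40;  python3 -m pendant '[[0,0,0,0,0,0,0.2],[0,0,0,0,0,0,0.2],[0,0,0,-1,0,0,0.2],[0,0,0,-2,0,0,0.2],[0,0,0,-2,0,0,0.2]]' 40;python3 - <<'E'
from h import *
st();im2=snap("scene","t2",(250,140,390,245),5,1.5);print(lineangles(im2,"scene"));im=snap("top","t3");print(lineangles(im,"top"))
s,C=cur()
print(C.inv().apply(np.array([534,20.3,80])-s["eef_pos"])/10, (C.inv()*rot(.413)).as_rotvec())
E
```

```text
time_s: 64.12
eef_pos: [551.0, 43.2, 60.2]
ee_rot: [0.703, -0.081, 0.702, 0.081]
force: [-0.3, -0.0, 0.9]
grip_width: 0.521
time_s: 64.75
eef_pos: [551.1, 43.2, 60.3]
ee_rot: [0.703, -0.081, 0.702, 0.081]
force: [-0.5, 0.6, 1.7]
grip_width: 0.353
time_s: 65.38
eef_pos: [551.2, 43.2, 80.9]
ee_rot: [0.703, -0.081, 0.702, 0.081]
force: [0.2, 0.7, -1.6]
grip_width: 0.348
t 65.38 pos [551.21  43.2   80.88] x [ 0. -0. -1.] z [0.97 0.23 0.  ] j [-0.13  0.53  1.59 -0.    1.01 -0.36] F [ 0.17  0.66 -1.55] T [ 0.   -0.03  0.02] g 0.348
[(0, np.float64(0.2), 1.5), (1, np.float64(-0.005), 5.2), (2, np.float64(0.003), 1.9), (3, np.float64(-0.015), 0.6), (4, np.float64(0.2), 7.5), (5, np.float64(0.2), 1.3)]
[(0, np.float64(-0.018), 3.5), (1, np.float64(-0.008), 4.6), (2, np.float64(-0.005), 2.8), (3, np.float64(-0.02), 1.7), (4, np.float64(-0.2), 2.0), (5, np.float64(-0.2), 0.7)]
[-0.01 -1.86 -2.15] [-0.18 -0.   -0.  ]
```

View pics/t2.png

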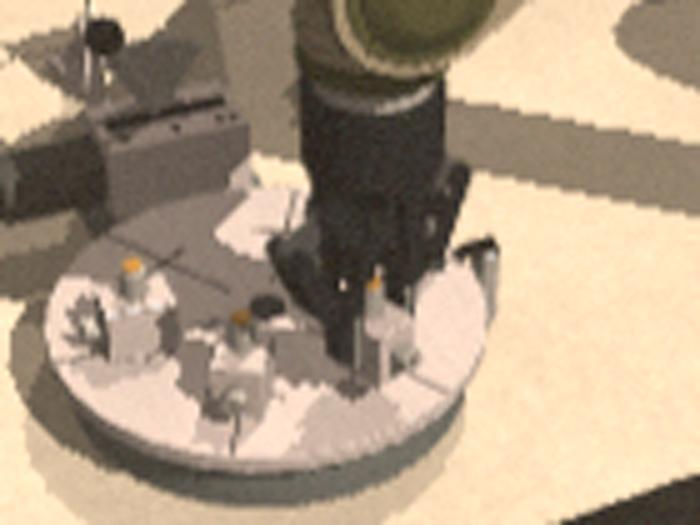

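```bash
python3 -m pendant '[[-0.06,0,0,0,-0.6,-0.7,0.2],[-0.12,0,0,0,-1.2,-1.4,0.2],[-0.177,0,0,0,-1.82,-2.1,0.2],[-0.177,0,0,0.8,-1.82,-2.1,0.2],[-0.177,0,0,1.5,-1.82,-2.1,0.2]]' 40; python3 -m pendant '[[0,0,0,0,0,0,0.2],[0,0,0,0.1,0,0,0.2],[0,0,0,0.2,0,0,0.2],[0,0,0,0.3,0,0,0.2],[0,0,0,0.3,0,0,0.2]]' 40;python3 - <<'E'
from h import *
st()
s,C=cur()
print(C.inv().apply(np.array([534.5,20.5,60.3])-s["eef_pos"])/10, (C.inv()*rot(.407)).as_rotvec())
E
```

```text
time_s: 66.1
eef_pos: [534.4, 21.0, 64.1]
ee_rot: [0.692, -0.142, 0.693, 0.142]
force: [0.4, 0.7, -2.3]
grip_width: 0.354
time_s: 66.72
eef_pos: [534.5, 20.8, 62.0]
ee_rot: [0.693, -0.143, 0.693, 0.143]
force: [0.5, -1.5, -1.7]
grip_width: 0.35
t 66.72 pos [534.5   20.77  61.99] x [ 0. -0. -1.] z [0.92 0.39 0.  ] j [-0.18  0.53  1.66  0.    0.95 -0.59] F [ 0.51 -1.45 -1.71] T [0.   0.02 0.02] g 0.35
[ 0.17 -0.02 -0.01] [-0.  0.  0.]
```

```bash
python3 -m pendant '[[0,0,0,0.05,0,0,0.2],[0,0,0,0.1,0,0,0.2],[0,0,0,0.15,0,0,0.2],[0,0,0,0.18,0,0,0.2],[0,0,0,0.18,0,0,0.2]]' 40; python3 - <<'E'
from h import *
st()
im2=snap("scene","t2");print(lineangles(im2,"scene"))
E
```

```text
time_s: 67.35
eef_pos: [534.5, 20.8, 60.3]
ee_rot: [0.693, -0.143, 0.693, 0.143]
force: [-0.6, 0.4, 0.2]
grip_width: 0.355
t 67.35 pos [534.55  20.78  60.32] x [ 0.  0. -1.] z [0.92 0.39 0.  ] j [-0.18  0.53  1.66  0.    0.95 -0.59] F [-0.64  0.37  0.21] T [ 0.06  0.05 -0.03] g 0.355
[(0, np.float64(-0.075), 0.4), (1, np.float64(-0.2), 14.1), (2, np.float64(0.003), 1.9), (3, np.float64(-0.04), 1.0), (4, np.float64(0.2), 6.6), (5, np.float64(0.2), 1.9)]
```

```bash
python3 -m pendant '[[0,0,0,0.03,0,0,0.2],[0,0,0,0.03,0,0,0.38],[0,0,0,0.03,0,0,0.43],[0,0,0,0.03,0,0,0.48],[0,0,0,0.03,0,0,0.52]]' 40; python3 -m pendant '[[0,0,0,-1,0,0,0.52],[0,0,0,-3,0,0,0.52],[0,0,0,-7,0,0,0.52],[0,0,0,-12,0,0,0.52],[0,0,0,-16,2,-4,0.52]]' 40; python3 -m pendant '[[0,0,0,0,0,-5,0.4],[0,0,0,0,0,-10,0.3],[0,0,0,0,0,-15,0.2],[0,0,0,0,0,-20,0.1],[0,0,0,0,0,-22,0]]' 40; python3 - <<'E'
from h import *
st()
im2=snap("scene","u2");print(lineangles(im2,"scene"));im=snap("top","u3");print(lineangles(im,"top"))
segs=holder(534,20.3,1.984,50)+holder(648.5,-63.8,-.11,50)+holder(615.6,11.3,.937,50)
over(im,"top","r3",segs,(295,140,405,250),6)
over(im2,"scene","r4",segs,(250,160,360,245),7,1.5)
E
```

```text
time_s: 68.03
eef_pos: [534.5, 20.8, 59.8]
ee_rot: [0.693, -0.143, 0.693, 0.143]
force: [0.3, -0.5, -0.5]
grip_width: 0.519
time_s: 68.65
eef_pos: [490.6, 23.0, 222.3]
ee_rot: [0.694, -0.143, 0.692, 0.142]
force: [0.2, -0.3, 0.9]
grip_width: 0.517
time_s: 69.28
eef_pos: [286.1, -63.9, 220.4]
ee_rot: [0.693, -0.143, 0.692, 0.142]
force: [0.7, 0.3, 0.6]
grip_width: 0.002
t 69.28 pos [286.15 -63.85 220.43] x [ 0. -0. -1.] z [0.92 0.39 0.  ] j [-0.63 -0.23  2.1  -0.    1.27 -1.03] F [0.71 0.33 0.64] T [-0.02 -0.06  0.05] g 0.002
[(0, np.float64(-0.03), 1.2), (1, np.float64(-0.01), 8.3), (2, np.float64(-0.003), 3.2), (3, np.float64(0.042), 0.7), (4, np.float64(0.2), 2.9), (5, np.float64(-0.055), 0.5)]
[(0, np.float64(-0.018), 3.3), (1, np.float64(-0.01), 4.6), (2, np.float64(-0.005), 4.5), (3, np.float64(-0.018), 1.7), (4, np.float64(-0.03), 1.4), (5, np.float64(-0.027), 0.8)]
```

View pics/r3.png

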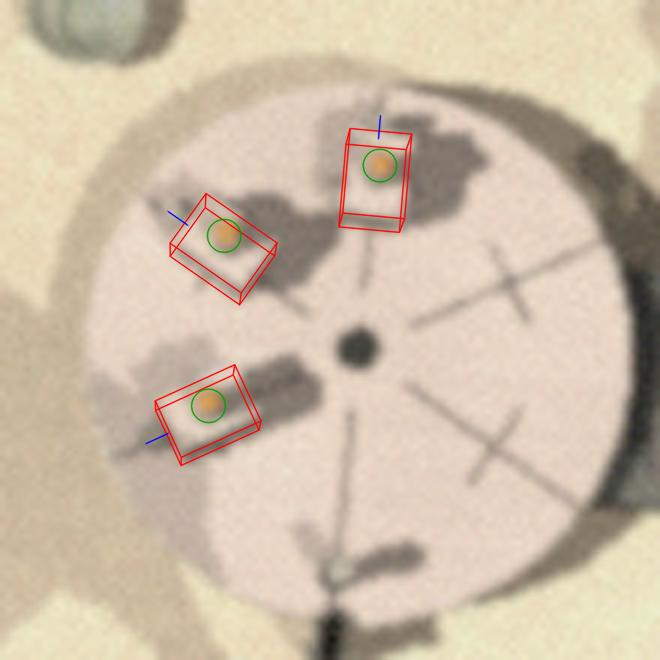

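View pics/r4.png

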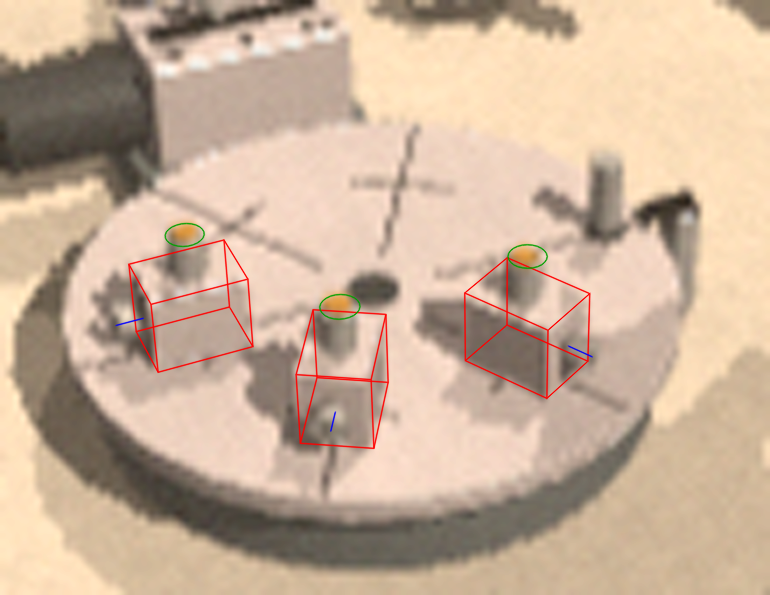

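```bash
python3 - <<'E'
from h import *
im=raw("raw_u3").astype(float).mean(2)
# dark blob rows
for v in range(240,252):
    row=im[v,343:360]; w=np.clip(75-row,0,None)
    if w.sum()>10:
        u=343+(w*np.arange(len(row))).sum()/w.sum()
        P=atz("top",u,v,62)-np.array([567,-54.8,0]); print(v,round(u,2),round(w.sum()),"r",round(np.hypot(*P[:2]),1),"ang",round(np.pi-(np.arctan2(P[1],P[0])%(2*np.pi)),3))
E
```

```text
242 350.55 13 r 131.1 ang 0.113
243 350.1 77 r 134.1 ang 0.12
244 350.03 131 r 137.0 ang 0.12
245 349.92 116 r 139.9 ang 0.12
246 349.83 140 r 142.8 ang 0.12
247 349.62 134 r 145.7 ang 0.122
248 349.51 127 r 148.7 ang 0.122
249 349.38 94 r 151.6 ang 0.123
```

```bash
python3 -m pendant '[[-0.17,0,0,-1,-4,1,0],[-0.35,0,0,-2,-9,3,0],[-0.53,0,0,-3,-14,6,0],[-0.7,0,0,-4,-19,9,0],[-0.87,0,0,-4,-24,11,0]]' 40; python3 - <<'E'
from h import *
st()
s,C=cur()
print(C.inv().apply(np.array([617,-247.6,250])-s["eef_pos"])/10, (C.inv()*rot(1.46)).as_rotvec())
E
```

```text
time_s: 70.0
eef_pos: [486.3, -241.2, 260.4]
ee_rot: [0.567, -0.424, 0.566, 0.423]
force: [-0.6, -0.3, 0.6]
grip_width: -0.003
t 70.0 pos [ 486.32 -241.16  260.44] x [ 0. -0. -1.] z [ 0.28  0.96 -0.  ] j [-0.68  0.33  1.39  0.    1.41 -1.96] F [-0.59 -0.27  0.58] T [-0.   -0.01 -0.01] g -0.003
[  1.06 -12.71   3.09] [-0.18 -0.    0.  ]
```

```bash
python3 -m pendant '[[-0.06,0,0,0,-4,1,0],[-0.12,0,0,0,-8,2,0],[-0.18,0,0,0,-12.7,3.1,0],[-0.18,0,0,3,-12.7,3.1,0],[-0.18,0,0,6,-12.7,3.1,0]]' 40; python3 - <<'E'
from h import *
st()
s,C=cur()
print(C.inv().apply(np.array([617,-247.6,145])-s["eef_pos"])/10, (C.inv()*rot(1.46)).as_rotvec())
snap("scene","v1",(240,90,340,180),7,1.5)
E
```

```text
time_s: 70.62
eef_pos: [615.4, -246.8, 198.4]
ee_rot: [0.528, -0.471, 0.528, 0.471]
force: [-0.5, -0.7, 0.7]
grip_width: 0.001
t 70.62 pos [ 615.41 -246.84  198.36] x [ 0.  0. -1.] z [0.11 0.99 0.  ] j [-0.56  0.65  1.07  0.    1.42 -2.01] F [-0.46 -0.69  0.67] T [0.03 0.02 0.04] g 0.001
[ 5.34 -0.17 -0.06] [-0.  0.  0.]
```

View pics/v1.png

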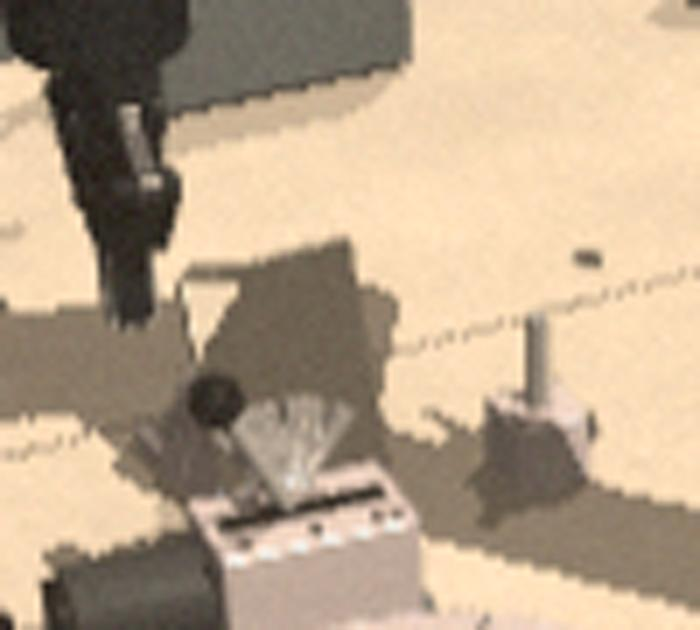

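```bash
python3 -m pendant '[[0,0,0,2,-0.2,-0.1,0],[0,0,0,4,-0.2,-0.1,0],[0,0,0,5.3,-0.2,-0.1,0],[0,0,0,5.3,-0.2,-0.1,0],[0,0,0,5.3,-0.2,-0.1,0]]' 40; python3 -m pendant '[[0,0,0,0,0.6,0,0],[0,0,0,0,1.2,0,0],[0,0,0,0,1.8,0,0],[0,0,0,0,2.4,0,0],[0,0,0,0,3,0,0]]' 40; python3 - <<'E'
from h import *
st()
E
python3 -m pendant '[[0,0,0,0,0.4,0,0],[0,0,0,0,0.8,0,0],[0,0,0,0,1.2,0,0],[0,0,0,0,1.5,0,0],[0,0,0,0,1.5,0,0]]' 40; python3 - <<'E'
from h import *
st()
snap("scene","v1",(240,90,340,180),7,1.5)
E
```

```text
time_s: 71.3
eef_pos: [616.5, -249.1, 147.9]
ee_rot: [0.528, -0.471, 0.528, 0.47]
force: [-0.7, -0.5, -0.3]
grip_width: 0.001
time_s: 71.92
eef_pos: [588.0, -245.9, 149.2]
ee_rot: [0.529, -0.473, 0.527, 0.468]
force: [0.2, 0.2, -0.5]
grip_width: -0.001
t 71.92 pos [ 587.97 -245.87  149.24] x [ 0.01 -0.   -1.  ] z [ 0.11  0.99 -0.  ] j [-0.58  0.62  1.24  0.    1.27 -2.04] F [ 0.2   0.23 -0.51] T [-0.    0.01  0.  ] g -0.001
time_s: 72.55
eef_pos: [571.1, -243.9, 146.9]
ee_rot: [0.528, -0.47, 0.528, 0.47]
force: [0.2, -0.4, 0.6]
grip_width: -0.001
t 72.55 pos [ 571.12 -243.93  146.89] x [-0.  0. -1.] z [0.11 0.99 0.  ] j [-0.59  0.59  1.3  -0.    1.25 -2.05] F [ 0.17 -0.37  0.59] T [-0.01  0.02  0.01] g -0.001
```

View pics/v1.png

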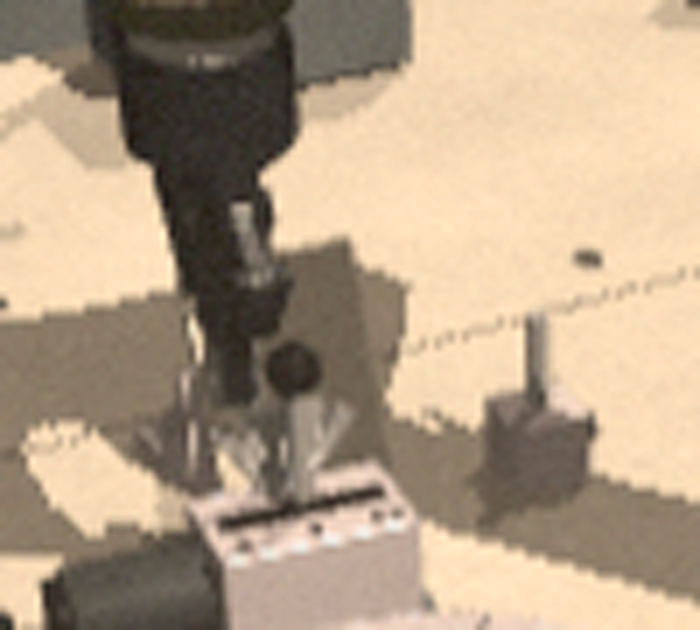

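```bash
python3 -m pendant '[[0,0,0,0,-1,0,0],[0,0,0,-4,-1,0,0],[0,0,0,-8,-1,0,0],[0,0,0,-8,2,0,0],[0,0,0,-8,6,0,0]]' 40; python3 - <<'E'
from h import *
s,C=cur();st()
print(C.inv().apply(np.array([500,-236,145])-s["eef_pos"])/10)
E
```

```text
time_s: 73.22
eef_pos: [511.7, -237.0, 226.9]
ee_rot: [0.528, -0.471, 0.528, 0.47]
force: [0.4, -0.4, 0.0]
grip_width: -0.0
t 73.22 pos [ 511.71 -237.03  226.93] x [ 0. -0. -1.] z [ 0.11  0.99 -0.  ] j [-0.64  0.4   1.38 -0.    1.35 -2.1 ] F [ 0.39 -0.38  0.04] T [-0.03 -0.03  0.05] g -0.0
[ 8.19  1.18 -0.03]
```

```bash
python3 -m pendant '[[0,0,0,1,1.2,0,0],[0,0,0,3,1.3,0,0],[0,0,0,6,1.3,0,0],[0,0,0,8,1.3,0,0],[0,0,0,8.2,1.3,0,0]]' 40; python3 -m pendant '[[0,0,0,0,-0.6,0,0],[0,0,0,0,-1.2,0,0],[0,0,0,0,-1.8,0,0],[0,0,0,0,-2.1,0,0],[0,0,0,0,-2.4,0,0]]' 40; python3 -m pendant '[[0,0,0,0,-0.3,0,0],[0,0,0,0,-0.6,0,0],[0,0,0,0,-0.9,0,0],[0,0,0,0,-1.2,0,0],[0,0,0,0,-1.5,0,0]]' 40;python3 -m pendant '[[0,0,0,0,-0.3,0,0],[0,0,0,0,-0.6,0,0],[0,0,0,0,-0.9,0,0],[0,0,0,0,-1.2,0,0],[0,0,0,0,-1.3,0,0]]' 40; python3 - <<'E'
from h import *
st()
E
```

```text
time_s: 73.85
eef_pos: [498.8, -235.3, 143.9]
ee_rot: [0.528, -0.47, 0.528, 0.471]
force: [0.4, -0.7, 0.3]
grip_width: 0.002
time_s: 74.47
eef_pos: [522.1, -238.2, 145.1]
ee_rot: [0.527, -0.47, 0.528, 0.471]
force: [-8.7, 1.6, 6.6]
grip_width: -0.001
time_s: 75.1
eef_pos: [537.8, -240.1, 145.0]
ee_rot: [0.528, -0.471, 0.528, 0.47]
force: [0.3, 0.0, -0.1]
grip_width: -0.003
time_s: 75.72
eef_pos: [550.6, -241.5, 144.8]
ee_rot: [0.528, -0.471, 0.528, 0.47]
force: [-0.3, 0.8, 0.4]
grip_width: -0.001
t 75.72 pos [ 550.6  -241.51  144.83] x [ 0. -0. -1.] z [ 0.11  0.99 -0.  ] j [-0.61  0.55  1.37 -0.    1.22 -2.06] F [-0.29  0.79  0.41] T [-0.03  0.01 -0.01] g -0.001
```

```bash
python3 -m pendant '[[0,0,0,0,-0.2,0,0],[0,0,0,0,-0.4,0,0],[0,0,0,0,-0.5,0,0],[0,0,0,0,-0.5,0,0],[0,0,0,0,-0.5,0,0]]' 40;  python3 -m pendant '[[0,0,0,0,0.5,0,0],[0,0,0,-1,2,0,0],[0,0,0,-4,5,0,0],[0,0,0,-8,9,0,0],[0,0,0,-12,14,0,0]]' 40; python3 -m pendant '[[0,0,0,0,4,0,0],[0,0,0,0,8,0,0],[0,0,0,0,10,0,0],[0,0,0,0,10,0,0],[0,0,0,0,10,0,0]]' 40; python3 - <<'E'
from h import *
st()
im=snap("scene","w3",(240,110,320,180),9,1.5);print(lineangles(im,"scene"))
im2=snap("top","w4",(295,140,525,270),3.4,1.3);print(lineangles(im2,"top"))
segs=holder(534,20.3,1.984,50)+holder(648.5,-63.8,-.11,50)+holder(615.6,11.3,.937,50)
over(im2,"top","r3",segs,(295,140,405,250),6)
E
```

```text
time_s: 76.35
eef_pos: [555.3, -242.1, 144.9]
ee_rot: [0.528, -0.47, 0.528, 0.47]
force: [0.9, 0.5, 0.2]
grip_width: 0.001
time_s: 76.97
eef_pos: [416.0, -225.8, 265.0]
ee_rot: [0.528, -0.471, 0.528, 0.471]
force: [0.5, -0.6, 0.3]
grip_width: 0.004
time_s: 77.6
eef_pos: [318.6, -214.8, 264.0]
ee_rot: [0.528, -0.471, 0.528, 0.47]
force: [0.1, -0.1, 0.4]
grip_width: 0.001
t 77.6 pos [ 318.57 -214.82  263.98] x [ 0. -0. -1.] z [ 0.11  0.99 -0.  ] j [-0.9  -0.03  1.81  0.    1.36 -2.36] F [ 0.12 -0.09  0.42] T [ 0.06 -0.04  0.01] g 0.001
[(0, np.float64(-0.03), 1.0), (1, np.float64(-0.013), 6.9), (2, np.float64(-0.003), 3.1), (3, np.float64(0.047), 0.8), (4, np.float64(0.2), 2.3), (5, np.float64(-0.055), 0.4)]
[(0, np.float64(-0.018), 3.0), (1, np.float64(-0.01), 4.0), (2, np.float64(-0.005), 4.5), (3, np.float64(-0.023), 1.9), (4, np.float64(-0.03), 1.2), (5, np.float64(-0.035), 0.8)]
```

View pics/w3.png

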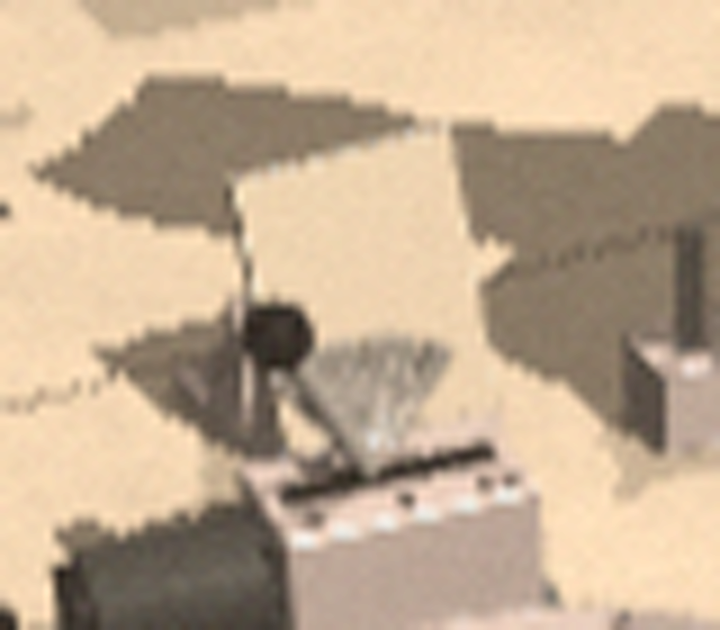

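View pics/w4.png

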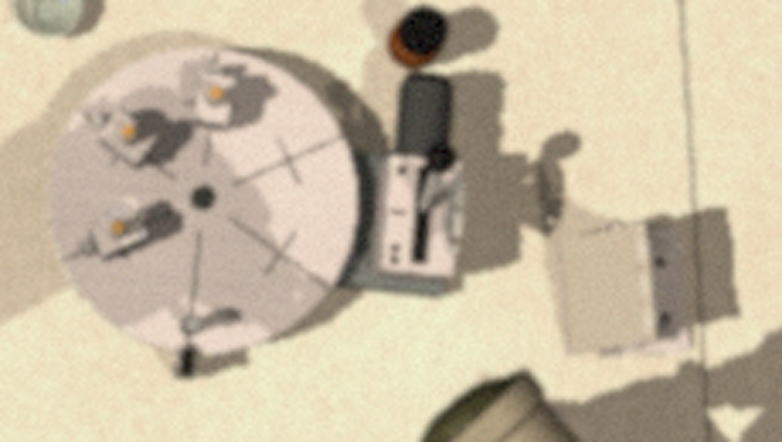

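View pics/r3.png

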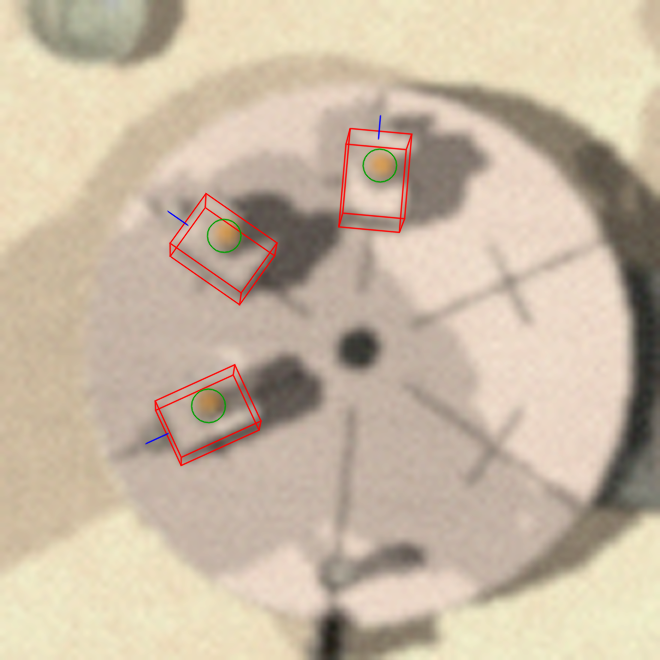

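The last pictures show the job done. The three holders sit on their stations and the zero line is at the pointer. The knob at (278,335) in the crop is in the one-dot notch, and the panel leans on the plate. I'm handing in.

```bash
python3 -c "
from rig import job
print(job.finish_job())"
```

```text
the job is handed in; nothing more can be done
None
```

The job is handed in at about 78 s, and the last pictures show everything in place.

**Panel:** The larger white panel stands on its short edge against the angle plate. I set it at about 15° using contact force. It is within about 3 mm of the middle of the plate.

**Platter:** I turned it to zero while holding the finger post. My last measurement put the zero line at about 0.119 rad and the pointer axis at about 0.12 rad from the robot's −x direction, so they agree.

**Holders:** Three were present, now on stations 3, 4 and 5, thumbscrews outward. They match the expected positions to within about a pixel (1–3 mm).

**What went wrong:**
- **First lever throw:** It left the lever at only about 0.37 rad, so I pushed it again.
- **Holder knocked:** Around then, the station-5 holder was knocked aside and the platter turned about 0.06 rad. I turned the platter back to zero and set the holder back on its station.
- **Lever re-thrown:** I then moved the lever back to neutral and threw it again, so that it was thrown after the last loading. The knob now reads about 0.44–0.45 rad.
- **Contact force:** The highest force I saw was about 29 N across (33 N in all) on the lever, under the 40 N limit. I only read the force at the end of each move.

The first zero I set was about 0.01 rad off the finer pointer measurement; the platter's final position fits that measurement.

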